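# Put the eggs away and shut the egg chiller

### The job

Put the two eggs left in the carton into the two free pockets of the egg chiller's racks, one in each, standing upright and set down gently, for shells crack when gripped hard, dropped or knocked. Then lift the knee of the folding stay beside the lid past centre to unlock it, and lower the lid under control until it is fully closed: do not let it drop or slam. Leave the other eggs, the mug, the milk pitcher and the syrup bottle where they stand.

Things in the scene. Friction and masses are not known exactly. Their poses are not given: they have to be found in the camera images.
- chiller: Egg chiller: open-topped steel box, 200 mm deep (its x) by 300 mm wide (its y), walls 12 mm thick; side and back walls 120 mm high, front wall 90 mm, inner floor at 20 mm. Fixed. Origin: centre of its underside, on the counter; its -x face (low front, dark panel) looks roughly towards the robot, z up. The lid is hinged on its back edge, the stay is on its right-hand (-y) side
- lid_hinge (a point): Middle of the lid's hinge line, at x = 100, y = 0, z = 120 mm in the chiller's frame; the line runs along the chiller's y. Axes: the lid's own, turning with it: -x from the hinge towards the handle, z out of the lid's upper face
- lid_handle (a point): Middle of the lid's black bar handle: round bar 12 mm thick, 110 mm long, parallel to the hinge, 42 mm in front of the lid's front lip on two posts at its ends. In lid_hinge's axes it lies at x = -242, z = -8 mm. With joint lid at q and t = 1.187 - q it is at x = 100 - 242 cos t - 8 sin t, y = 0, z = 120 + 242 sin t - 8 cos t mm in the chiller's frame
- lid (a joint): Angle in rad of the steel lid (200 x 300 x 12 mm, 0.7 kg, front lip hanging 28 mm below its underside): 0 = locked open, 68 degrees from level, leaning over the box towards the robot; grows as it comes down; 1.187 = fully closed. Stiff hinge (0.45 N m): unlocked, the lid stays put while steeper than about 60 degrees, but lower down it falls shut if let go
- knee (a point): Centre of the black cap (22 mm in diameter, 20 mm wide along the chiller's y) on the knee of the folding lid stay: two flat steel links outside the chiller's right side. The lower link, 70 mm, turns about stay_pivot; the upper, 83 mm, runs from knee to lid edge. Locked, the cap is 159 mm above the counter; lifting it takes about 3 N and swings it round stay_pivot up and towards the robot
- stay_pivot (a point): Lower pivot of the stay on the chiller's side, at x = -22, y = -166, z = 105 mm in the chiller's frame; the knee swings on an arc of 70 mm about it
- stay_knee (a joint): Bend of the stay's knee in rad: 0 = locked, sagging past centre against its stop (it then carries the lid, which cannot be lowered), 0.185 = links in line (centre), more = knee lifted past centre, towards the robot, free to fold; about 3.06 when the lid is closed
- egg1_mid (a point): Brown egg in the carton, to be put away: 60 mm tall, 46 mm thick, 55 to 80 g, standing on its blunt end. Its shell bears a grip of up to 60 N and a set-down of up to 35 N. The point is half-way up, its z axis points up along the egg
- egg2_mid (a point): The other brown egg in the carton, the same
- carton: Grey pulp carton for six eggs, 152 x 106 mm, top face 36 mm above the counter, six pockets, two of them with an egg. Fixed. Origin: centre of its underside. An egg's mid-point stands 23 mm above the top face
- rack_a_front (a point): A free pocket to be filled, in one of the three narrow clear racks (146 x 44 mm, running front to back side by side 74 mm apart in the chiller; which rack stands where varies): the one nearer the front. The point is the centre of the pocket's mouth, 60 mm above the counter; mouth 34 mm wide, walls sloping like a dimple. A seated egg's mid-point stands 23 mm above it. Axes as the chiller's
- rack_b_back (a point): The other free pocket, in another rack, the one nearer the back, under the lid; the same
- cold1_mid (a point): Egg already in the chiller's racks, the same size; stays where it is. The point is half-way up
- cold2_mid (a point): Egg already in the chiller's racks, the same size; stays where it is. The point is half-way up
- cold3_mid (a point): Egg already in the chiller's racks, the same size; stays where it is. The point is half-way up
- cold4_mid (a point): Egg already in the chiller's racks, the same size; stays where it is. The point is half-way up
- mug: White mug, 80 mm across and 85 mm tall with a handle at its +y side reaching 67 mm from the axis; stays where it is. Origin: centre of its underside
- pitcher: Steel milk pitcher, 88 mm across and 100 mm tall with a handle at its +y side reaching 71 mm from the axis; stays where it is. Origin: centre of its underside
- syrup: Amber syrup bottle, 64 mm across and 210 mm tall, beside the stay; stays where it is. Origin: centre of its underside
Mind the look-alikes: they are no part of the job. What is shaped like the part that bears egg2_mid but orange or red is not meant. What is shaped like the part that bears egg1_mid but yellow is not meant.

How it is judged:
By the outcome, as a careful person would: the job done as asked, in the order asked, and still so for the second after the job is handed in, with the robot touching nothing.
It also fails if it takes over 72 s, if anything falls off the work surface, if the arm or the gripper's body presses on something with over 40 N, if the wrist force passes 120 N, or if a joint passes its speed limit or range.

### The arm

A 6-joint arm with a two-finger parallel gripper is mounted at the origin on the work surface. World frame = base frame: x ahead of the robot, y to its left, z up, the work surface at z = 0. Lengths are in m, angles in degrees, forces in N, time in s.
With the tool pointing down it reaches from about 0.35 to 0.875 m from the base axis. Payload 4.2 kg.
Tool frame: the origin (TCP) lies on the centre line of the jaws, within the pads' length; the fingertips stand 19 mm ahead of it and the grasp point (between the pads) is the TCP; x points along the fingers, y is the direction in which the jaws open and shut, and the axes are right-handed (so a half turn about x gives the same grasp; the last joint's range is limited). The gripper opens to 87 mm and grips with 3 to 60 N. Pads are 19 mm wide; open, the fingers measure 117 mm over their backs; the gripper's body (75 mm by 190 mm) begins 51 mm behind the grasp point.
Start: joints at [-48.552, 22.042, 0.453, 0, -68.411, -14.817], TCP at [0.28, -0.559, 0.242] pointing down, gripper open.
Joint ranges: [-179.83, 179.83], [-69.29, 118.12], [-61.27, 80.66], [-181.25, 117.63], [-171.15, -9.14], [-177.46, 177.46]. Speed limits (degrees/s): [159.86, 159.86, 180, 180, 180, 180].

### API

Orientations are given as a 3x3 rotation matrix whose columns are the frame's x, y, z axes.
In Python, from station import r, viewer, job, spotter gives the robot as it stands.
- The arm moves only by the tool play_rows, never from a script. Its argument "commands" is a list of rows, each an object of numbers: "fingers": the gripper command: -1 is fully open, 1 is shut, values between are in proportion; "tx", "ty", "tz": the shift along the tool's x, y, z normalised to -1 to 1, where 1 is 750 mm; "ax", "ay", "az": the turn, a rotation vector about the tool's x, y, z normalised to -1 to 1, where 1 is pi rad. In form: [{"fingers": .., "tx": .., "ty": .., "tz": .., "ax": .., "ay": .., "az": ..}, ...]. A call has 1 to 5 rows; each row is the pose to reach, as a shift and turn from the pose commanded when the call began, along the tool's axes at that moment, turning the shorter way round; what a row does not reach only later rows make up. A row lasts 1/12 s, in which the tool goes at most 41.7 mm and 7.16 degrees, less where a joint would pass 70% of its speed; a pose out of reach is approached as far as the arm can. A call with a number of a shift or a turn outside -1 to 1 is refused whole. A call with a gripper value outside its range is refused whole. The fingers move at their own pace and stop on an object; the grip force is fixed at half the most. Time passes only in rows, so rows that repeat a pose let the fingers close. It gives the time, the measured TCP pose, the force and the opening at its end, in the units of the state.
- r.sense(): the state, without advancing time (a new reading comes with each control period).
- viewer.capture(name): name is "scene" or "side" or "wrist"; returns a dict with "image" (420x560x3 uint8, red, green, blue), "fx", "fy", "cx", "cy" (pixels), "R" (3x3) and "t" (3): a world point X has camera coordinates R X + t; the wrist camera has in their place "mount" (4x4, takes a point from camera to tool coordinates, whose origin is the TCP and whose axes are the tool frame's). Camera axes: x right, y down, z forward; pixel columns grow to the right and rows downward; lengths in m; the calibration is good to about 2 mm. A picture is of the moment at which its call begins: read the wrist's pose just before it. There is no depth.
- job.finish_job(): hands the job in, once; it reports no verdict.
Trained networks look in a picture, given as the dict that the camera call returned (one of the last four; its "shot" number tells which), for a name from the list of things; names that differ only in an ending like _2 or _b are one class to them, and where a whole thing is asked for, a point or a joint stands for the part that bears it (a point fixed in the world has none). Each returns a list of dicts, best first, with "score" (0 to 1); they miss things now and then, are a little off and sometimes report something else, mostly with a low value. They report only what shows in the picture. A call takes as long as a camera call. They do not tell look-alikes from the thing itself.
- spotter.find_in(name, picture): "uv" ([column, row] in pixels, amid what is visible of it).
- spotter.silhouettes(name, picture): "region" (420x560 bool, what is visible of it) and "uv" ([column, row] in pixels, amid what is visible of it).
The state is a dict: "time_s": time; "joints": joint angles; "joint_velocities": joint speeds; "effort": joint torques, N m; "tcp_pos": TCP position; "ee_rot": TCP orientation; "wrist_force": force on the tool from outside, world axes, zero at the start; "moment": the same for the moment, N m; "gripper_width": opening from 0.0 (shut) to 1.0 (fully open).
Only numpy, scipy, OpenCV 4.12 (cv2) and the standard library are available. Lean on these libraries where they do the work, as an engineer would, in place of code of your own. Each camera call takes 0.05 s, during which the arm holds its last target. There are 200 camera calls.

## Working session

There is one attempt and no reset: what is moved stays moved. The work goes in short steps, Python scripts to look and compute and a tool call to move; the robot and the scene stay as the last step left them, time stands still between calls to the robot, and variables do not carry over. Pictures are saved under pics/ and viewed, about 8 in all and at most 12, crops included, and the job is handed in when it is done.

Besides the shell and the picture viewer there is one more tool, called as name([rows], argument=value, ...), one row to a line, values as JSON. play_rows: Moves the arm, as the interface text tells. Its arguments: {"type":"object","properties":{"commands":{"type":"array"}},"required":["commands"]}

```bash
ls; mkdir -p pics; python3 - <<'E'
from station import r, viewer, job, spotter
import cv2, numpy as np, pickle
s=r.sense(); print(s)
C={}
for n in ("scene","side"):
    p=viewer.capture(n); C[n]=p
    cv2.imwrite(f"pics/{n}0.png",p["image"][:,:,::-1])
    print(n,p["fx"],p["cx"],p["cy"],np.round(p["R"],3).tolist(),np.round(p["t"],3))
    for k in ("egg1_mid","cold1_mid","knee","lid_handle","carton","chiller","rack_a_front","mug","pitcher","syrup"):
        try: print(n,k,[(np.round(d["uv"]).tolist(),round(d["score"],2)) for d in spotter.find_in(k,p)][:9])
        except Exception as e: print(k,e)
pickle.dump(C,open("c0.pkl","wb"))
E
```

```text
pics
{'time_s': 0.0, 'joints': array([-4.85517351e+01,  2.20905922e+01,  3.78153092e-01, -2.80963648e-02,
       -6.84108752e+01, -1.48166712e+01]), 'joint_velocities': array([ 0.0843343 , -0.00156341,  0.02537488,  0.00781046,  0.01133964,
        0.05197896]), 'effort': array([ 2.89876689e-04, -3.90667999e+01,  1.87410271e+01,  4.21979874e+00,
        1.10823297e-02, -2.05463721e-04]), 'tcp_pos': array([ 0.27991484, -0.55817469,  0.24045254]), 'ee_rot': array([[-1.08285636e-03, -4.48089143e-01,  8.93988225e-01],
       [ 1.91501468e-03,  8.93986181e-01,  4.48090438e-01],
       [-9.99997580e-01,  2.19721816e-03, -1.09961334e-04]]), 'wrist_force': array([ 0.16673198, -0.36478445,  0.81729397]), 'moment': array([-0.00993426,  0.07719336,  0.05187085]), 'gripper_width': 1.000253996003161}
scene 388.430894341236 283.8354148530637 204.64275659270376 [[-0.969, -0.248, -0.011], [-0.181, 0.735, -0.653], [0.17, -0.631, -0.757]] [0.531 0.159 1.043]
scene egg1_mid [([307.0, 370.0], 0.84), ([348.0, 395.0], 0.76)]
scene cold1_mid [([278.0, 220.0], 0.75), ([292.0, 187.0], 0.53)]
scene knee [([291.0, 138.0], 0.73), ([255.0, 149.0], 0.47), ([277.0, 219.0], 0.28)]
scene lid_handle [([254.0, 149.0], 0.56)]
scene carton [([288.0, 350.0], 0.58)]
scene chiller [([268.0, 185.0], 0.87)]
scene rack_a_front [([293.0, 182.0], 0.77)]
scene mug [([210.0, 335.0], 0.81)]
scene pitcher [([259.0, 405.0], 0.84)]
scene syrup [([350.0, 144.0], 0.7)]
side 431.4985328723281 279.2813640582846 213.84938460722347 [[0.798, -0.602, -0.007], [-0.453, -0.594, -0.665], [0.396, 0.534, -0.747]] [-0.366  0.413  1.053]
side egg1_mid [([342.0, 212.0], 0.59)]
side cold1_mid []
side knee []
side lid_handle [([343.0, 212.0], 0.91)]
side carton [([343.0, 367.0], 0.73)]
side chiller [([333.0, 223.0], 0.58)]
side rack_a_front []
side mug [([344.0, 213.0], 0.74), ([246.0, 178.0], 0.63)]
side pitcher []
side syrup [([344.0, 368.0], 0.81)]
```

View pics/scene0.png

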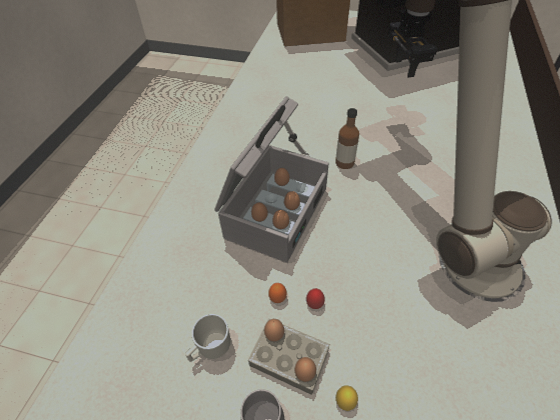

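View pics/side0.png

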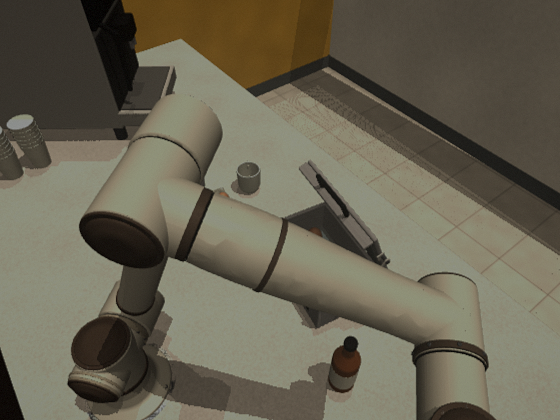

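The scene view shows brown carton eggs at about (274,329) and (305,369). The loose orange (278,293), red (316,298) and yellow (347,397) eggs are the look-alikes. The chiller is near (270,190). I'll enlarge the view to pick corners.

```bash
cat > h.py <<'E'
import numpy as np, cv2, pickle
def onz(p,uv,z):
    R,t=np.array(p["R"]),np.array(p["t"]); o=-R.T@t
    d=R.T@np.array([(uv[0]-p["cx"])/p["fx"],(uv[1]-p["cy"])/p["fy"],1]); return o+d*(z-o[2])/d[2]
def proj(p,X):
    c=np.array(X)@np.array(p["R"]).T+np.array(p["t"]); return np.c_[p["fx"]*c[...,0]/c[...,2]+p["cx"],p["fy"]*c[...,1]/c[...,2]+p["cy"]]
def wristcam(p,s):
    M=np.array(p["mount"]); T=np.eye(4); T[:3,:3]=s["ee_rot"]; T[:3,3]=s["tcp_pos"]; W=np.linalg.inv(T@M)
    p=dict(p); p["R"]=W[:3,:3]; p["t"]=W[:3,3]; return p
E
python3 - <<'E'
from h import *
C=pickle.load(open("c0.pkl","rb")); p=C["scene"]
im=p["image"][:,:,::-1]
a=cv2.resize(im[90:265,205:365],None,fx=5,fy=5,interpolation=cv2.INTER_CUBIC)
cv2.imwrite("pics/chill.png",a[:, :800][:600*2] if 0 else cv2.resize(im[90:262,205:365],(558,600),interpolation=cv2.INTER_CUBIC))
# brown eggs
for z,u in ((.059,(274,329)),(.059,(305,369)),(.03,(278,293)),(.03,(316,298)),(.03,(347,397))): print(u,onz(p,u,z).round(3))
for u in ((220,211),(290,234),(328,162),(262,150)): print("rim?",u,onz(p,u,.12).round(3))
print("syrup",onz(p,(347,165),.0).round(3),"mug",onz(p,(211,325),.085).round(3), "pitch",onz(p,(262,403),.1).round(3))
print(onz(p,(293,138),.159).round(3))
E
```

```text
(274, 329) [0.485 0.334 0.059]
(305, 369) [0.399 0.402 0.059]
(278, 293) [0.504 0.231 0.03 ]
(316, 298) [0.41  0.222 0.03 ]
(347, 397) [0.304 0.426 0.03 ]
rim? (220, 211) [0.698 0.085 0.12 ]
rim? (290, 234) [0.502 0.113 0.12 ]
rim? (328, 162) [ 0.457 -0.167  0.12 ]
rim? (262, 150) [ 0.659 -0.172  0.12 ]
syrup [ 0.407 -0.297  0.   ] mug [0.618 0.369 0.085] pitch [0.463 0.496 0.1  ]
[ 0.571 -0.202  0.159]
```

View pics/chill.png

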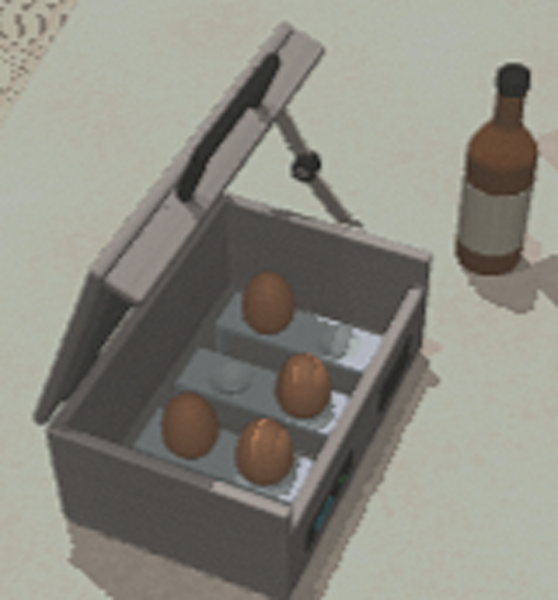

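```bash
python3 - <<'E'
from h import *
from scipy.optimize import least_squares
C=pickle.load(open("c0.pkl","rb")); p=C["scene"]
f=lambda u,v:(205+u/3.4875,90+v/3.488)
x,y=.1,.15
t=1.187
hx=lambda a,b,c:(0.1+a*np.cos(t)-c*-np.sin(t)*-1*1, b,0) 
def lidpt(lx,ly,lz,q=0):
    t=1.187-q; return (.1+lx*np.cos(t)+lz*np.sin(t)*1, ly, .12-lx*np.sin(t)+lz*np.cos(t)*1)
# check formula: handle x=.1-.242cos t -.008 sin t ; z=.12+.242 sin t-.008cos t -> matches lx=-.242,lz=-.008
obj=[(x,y,.12),(-x,y,.12),(-x,-y,.12),(-x,y,0),(x,y,0),(-x,-y,0),(.0225,-.166,.159),lidpt(-.242,.055,-.008),lidpt(-.242,-.055,-.008)]
img=[f(52,428),f(290,518),f(431,262),f(285,598),f(68,518),f(437,378),f(306,165),f(186,190),f(272,65)]
obj=np.array(obj);img=np.array(img)
def W(v,o): c,s=np.cos(v[2]),np.sin(v[2]); return np.c_[v[0]+c*o[:,0]-s*o[:,1],v[1]+s*o[:,0]+c*o[:,1],o[:,2]]
r=least_squares(lambda v:(proj(p,W(v,obj))-img).ravel(),[.58,-.03,-.14],loss="soft_l1")
print(r.x,np.degrees(r.x[2])); print((proj(p,W(r.x,obj))-img).round(1))
v=r.x; inv=lambda X:np.array([[np.cos(v[2]),np.sin(v[2])],[-np.sin(v[2]),np.cos(v[2])]])@(X[:2]-v[:2])
for k,u in dict(backR=(268,303),frontM=(303,386),backL=(190,426),frontL=(265,452)).items(): X=onz(p,f(*u),.083); print(k,X.round(3),inv(X).round(3))
print("free back M",inv(onz(p,f(232,377),.06)).round(3),"free front R",inv(onz(p,f(333,340),.06)).round(3))
np.save("ch.npy",v)
from station import spotter
E
python3 - <<'E'
import sys; sys.path.insert(0,'.')
from station import r,viewer,spotter
from h import *
p=viewer.capture("scene")
for k in ("egg1_mid","cold1_mid","knee","carton"):
    for d in spotter.silhouettes(k,p)[:8]:
        m=d["region"]; ys,xs=np.nonzero(m); b=(xs.min(),xs.max(),ys.min(),ys.max())
        print(k,round(d["score"],2),b,p["image"][m].mean(0).round(),onz(p,((b[0]+b[1])/2,(b[2]+b[3])/2),dict(e=.059,c=.083 if k!="carton" else .036,k=.159)[k[0]]).round(3))
        if k=="carton": print(cv2.minAreaRect(np.array([onz(p,(a,c),.03)[:2]*1000 for a,c in zip(xs,ys)],np.float32)))
E
```

```text
[ 0.57705772 -0.03647543 -0.18337972] -10.506883763794997
[[ -2.7   0.3]
 [ -1.2   0.3]
 [  1.2  -2.6]
 [  0.5   3.5]
 [ -1.3   1.4]
 [ -3.5  -7.8]
 [  1.    0.5]
 [  4.5 -10. ]
 [  0.4  -0.7]]
backR [ 0.582 -0.111  0.083] [ 0.019 -0.072]
frontM [ 0.531 -0.027  0.083] [-0.047  0.001]
backL [0.607 0.035 0.083] [0.017 0.075]
frontL [0.544 0.046 0.083] [-0.048  0.075]
free back M [ 0.019 -0.002] free front R [-0.04  -0.076]
egg1_mid 0.88 (np.int64(335), np.int64(357), np.int64(385), np.int64(410)) [149. 129.  63.] [0.308 0.436 0.059]
egg1_mid 0.66 (np.int64(294), np.int64(315), np.int64(357), np.int64(382)) [130.  98.  76.] [0.4   0.403 0.059]
cold1_mid 0.55 (np.int64(272), np.int64(288), np.int64(210), np.int64(228)) [109.  81.  63.] [0.547 0.044 0.083]
knee 0.59 (np.int64(284), np.int64(305), np.int64(122), np.int64(153)) [91. 89. 84.] [ 0.567 -0.206  0.159]
carton 0.59 (np.int64(249), np.int64(327), np.int64(326), np.int64(392)) [132. 127. 115.] [0.441 0.383 0.036]
((442.62249755859375, 369.1727600097656), (116.74092102050781, 154.10546875), 80.18328094482422)
```

```bash
cat >> h.py <<'E'
PSI=-10.5
def Rt(a,psi=PSI,roll=0):
    "tool pitched a deg from straight down towards azimuth psi; jaws along horizontal; roll = turn about tool x"
    from scipy.spatial.transform import Rotation as Ro
    a,p=np.radians([a,psi]); x=np.array([np.sin(a)*np.cos(p),np.sin(a)*np.sin(p),-np.cos(a)]); y=np.array([-np.sin(p),np.cos(p),0])
    return np.c_[x,y,np.cross(x,y)]@Ro.from_euler("x",roll,degrees=True).as_matrix()
def cmd(s,R,P,ref=None):
    "shift/turn numbers from state s (or ref=(pos,rot)) to pose"
    from scipy.spatial.transform import Rotation as Ro
    p0,R0=ref if ref else (s["tcp_pos"],s["ee_rot"])
    d=R0.T@(np.array(P)-p0)/.75; w=Ro.from_matrix(R0.T@R).as_rotvec()/np.pi
    print("t",d.round(4),"a",w.round(4),"rows",round(max(np.linalg.norm(d)*.75/.0417,np.linalg.norm(w)*180/7.16),1))
def ch(x,y,z):
    v=np.load("ch.npy"); c,s=np.cos(v[2]),np.sin(v[2]); return np.array([v[0]+c*x-s*y,v[1]+s*x+c*y,z])
E
python3 - <<'E'
from h import *
from station import r
s=r.sense(); R=Rt(25); print(R.round(3))
A=np.array([.485,.334,.065]); up=A-R[:,0]*.16; print(up)
cmd(s,s["ee_rot"],s["tcp_pos"]+[0.02,0.1,.1]); 
mid=np.array([.36,-.1,.34]); cmd(s,R,mid); cmd(s,R,up,(mid,R))
E
```

```text
[[ 0.416  0.182  0.891]
 [-0.077  0.983 -0.165]
 [-0.906  0.     0.423]]
[0.41851336 0.34632257 0.21000925]
t [-0.1333  0.1072  0.0836] a [0. 0. 0.] rows 3.4
t [-0.1313  0.499   0.3693] a [ 0.2029 -0.134  -0.045 ] rows 11.4
t [ 0.1437  0.5993 -0.102 ] a [0. 0. 0.] rows 11.2
```

play_rows([
  {"fingers":-1,"tx":-0.13,"ty":0.19,"tz":0.14,"ax":0.152,"ay":-0.1,"az":-0.034},
  {"fingers":-1,"tx":-0.13,"ty":0.19,"tz":0.14,"ax":0.152,"ay":-0.1,"az":-0.034},
  {"fingers":-1,"tx":-0.13,"ty":0.19,"tz":0.14,"ax":0.152,"ay":-0.1,"az":-0.034},
  {"fingers":-1,"tx":-0.13,"ty":0.19,"tz":0.14,"ax":0.152,"ay":-0.1,"az":-0.034},
  {"fingers":-1,"tx":-0.13,"ty":0.19,"tz":0.14,"ax":0.152,"ay":-0.1,"az":-0.034},
])

```text
time_s: 1.77
tcp_pos: [0.3099, -0.3827, 0.3408]
ee_rot: [[0.325, 0.027, 0.945], [-0.035, 0.999, -0.017], [-0.945, -0.028, 0.326]]
wrist_force: [1.7, -0.0, 1.0]
gripper_width: 0.999
```

```bash
python3 - <<'E'
from h import *
from station import r
s=r.sense(); R=Rt(25); print(s["time_s"],s["tcp_pos"],s["joints"].round())
A=np.array([.485,.334,.065]); up=A-R[:,0]*.16
cmd(s,R,[.36,-.05,.34]);cmd(s,R,up,([.36,-.05,.34],R))
E
```

```text
1.7667 [ 0.30985521 -0.38268902  0.34078315] [-39.  -1. -12. -11. -63. -49.]
t [0.0072 0.4451 0.0554] a [ 0.0493 -0.0323 -0.0105] rows 8.1
t [ 0.1488  0.5338 -0.091 ] a [0. 0. 0.] rows 10.1
```

```bash
python3 - <<'E'
from h import *
from station import r
s=r.sense(); R=Rt(25)
A=np.array([.485,.334,.065]); up=A-R[:,0]*.16
d=up-s["tcp_pos"]; 
m=s["tcp_pos"]+d*.26; cmd(s,R,m)
cmd(s,R,m+d*.26,(m,R)); cmd(s,R,m+d*.48,(m,R)); cmd(s,R,up,(m,R))
E
```

```text
t [0.0463 0.2548 0.0166] a [ 0.0493 -0.0323 -0.0105] rows 4.7
t [ 0.0373  0.2554 -0.0273] a [0. 0. 0.] rows 4.7
t [ 0.0688  0.4714 -0.0505] a [0. 0. 0.] rows 8.6
t [ 0.1061  0.7268 -0.0778] a [0. 0. 0.] rows 13.3
```

play_rows([
  {"fingers":-1,"tx":0.0463,"ty":0.2548,"tz":0.0166,"ax":0.0493,"ay":-0.0323,"az":-0.0105},
  {"fingers":-1,"tx":0.0463,"ty":0.2548,"tz":0.0166,"ax":0.0493,"ay":-0.0323,"az":-0.0105},
  {"fingers":-1,"tx":0.0463,"ty":0.2548,"tz":0.0166,"ax":0.0493,"ay":-0.0323,"az":-0.0105},
  {"fingers":-1,"tx":0.0463,"ty":0.2548,"tz":0.0166,"ax":0.0493,"ay":-0.0323,"az":-0.0105},
  {"fingers":-1,"tx":0.0463,"ty":0.2548,"tz":0.0166,"ax":0.0493,"ay":-0.0323,"az":-0.0105},
])

```text
time_s: 2.18
tcp_pos: [0.3363, -0.1929, 0.305]
ee_rot: [[0.414, 0.177, 0.893], [-0.075, 0.984, -0.16], [-0.907, -0.001, 0.421]]
wrist_force: [0.5, 0.0, -0.5]
gripper_width: 1.002
```

play_rows([
  {"fingers":-1,"tx":0.0373,"ty":0.2554,"tz":-0.0273,"ax":0,"ay":0,"az":0},
  {"fingers":-1,"tx":0.0373,"ty":0.2554,"tz":-0.0273,"ax":0,"ay":0,"az":0},
  {"fingers":-1,"tx":0.0373,"ty":0.2554,"tz":-0.0273,"ax":0,"ay":0,"az":0},
  {"fingers":-1,"tx":0.0373,"ty":0.2554,"tz":-0.0273,"ax":0,"ay":0,"az":0},
  {"fingers":-1,"tx":0.0373,"ty":0.2554,"tz":-0.0273,"ax":0,"ay":0,"az":0},
])

```text
time_s: 2.6
tcp_pos: [0.3611, -0.0237, 0.2747]
ee_rot: [[0.414, 0.177, 0.893], [-0.073, 0.984, -0.161], [-0.907, 0.001, 0.421]]
wrist_force: [1.3, -0.8, -0.3]
gripper_width: 1.001
```

play_rows([
  {"fingers":-1,"tx":0.0373,"ty":0.2554,"tz":-0.0273,"ax":0,"ay":0,"az":0},
  {"fingers":-1,"tx":0.0373,"ty":0.2554,"tz":-0.0273,"ax":0,"ay":0,"az":0},
  {"fingers":-1,"tx":0.0373,"ty":0.2554,"tz":-0.0273,"ax":0,"ay":0,"az":0},
  {"fingers":-1,"tx":0.0373,"ty":0.2554,"tz":-0.0273,"ax":0,"ay":0,"az":0},
  {"fingers":-1,"tx":0.0373,"ty":0.2554,"tz":-0.0273,"ax":0,"ay":0,"az":0},
])

```text
time_s: 3.02
tcp_pos: [0.3974, 0.1609, 0.2476]
ee_rot: [[0.394, 0.158, 0.905], [-0.065, 0.987, -0.144], [-0.917, -0.002, 0.4]]
wrist_force: [0.8, -0.4, 0.1]
gripper_width: 0.995
```

play_rows([
  {"fingers":-1,"tx":0.0315,"ty":0.216,"tz":-0.0232,"ax":0,"ay":0,"az":0},
  {"fingers":-1,"tx":0.0315,"ty":0.216,"tz":-0.0232,"ax":0,"ay":0,"az":0},
  {"fingers":-1,"tx":0.0315,"ty":0.216,"tz":-0.0232,"ax":0,"ay":0,"az":0},
  {"fingers":-1,"tx":0.0315,"ty":0.216,"tz":-0.0232,"ax":0,"ay":0,"az":0},
  {"fingers":-1,"tx":0.0315,"ty":0.216,"tz":-0.0232,"ax":0,"ay":0,"az":0},
])

```text
time_s: 3.43
tcp_pos: [0.4413, 0.3119, 0.2376]
ee_rot: [[0.349, 0.135, 0.927], [-0.052, 0.991, -0.124], [-0.936, -0.005, 0.353]]
wrist_force: [-0.2, -0.4, 0.7]
gripper_width: 1.001
```

```bash
python3 - <<'E'
from h import *
from station import r,viewer,spotter
s=r.sense(); R=Rt(25); print(s["time_s"],s["tcp_pos"],s["joints"].round())
p=wristcam(viewer.capture("wrist"),s)
im=p["image"][:,:,::-1].copy()
for d in spotter.silhouettes("egg1_mid",viewer.capture("wrist")):
    ys,xs=np.nonzero(d["region"]); b=(xs.min(),xs.max(),ys.min(),ys.max()); u=((b[0]+b[1])/2,(b[2]+b[3])/2)
    print(round(d["score"],2),b,p["image"][d["region"]].mean(0).round(),onz(p,u,.059).round(4))
for e in ([.485,.334,.059],[.400,.403,.059]):
    u=proj(p,np.array([e]))[0]; print(e,u.round()); cv2.circle(im,tuple(int(k) for k in u),4,(0,255,0),1)
cv2.imwrite("pics/w1.png",im)
E
```

```text
3.4333 [0.44129023 0.3119424  0.23755926] [  61.    8.  -32.   27.  -46. -177.]
0.59 (np.int64(340), np.int64(393), np.int64(51), np.int64(106)) [124.  82.  47.] [0.3957 0.3972 0.059 ]
[0.485, 0.334, 0.059] [305. 171.]
[0.4, 0.403, 0.059] [373.  83.]
```

View pics/w1.png

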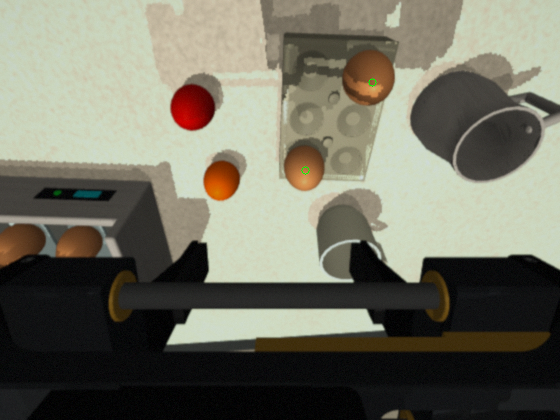

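The wrist view shows the brown carton eggs at (304,167) and (367,78), close to the predicted marks. Joint 6 is at its limit, so I'll pick with the tool turned towards the arm's heading, about 30°.

```bash
python3 - <<'E'
from h import *
from station import r,viewer,spotter
s=r.sense(); p=wristcam(viewer.capture("wrist"),s)
A=onz(p,(304.5,167.5),.059); B=onz(p,(366.5,78.5),.059); print(A,B)
# colour-mask check of egg A box
hsv=cv2.cvtColor(p["image"],cv2.COLOR_RGB2HSV); m=cv2.inRange(hsv,(5,70,50),(20,190,255)); n,l,st,c=cv2.connectedComponentsWithStats(m)
for k in range(1,n):
    if st[k,4]>500: print(st[k],c[k].round(), onz(p,(st[k,0]+st[k,2]/2,st[k,1]+st[k,3]/2),.059).round(4))
R=Rt(25,30); A[2]=.065; hi=A-R[:,0]*.09
cmd(s,R,hi); cmd(s,R,A,(hi,R))
E
```

```text
[0.47871379 0.33036372 0.059     ] [0.39379756 0.39378724 0.059     ]
[ 345   50   54   58 2391] [372.  79.] [0.3949 0.3988 0.059 ]
[ 287  146   41   47 1505] [307. 169.] [0.4817 0.3335 0.059 ]
[   0  225   49   43 1432] [ 21. 243.] [ 0.552  -0.0614  0.059 ]
[  59  227   46   31 1191] [ 82. 243.] [0.5551 0.0218 0.059 ]
t [ 0.1148  0.0047 -0.0354] a [-0.1926 -0.0243  0.0835] rows 5.3
t [ 0.12 -0.   -0.  ] a [0. 0. 0.] rows 2.2
```

play_rows([
  {"fingers":-1,"tx":0.04,"ty":0.003,"tz":-0.02,"ax":-0.1,"ay":-0.012,"az":0.04},
  {"fingers":-1,"tx":0.1,"ty":0.0047,"tz":-0.0354,"ax":-0.1926,"ay":-0.0243,"az":0.0835},
  {"fingers":-1,"tx":0.1,"ty":0.0047,"tz":-0.0354,"ax":-0.1926,"ay":-0.0243,"az":0.0835},
  {"fingers":-1,"tx":0.1,"ty":0.0047,"tz":-0.0354,"ax":-0.1926,"ay":-0.0243,"az":0.0835},
  {"fingers":-1,"tx":0.1,"ty":0.0047,"tz":-0.0354,"ax":-0.1926,"ay":-0.0243,"az":0.0835},
])

```text
time_s: 4.05
tcp_pos: [0.4406, 0.309, 0.1567]
ee_rot: [[0.37, -0.462, 0.806], [0.193, 0.887, 0.42], [-0.909, -0.0, 0.417]]
wrist_force: [-0.4, -0.6, 0.1]
gripper_width: 1.0
```

play_rows([
  {"fingers":-1,"tx":0,"ty":0,"tz":0,"ax":0,"ay":0,"az":0},
  {"fingers":-1,"tx":0,"ty":0,"tz":0,"ax":0,"ay":0,"az":0},
  {"fingers":-1,"tx":0,"ty":0,"tz":0,"ax":0,"ay":0,"az":0},
])

```text
time_s: 4.3
tcp_pos: [0.4424, 0.3111, 0.1587]
ee_rot: [[0.373, -0.454, 0.809], [0.193, 0.891, 0.411], [-0.908, 0.002, 0.42]]
wrist_force: [-0.1, -0.3, 0.4]
gripper_width: 1.0
```

```bash
python3 - <<'E'
from h import *
from station import r,viewer,spotter
s=r.sense(); p=wristcam(viewer.capture("wrist"),s); print(s["tcp_pos"],s["joints"].round())
hsv=cv2.cvtColor(p["image"],cv2.COLOR_RGB2HSV); m=cv2.inRange(hsv,(5,70,50),(20,190,255)); n,l,st,c=cv2.connectedComponentsWithStats(m)
for k in range(1,n):
    if st[k,4]>500: print(st[k],c[k].round(), onz(p,(st[k,0]+st[k,2]/2,st[k,1]+st[k,3]/2),.059).round(4))
cv2.imwrite("pics/w2.png",p["image"][:,:,::-1])
R=Rt(25,30); A=np.array([.482,.333,.065]); hi=A-R[:,0]*.06
cmd(s,R,hi);cmd(s,R,A)
E
```

```text
[0.44235498 0.311134   0.15870675] [  51.    9.  -51.   52.  -12. -164.]
[ 370  135   64   67 3290] [403. 168.] [0.3963 0.3984 0.059 ]
[ 255  181   51   61 2384] [280. 211.] [0.4822 0.3328 0.059 ]
t [0.0587 0.0001 0.0021] a [-0.0154 -0.0009  0.0063] rows 1.1
t [0.1387 0.0017 0.0023] a [-0.0154 -0.0009  0.0063] rows 2.5
```

View pics/w2.png

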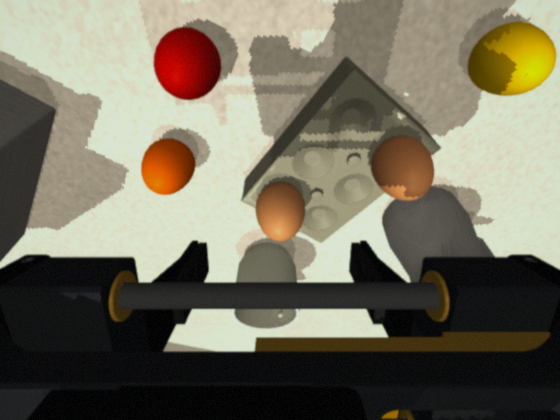

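```bash
cat > kin.py <<'E'
import numpy as np
from scipy.optimize import least_squares
from station import r
s=r.sense()
D=[([-48.5517,22.0906,.378],[.27991,-.55817,.24045],[-.001,.0019,-1],1),([-39,-1,-12],[.30986,-.38269,.34078],[.325,-.035,-.945],.3),
([61,8,-32],[.44129,.31194,.23756],[.349,-.052,-.936],.3),(s["joints"][:3],s["tcp_pos"],s["ee_rot"][:,0],1)]
def wc(v,j):
    L1,L2,h,d,e,a=v; j=np.radians(j); r_=a+L1*np.sin(j[1])+L2*np.cos(j[1]-j[2]); z=h+L1*np.cos(j[1])-L2*np.sin(j[1]-j[2])
    return np.array([r_*np.cos(j[0])-e*np.sin(j[0]),r_*np.sin(j[0])+e*np.cos(j[0]),z])
f=least_squares(lambda v:np.concatenate([w*(wc(v,j)-(np.array(p)-v[3]*np.array(x))) for j,p,x,w in D]+[[.01*v[5]]]),[.4,.4,.3,.25,-.15,0])
if __name__=="__main__":
    print(f.x.round(4),f.fun.round(4)); print(s["joints"],s["time_s"])
V=f.x
def ik(P,R):
    w=np.array(P)-V[3]*R[:,0]
    q=least_squares(lambda j:wc(V,j)-w,[np.degrees(np.arctan2(w[1],w[0]))+15,5,-30],x_scale=30)
    j=q.x; a,b=np.radians(j[0]),np.radians(j[1]-j[2]); fd=np.array([np.cos(a)*np.cos(b),np.sin(a)*np.cos(b),-np.sin(b)])
    return j.round(1), round(-np.degrees(np.arccos(fd@R[:,0])),1), round(float(np.abs(q.fun).max()),4)
E
python3 - <<'E'
import kin; from kin import *; from h import *
print(V.round(4),f.fun.round(4),s["joints"].round(2)); print("now",ik(s["tcp_pos"],s["ee_rot"]))
for nm,P in dict(A=[.482,.333,.065],B=[.396,.399,.065],M=ch(.018,0,.089),Rr=ch(-.048,-.075,.089)).items():
    for a,psi in ((25,30),(25,-10.5),(15,-10.5),(15,30),(25,-60),(25,120)): print(nm,a,psi,ik(P,Rt(a,psi)),"up",ik(np.array(P)-.1*Rt(a,psi)[:,0],Rt(a,psi))[1])
P=ch(.0225,-.166,.159); print("knee",ik(P,Rt(45)))
for q in (0,.6,1.187):
    t=1.187-q; print("lid",ik(ch(.1-.242*np.cos(t)-.008*np.sin(t),0,.12+.242*np.sin(t)-.008*np.cos(t)),Rt(0)))
E
```

```text
[ 0.3101  0.207   0.178   0.1521 -0.1413  0.2984] [ 0.016   0.0097 -0.0037  0.0109 -0.0134 -0.0108 -0.0067  0.0147 -0.0083
  0.0093 -0.0222  0.0094  0.003 ] [  50.75    8.88  -50.63   52.43  -12.14 -163.55]
now (array([ 53.4,  12. , -51.1]), np.float64(-11.4), 0.0)
A 25 30 (array([ 50.9,  41.6, -48.9]), np.float64(-25.6), 0.0) up -9.7
A 25 -10.5 (array([ 54.6,  41.9, -43. ]), np.float64(-23.3), 0.0) up -30.6
A 15 -10.5 (array([ 52.1,  40.3, -38.1]), np.float64(-14.1), 0.0) up -33.8
A 15 30 (array([ 50. ,  39.8, -41.5]), np.float64(-7.4), 0.0) up -22.1
A 25 -60 (array([ 54.6,  44.3, -28.1]), np.float64(-35.8), 0.0) up -56.9
A 25 120 (array([ 42.3,  43.6, -31.1]), np.float64(-26.1), 0.0) up -42.1
B 25 30 (array([ 63.5,  42.1, -55.2]), np.float64(-31.3), 0.0) up -14.9
B 25 -10.5 (array([ 66.5,  41.7, -47. ]), np.float64(-24.7), 0.0) up -34.7
B 15 -10.5 (array([ 63.8,  39.5, -43.1]), np.float64(-14.8), 0.0) up -35.6
B 15 30 (array([ 62. ,  39.1, -47.9]), np.float64(-12.6), 0.0) up -22.5
B 25 -60 (array([ 65.4,  43.5, -31.6]), np.float64(-35.6), 0.0) up -59.1
B 25 120 (array([ 53.6,  42. 
[... 460 characters left out ...]
-47.2), 0.0) up -70.3
Rr 25 30 (array([  1. ,  34.7, -59.9]), np.float64(-29.1), 0.0) up -18.2
Rr 25 -10.5 (array([  6.6,  35.7, -65.3]), np.float64(-35.7), 0.0) up -13.5
Rr 15 -10.5 (array([  5.7,  31.4, -57. ]), np.float64(-13.4), 0.0) up -27.2
Rr 15 30 (array([  2.4,  31.6, -54. ]), np.float64(-11.3), 0.0) up -29.2
Rr 25 -60 (array([ 11.5,  34.5, -57.9]), np.float64(-25.9), 0.0) up -36.9
Rr 25 120 (array([ -1.6,  37.7, -34.1]), np.float64(-37.7), 0.0) up -64.2
knee (array([ -5.2,  22.6, -50.4]), np.float64(-28.1), 0.0)
lid (array([10.5, 10.7, 13.7]), np.float64(-93.0), 0.0)
lid (array([ 15.3,  -6.4, -31.2]), np.float64(-65.2), 0.0)
lid (array([ 17.5,  19.4, -67. ]), np.float64(-3.6), 0.0)
```

```bash
cat > log.py <<'E'
import json
from station import r
def log():
    s=r.sense(); open("log.jsonl","a").write(json.dumps([s["joints"].tolist(),s["tcp_pos"].tolist(),s["ee_rot"].tolist()])+"\n"); return s
E
python3 - <<'E'
import json,itertools,numpy as np
from scipy.spatial.transform import Rotation as Ro
from log import log
s=log()
st=[[-48.5517351,22.0905922,.378153092,-.0280963648,-68.4108752,-14.8166712],[.27991484,-.55817469,.24045254],[[-1.08285636e-03,-.448089143,.893988225],[1.91501468e-03,.893986181,.448090438],[-.99999758,2.19721816e-03,-1.09961334e-04]]]
open("log.jsonl","a").write(json.dumps(st)+"\n")
D=[json.loads(l) for l in open("log.jsonl")]
e=lambda ax,d:Ro.from_euler(ax,d,degrees=True)
for s3,s4,s5,s6 in itertools.product((1,-1),repeat=4):
    E=[]
    for j,p,R in D:
        M=e("z",j[0])*e("y",j[1]+s3*j[2])*e("x",s4*j[3])*e("y",s5*j[4])*e("x",s6*j[5])
        E.append(M.inv()*Ro.from_matrix(R))
    print(s3,s4,s5,s6,np.degrees((E[0].inv()*E[1]).magnitude()).round(2),E[0].as_euler("xyz",degrees=True).round(1),E[1].as_euler("xyz",degrees=True).round(1))
E
```

```text
1 1 1 1 72.72 [ 94.   -6.2 113.8] [ 84.6  42.1 166.1]
1 1 1 -1 108.64 [ 78.4 -35.8 119.7] [ 125.    42.1 -166.2]
1 1 -1 1 170.76 [116.4 -13.6 102.9] [-60.3  -0.7  -0.1]
1 1 -1 -1 133.93 [106.5 -45.4 108.1] [-90.   -0.7   0.2]
1 -1 1 1 134.77 [ -23.3  -50.8 -136.3] [ 84.6  42.1 166.2]
1 -1 1 -1 177.86 [ -48.8  -24.4 -120.1] [ 125.    42.1 -166.2]
1 -1 -1 1 122.83 [ -59.6  -64.5 -112.1] [-60.4  -0.7  -0.2]
1 -1 -1 -1 101.17 [ -73.7  -32.7 -101.1] [-90.   -0.7   0.2]
-1 1 1 1 170.41 [130.4  -5.1  13.8] [ 84.9  41.4 166.4]
-1 1 1 -1 166.56 [163.  -11.8   8.9] [ 124.7   41.4 -166.6]
-1 1 -1 1 166.33 [134.7  17.8   7.4] [-60.3  -0.    0.1]
-1 1 -1 -1 104.87 [167.9  11.   15.8] [-90.    0.    0.1]
-1 -1 1 1 167.15 [-124.4  -23.2    7.3] [ 84.9  41.4 166.5]
-1 -1 1 -1 157.8 [-88.5 -23.2  -7.3] [ 124.8   41.4 -166.5]
-1 -1 -1 1 62.52 [-122.9    0.     0. ] [-60.4  -0.   -0. ]
-1 -1 -1 -1 0.0 [-90.   0.   0.] [-90.  -0.   0.]
```

```bash
python3 - <<'E'
from h import *
from log import log
s=log()
A=np.array([.482,.333,.065]); 
pos=s["tcp_pos"]; R=s["ee_rot"]; end=A-.09*Rt(25,120)[:,0]
ref=(pos,R)
for k,psi in enumerate((55,85,113,120)):
    T=Rt(25,psi); P=pos+(end-pos)*min(1,(k+1)/3)+[0,0,.03*(k==0)+.02*(k==1)]; cmd(None,T,P,ref); ref=(P,T)
print(end)
E
```

```text
t [-0.0227 -0.0164  0.0335] a [-0.141  -0.0007  0.0647] rows 3.9
t [ 0.0215 -0.0243  0.0018] a [-0.1511  0.      0.0704] rows 4.2
t [ 0.0278 -0.0264 -0.0161] a [-0.141   0.      0.0657] rows 3.9
t [0. 0. 0.] a [-0.0352 -0.      0.0164] rows 1.0
[0.50101782 0.30006017 0.1465677 ]
```

play_rows([
  {"fingers":-1,"tx":-0.0227,"ty":-0.0164,"tz":0.0335,"ax":-0.141,"ay":0,"az":0.0647},
  {"fingers":-1,"tx":-0.0227,"ty":-0.0164,"tz":0.0335,"ax":-0.141,"ay":0,"az":0.0647},
  {"fingers":-1,"tx":-0.0227,"ty":-0.0164,"tz":0.0335,"ax":-0.141,"ay":0,"az":0.0647},
  {"fingers":-1,"tx":-0.0227,"ty":-0.0164,"tz":0.0335,"ax":-0.141,"ay":0,"az":0.0647},
])

```text
time_s: 4.68
tcp_pos: [0.4637, 0.3063, 0.1837]
ee_rot: [[0.337, -0.629, 0.701], [0.256, 0.778, 0.574], [-0.906, -0.014, 0.423]]
wrist_force: [0.9, 0.4, -0.3]
gripper_width: 1.002
```

```bash
python3 -c "
from log import log
s=log();print(s['tcp_pos'],s['joints'].round(1))"
```

```text
[0.46367823 0.30626922 0.18367125] [  52.6    8.5  -39.2   19.9  -19.2 -121. ]
```

play_rows([
  {"fingers":-1,"tx":0.0215,"ty":-0.0243,"tz":0.0018,"ax":-0.1511,"ay":0,"az":0.0704},
  {"fingers":-1,"tx":0.0215,"ty":-0.0243,"tz":0.0018,"ax":-0.1511,"ay":0,"az":0.0704},
  {"fingers":-1,"tx":0.0215,"ty":-0.0243,"tz":0.0018,"ax":-0.1511,"ay":0,"az":0.0704},
  {"fingers":-1,"tx":0.0215,"ty":-0.0243,"tz":0.0018,"ax":-0.1511,"ay":0,"az":0.0704},
  {"fingers":-1,"tx":0.0215,"ty":-0.0243,"tz":0.0018,"ax":-0.1511,"ay":0,"az":0.0704},
])

```text
time_s: 5.1
tcp_pos: [0.4814, 0.2955, 0.1688]
ee_rot: [[0.224, -0.856, 0.467], [0.343, 0.517, 0.784], [-0.912, -0.016, 0.409]]
wrist_force: [0.3, -1.1, -0.3]
gripper_width: 1.0
```

```bash
cat > kin2.py <<'E'
import json,numpy as np
from scipy.optimize import least_squares
from scipy.spatial.transform import Rotation as Ro
e=lambda ax,d:Ro.from_euler(ax,d,degrees=True)
def basis(j):
    A=e("z",j[0]); B=A*e("y",j[1]); C=A*e("y",j[1]-j[2]); D=C*e("x",-j[3])*e("y",-j[4]); T=(D*e("x",-j[5])*e("x",-90)).as_matrix()
    A,B,C,D=[q.as_matrix() for q in (A,B,C,D)]
    # a,e,h,L1,L2,b,d,c
    return np.c_[A[:,0],A[:,1],A[:,2],B[:,2],C[:,0],C[:,2],D[:,0],D[:,2]],T
L=[json.loads(l) for l in open("log.jsonl")]
M=np.vstack([basis(j)[0] for j,p,R in L]); y=np.concatenate([p for j,p,R in L])
x0=np.array([0,-.14,.3,.35,.35,0,.25,0]); lam=1e-3
v=np.linalg.lstsq(np.vstack([M,lam*np.eye(8)]),np.r_[y,lam*x0],rcond=None)[0]; res=M@v-y
lo=np.array([-179,-69,-61.2,-181,-171,-177]);hi=np.array([179,118,80.6,117,-9.2,177])
def ik(P,R,j0):
    R=np.asarray(R)
    def f(j):
        Bm,T=basis(j); return np.r_[(Bm@v-P)*5,Ro.from_matrix(T.T@R).as_rotvec()]
    best=least_squares(f,np.clip(j0,lo+.1,hi-.1),bounds=(lo,hi),x_scale=30); return best.x.round(1),round(float(np.abs(best.fun).max()),4)
E
python3 - <<'E'
from log import log
s=log();print(s['tcp_pos'],s['joints'].round(1))
from kin2 import *; from h import *
print(len(L),v.round(4),np.abs(res).max())
j0=s["joints"]
def line(nm,P,R,seq,j):
    for d in seq: j,er=ik(np.array(P)-d*R[:,0],R,j); print(nm,d,j,er)
    return j
line("A120",[.482,.333,.065],Rt(25,120),(.09,.04,0),j0)
line("M",ch(.018,0,.089),Rt(25),(.14,.07,0),[5,5,-30,0,-40,-90])
line("Rr",ch(-.048,-.075,.089),Rt(15),(.14,.07,0),[5,5,-30,0,-40,-90])
line("knee",ch(.0225,-.166,.159),Rt(45),(.1,0),[0,5,-30,0,-40,-90])
j=[5,5,0,0,-80,0]
for q in (0,.4,.8,1.187):
    t=1.187-q; j=line("lid",ch(.1-.242*np.cos(t)-.008*np.sin(t),0,.12+.242*np.sin(t)-.008*np.cos(t)),Rt(0,PSI,-90),(0,),j)
E
```

```text
[0.48140342 0.29554641 0.16882278] [ 45.3  12.1 -26.   -9.9 -28.5 -68.5]
5 [ 0.4606 -0.1504  0.1146  0.0956  0.1305  0.0167 -0.0618 -0.0217] 0.024072889906167183
A120 0.09 [ 46.8  32.1 -31.9 -54.5 -29.8  32.2] 0.0
A120 0.04 [ 48.4  58.3 -26.6 -97.5 -23.9  78.1] 0.0
A120 0 [  50.2   80.1  -13.1 -116.3  -26.3   96.8] 0.0
M 0.14 [  12.5  -14.9  -39.6   14.   -43.  -121.3] 0.0
M 0.07 [  12.5   24.5  -33.5   47.4  -12.9 -157.7] 0.0
M 0 [  11.4   69.1    4.8   65.7   -9.2 -175.7] 0.0739
Rr 0.14 [   6.   -59.4  -61.2    4.5  -73.3 -107.3] 0.0281
Rr 0.07 [   5.7    0.8  -61.2   15.6  -13.1 -120.9] 0.0785
Rr 0 [   5.1   26.5  -44.6   20.8   -9.2 -125.9] 0.2531
knee 0.1 [ -4.8 -11.7 -22.1   7.  -35.  -99.8] 0.0
knee 0 [  -5.1   41.8    9.2   17.1  -13.1 -110.5] 0.0
lid 0 [  11.4    5.9   30.7   -0.  -114.8  -21.9] 0.0
lid 0 [  14.8  -55.7  -38.1    0.  -107.6  -25.3] 0.0
lid 0 [ 15.9 -69.  -61.2   1.2 -92.9 -26.2] 0.2112
lid 0 [ 15.   18.3 -61.2  -7.6  -9.2 -18. ] 0.4582
```

```bash
python3 - <<'E'
import itertools
from kin2 import *
L=[L[i] for i in range(len(L)) if i!=0]
L.append([[-39,-1,-12,-11,-63,-49],[.30986,-.38269,.34078],None]); L.append([[61,8,-32,27,-46,-177],[.44129,.31194,.23756],None])
w=np.repeat([1,1,1,1,.3,.3],3)
def full(j):
    A=e("z",j[0]); B=A*e("y",j[1]); C=A*e("y",j[1]-j[2]); E=C*e("x",-j[3]); D=E*e("y",-j[4]); T=D*e("x",-j[5]-90)
    A,B,C,E,D,T=[q.as_matrix() for q in (A,B,C,E,D,T)]
    return {k+"xyz"[i]:m[:,i] for k,m in zip("ABCEDT",(A,B,C,E,D,T)) for i in range(3)}
base=["Ay","Az","Bz","Cx","Dx"]
F=[full(j) for j,_,_ in L]; y=np.concatenate([p for _,p,_ in L])
for extra in [()]+[c for n in (1,2) for c in itertools.combinations(["Ax","Bx","Cz","Ey","Ez","Dy","Dz","Ty","Tz"],n)]:
    k=base+list(extra); M=np.vstack([np.c_[tuple(f[q] for q in k)] for f in F])
    v,_,rk,_=np.linalg.lstsq(M*w[:,None],y*w,rcond=1e-6); rs=np.abs((M@v-y)*w).max()
    if rs<.008 or not extra: print(extra,rk,dict(zip(k,v.round(3))),rs.round(4))
for j,p,_ in L: print(np.round(j,1),np.round(p,3))
E
```

```text
() 5 {'Ay': np.float64(-0.136), 'Az': np.float64(0.077), 'Bz': np.float64(0.736), 'Cx': np.float64(0.361), 'Dx': np.float64(0.397)} 0.0912
('Ey',) 6 {'Ay': np.float64(0.0), 'Az': np.float64(0.163), 'Bz': np.float64(0.563), 'Cx': np.float64(0.422), 'Dx': np.float64(0.287), 'Ey': np.float64(-0.16)} 0.0016
('Dy',) 6 {'Ay': np.float64(0.0), 'Az': np.float64(0.163), 'Bz': np.float64(0.563), 'Cx': np.float64(0.422), 'Dx': np.float64(0.287), 'Dy': np.float64(-0.16)} 0.0016
('Ax', 'Ey') 7 {'Ay': np.float64(-0.001), 'Az': np.float64(0.163), 'Bz': np.float64(0.559), 'Cx': np.float64(0.42), 'Dx': np.float64(0.285), 'Ax': np.float64(0.003), 'Ey': np.float64(-0.159)} 0.0015
('Ax', 'Dy') 7 {'Ay': np.float64(-0.001), 'Az': np.float64(0.163), 'Bz': np.float64(0.559), 'Cx': np.float64(0.42), 'Dx': np.float64(0.285), 'Ax': np.float64(0.003), 'Dy': np.float64(-0.159)} 0.0015
('Bx', 'Ey') 7 {'Ay': np.float64(-0.0), 'Az': np.float64(0.164), 'Bz': np.float64(0.56), 'Cx': np.float64(0.422), 'Dx': np.float64(0.286), 'Bx': np.float64(0.002), 'Ey': np.float64(-0.159)} 0.0015
('Bx', 'Dy') 7 {'Ay': np.float64(-
[... 1978 characters left out ...]
), 'Az': np.float64(0.163), 'Bz': np.float64(0.562), 'Cx': np.float64(0.423), 'Dx': np.float64(0.288), 'Dy': np.float64(-0.16), 'Ty': np.float64(-0.0)} 0.0016
('Dy', 'Tz') 7 {'Ay': np.float64(0.0), 'Az': np.float64(0.163), 'Bz': np.float64(0.563), 'Cx': np.float64(0.423), 'Dx': np.float64(0.287), 'Dy': np.float64(-0.16), 'Tz': np.float64(0.0)} 0.0016
[-48.6  22.1   0.4  -0.  -68.4 -14.8] [ 0.28  -0.558  0.24 ]
[  50.8    8.9  -50.6   52.4  -12.1 -163.6] [0.442 0.312 0.159]
[  52.6    8.5  -39.2   19.9  -19.2 -121. ] [0.464 0.306 0.184]
[ 45.3  12.1 -26.   -9.9 -28.5 -68.5] [0.481 0.296 0.169]
[-39  -1 -12 -11 -63 -49] [ 0.31  -0.383  0.341]
[  61    8  -32   27  -46 -177] [0.441 0.312 0.238]
```

```bash
cat > kin2.py <<'E'
import numpy as np
from scipy.optimize import least_squares
from scipy.spatial.transform import Rotation as Ro
from h import *
e=lambda ax,d:Ro.from_euler(ax,d,degrees=True)
def fk(j):
    A=e("z",j[0]); B=A*e("y",j[1]); C=A*e("y",j[1]-j[2]); E=C*e("x",-j[3]); D=E*e("y",-j[4]); T=D*e("x",-j[5]-90)
    return A.apply([0,0,.163])+B.apply([0,0,.5625])+C.apply([.4225,0,0])+E.apply([0,-.16,0])+D.apply([.287,0,0]),T.as_matrix()
lo=np.array([-179,-69,-61.2,-181,-171,-177.4]);hi=np.array([179,118,80.6,117.6,-9.2,177.4])
def ik(P,R,j0):
    def f(j): p,T=fk(j); return np.r_[(p-P)*5,Ro.from_matrix(T.T@R).as_rotvec()]
    b=least_squares(f,np.clip(j0,lo+.1,hi-.1),bounds=(lo,hi),x_scale=30); return b.x,float(np.abs(b.fun).max())
def sols(P,R):
    S=[]
    for j4 in (-150,-90,-40,0,50,100):
      for j6 in (-120,0,120):
        j,er=ik(P,R,[np.degrees(np.arctan2(P[1],P[0]))+8,15,-30,j4,-50,j6])
        if er<2e-3 and not any(np.abs(j-k).max()<3 for k in S): S.append(j)
    return S
E
python3 - <<'E'
from kin2 import *
A=np.array([.482,.333,.065]);B=np.array([.396,.399,.065])
tg={}
for psi in (-60,-10.5,30,75,120,165,210): tg[f"A{psi}"]=(A,Rt(25,psi)); tg[f"B{psi}"]=(B,Rt(15,psi))
tg["M"]=(ch(.018,0,.089),Rt(25));tg["Rr"]=(ch(-.048,-.075,.089),Rt(15));tg["knee"]=(ch(.0225,-.166,.159),Rt(45))
for q in (0,1.187):
    t=1.187-q; tg[f"lid{q}"]=(ch(.1-.242*np.cos(t)-.008*np.sin(t),0,.12+.242*np.sin(t)-.008*np.cos(t)),Rt(0,PSI,-90))
for k,(P,R) in tg.items():
    for fl in (0,180):
        R2=R@e("x",fl).as_matrix()
        for j in sols(P,R2):
            u=ik(P-.1*R2[:,0],R2,j); print(k,fl,j.round(),"up",u[0].round() if u[1]<2e-3 else "X")
E
```

```text
A-60 0 [ 59.  32. -25.  29. -49. 128.] up [ 64.  27. -17.  23. -62. 132.]
A-60 180 [ 59.  32. -25.  29. -49. -52.] up [ 64.  27. -17.  23. -62. -48.]
B-60 0 [ 67.  29. -24.  16. -47. 130.] up [ 70.  24. -16.  13. -61. 133.]
B-60 180 [ 67.  29. -24.  16. -47. -50.] up [ 70.  24. -16.  13. -61. -47.]
A-10.5 0 [ 48.  24. -48.  79. -22. 136.] up [ 62.  15. -42.  46. -34. 159.]
A-10.5 180 [ 48.  24. -48.  79. -22. -44.] up [ 62.  15. -42.  46. -34. -21.]
B-10.5 0 [ 67.  24. -38.  32. -29. 164.] up [ 71.  16. -30.  22. -44. 172.]
B-10.5 180 [ 67.  24. -38.  32. -29. -16.] up [ 71.  16. -30.  22. -44.  -8.]
B30 0 [  64.   22.  -42.   32.  -16. -154.] up [  68.   12.  -35.   17.  -33. -141.]
B30 180 [ 64.  22. -42.  32. -16.  26.] up [ 68.  12. -35.  17. -33.  39.]
A75 0 [ 42.  24. -20. -30. -28. -33.] up [ 40.  14. -20. -24. -37. -38.]
A75 180 [ 42.  24. -20. -30. -28. 147.] up [ 40.  14. -20. -24. -37. 142.]
B75 0 [ 59.  23. -27.  -9. -26. -67.] up [ 59.  13. -24.  -7. -38. -69.]
B75 180 [ 59.  23. -27.  -9. -26. 113.] up [ 59.  13. -24.  -7. -38. 111.]
A120 0 [ 36.  31.  -7. -31. -54.  13
[... 689 characters left out ...]
   40.    3.   -7.  -77. -104.] up [  46.   39.   15.   -7.  -91. -105.]
B210 0 [ 58.  33.  -7.  -8. -63.  66.] up [ 57.  29.   1.  -7. -76.  66.]
B210 180 [  58.   33.   -7.   -8.  -63. -114.] up [  57.   29.    1.   -7.  -76. -114.]
Rr 0 [   9.   17.  -41.   16.  -19. -123.] up [  10.    6.  -35.    9.  -35. -118.]
Rr 180 [  9.  17. -41.  16. -19.  57.] up [ 10.   6. -35.   9. -35.  62.]
lid0 0 [ 12.  15.   4.   0. -79. -23.] up [ 12.  14.  17.   0. -93. -23.]
lid0 180 [ 12.  15.   4.   0. -79. 157.] up [ 12.  14.  17.   0. -93. 157.]
lid1.187 0 [ 20.  13. -35.  -0. -42. -31.] up [ 20.   5. -27.   0. -58. -31.]
lid1.187 180 [ 20.  13. -35.  -0. -42. 149.] up [ 20.   5. -27.   0. -58. 149.]
```

```bash
cat > clr.py <<'E'
from kin2 import *
def egg(x,y,z=.083):
    th,ph=np.meshgrid(np.linspace(-1.5,1.5,13),np.linspace(0,2*np.pi,24)); return np.c_[(x+.023*np.cos(th)*np.cos(ph)).ravel(),(y+.023*np.cos(th)*np.sin(ph)).ravel(),(z+.03*np.sin(th)).ravel()]
def seg(a,b,n=60): return np.linspace(a,b,n)
def lidp(lx,ly,lz,q=0): t=1.187-q; return [.1+lx*np.cos(t)+lz*np.sin(t),ly,.12-lx*np.sin(t)+lz*np.cos(t)]
lid=np.vstack([seg(lidp(lx,-.15,lz),lidp(lx,.15,lz)) for lx,lz in [(-.2,-.04),(-.2,-.02),(-.2,0)]+[(-.02*k,-.012) for k in range(1,10)]]+[seg(lidp(-.242,-.055,lz),lidp(-.242,.055,lz)) for lz in (-.014,-.002)])
rim=np.vstack([seg((-.1,s*.144,.12),(.1,s*.144,.12)) for s in (1,-1)]+[seg((-.1,-.15,.09),(-.1,.15,.09)),seg((-.088,-.15,.09),(-.088,.15,.09))])
stay=np.vstack([seg((-.022,y,.105),(.0225,y,.159),15) for y in (-.156,-.166,-.176)]+[seg((.0225,y,.159),(.075,y,.223),15) for y in (-.16,-.17)]+[np.c_[.0225+.011*np.cos(a),y,.159+.011*np.sin(a)] for a in np.linspace(0,6,12) for y in (-.156,-.166,-.176)])
def sdf(pts,P,R,c,h):
    q=np.abs((pts-P)@R-c)-h; return (np.linalg.norm(np.maximum(q,0),axis=1)+np.minimum(q.max(1),0)).min()
def clear(P,R,obs,gap=.046):
    "P,R in chiller frame"
    b=sdf(obs,P,R,np.array([-.146,0,0]),np.array([.095,.095,.0375])); f=min(sdf(obs,P,R,np.array([-.018,s*(gap/2+.0075),0]),np.array([.037,.0075,.0095])) for s in (1,-1))
    return b,f
E
cat > scan.py <<'E'
from clr import *
obs=np.vstack([egg(-.048,0),egg(-.048,.075),egg(.018,.075),egg(.018,-.075),lid,rim,stay])
out=[]
G=np.array([.018,0,.089])
for a in (12,15,18,21,25,30):
  for ps in range(-90,91,15):
    R=Rt(a,PSI+ps); Rc=Rt(a,ps); best=None
    for s in [None]:
        b,f=clear(G,Rc,obs); b2,_=clear(G-.05*Rc[:,0],Rc,obs); b=min(b,b2)
    if b<.004 or f<.002: continue
    for fl in (0,180):
        for j in sols(ch(*G),R@e("x",fl).as_matrix()):
            ok=[]; jj=j
            for d in (.04,.08,.12): jj,er=ik(ch(*G)-d*R[:,0],R@e("x",fl).as_matrix(),jj); ok.append((er<2e-3,jj[4].round()))
            out.append((a,ps,fl,round(b,3),round(f,3),j.round(),ok[0],ok[2]))
for o in out: print(*o)
E
python3 scan.py
cat > scan.py <<'E'
from clr import *
E=np.vstack([egg(-.048,0),egg(-.048,.075),egg(.018,.075),egg(.018,-.075)])
for z in (.089,.095):
 G=np.array([.018,0,z])
 for a in (15,18,21,25,30):
  for ps in (-90,-60,-45,-30,-15,0,15,30,45,60):
    R=Rt(a,PSI+ps); Rc=Rt(a,ps)
    c=[clear(G,Rc,o) for o in (E,lid,rim,stay)]
    b=min(x[0] for x in c)
    S=sols(ch(*G),R)
    if b>-.004: print(z,a,ps,[(round(x,3),round(y,3)) for x,y in c],[j.round().tolist() for j in S][:2])
E
python3 scan.py
```

```text
0.089 18 0 [(np.float64(0.016), np.float64(0.014)), (np.float64(-0.004), np.float64(0.062)), (np.float64(0.049), np.float64(0.091)), (np.float64(0.061), np.float64(0.118))] [[14.0, 22.0, -37.0, 27.0, -16.0, -139.0]]
0.089 21 0 [(np.float64(0.013), np.float64(0.014)), (np.float64(0.007), np.float64(0.065)), (np.float64(0.049), np.float64(0.089)), (np.float64(0.061), np.float64(0.118))] []
0.089 25 -15 [(np.float64(0.008), np.float64(0.012)), (np.float64(-0.002), np.float64(0.058)), (np.float64(0.038), np.float64(0.078)), (np.float64(0.062), np.float64(0.121))] [[-5.0, 20.0, -49.0, 109.0, -9.0, 142.0]]
0.089 25 0 [(np.float64(0.009), np.float64(0.014)), (np.float64(0.02), np.float64(0.067)), (np.float64(0.049), np.float64(0.086)), (np.float64(0.061), np.float64(0.118))] []
0.089 25 15 [(np.float64(0.008), np.float64(0.012)), (np.float64(-0.002), np.float64(0.058)), (np.float64(0.038), np.float64(0.078)), (np.float64(0.05), np.float64(0.111))] []
0.089 30 -15 [(np.float64(0.003), np.float64(0.012)), (np.float64(0.014), np.float64(0.059)), (np.float64(0.035), np.float64(0.074)), (np.floa
[... 560 characters left out ...]
.095 25 0 [(np.float64(0.014), np.float64(0.014)), (np.float64(0.018), np.float64(0.064)), (np.float64(0.049), np.float64(0.089)), (np.float64(0.061), np.float64(0.118))] []
0.095 30 -15 [(np.float64(0.009), np.float64(0.011)), (np.float64(0.011), np.float64(0.057)), (np.float64(0.037), np.float64(0.077)), (np.float64(0.063), np.float64(0.121))] []
0.095 30 0 [(np.float64(0.009), np.float64(0.014)), (np.float64(0.034), np.float64(0.065)), (np.float64(0.049), np.float64(0.085)), (np.float64(0.061), np.float64(0.118))] []
0.095 30 15 [(np.float64(0.009), np.float64(0.011)), (np.float64(0.011), np.float64(0.057)), (np.float64(0.037), np.float64(0.077)), (np.float64(0.049), np.float64(0.11))] []
```

```bash
cat > scan2.py <<'E'
from clr import *
def sols2(P,R):
    S=[]; az=np.degrees(np.arctan2(P[1],P[0]))
    for j1 in (-40,-15,15):
     for j23 in ((40,10),(20,-30),(60,40)):
      for j4 in (-178,-130,-90):
       for j6 in (-150,-30,60,150):
        j,er=ik(P,R,[az+j1,*j23,j4,-25,j6])
        if er<2e-3 and not any(np.abs(j-k).max()<3 for k in S): S.append(j)
    return S
if __name__=="__main__":
    A=np.array([.482,.333,.065])
    T={"M25":(ch(.018,0,.089),Rt(25)),"M30":(ch(.018,0,.089),Rt(30)),"R15":(ch(-.048,-.075,.089),Rt(15)),"R25":(ch(-.048,-.075,.093),Rt(25)),"knee45":(ch(.0225,-.166,.159),Rt(45)),"A25_30":(A,Rt(25,30)),"A30_30":(A,Rt(30,30)),"A25_10":(A,Rt(25,10))}
    for q in (0,1.187):
        t=1.187-q; T[f"lid{q}"]=(ch(.1-.242*np.cos(t)-.008*np.sin(t),0,.12+.242*np.sin(t)-.008*np.cos(t)),Rt(20,PSI,-90))
    for k,(P,R) in T.items():
        for j in sols2(P,R):
            u=ik(P-.1*R[:,0],R,j); print(k,j.round(),"up",u[0].round() if u[1]<2e-3 else "X")
E
python3 scan2.py
```

```text
R15 [   9.   17.  -41.   16.  -19. -123.] up [  10.    6.  -35.    9.  -35. -118.]
lid0 [ 17.   5. -15.  11. -53. -33.] up [ 19.  -0.  -7.  11. -66. -32.]
```

```bash
cat > scan3.py <<'E'
from clr import *
rng=np.random.default_rng(0)
def solsR(P,R,n=40):
    S=[]; az=np.degrees(np.arctan2(P[1],P[0]))
    for _ in range(n):
        j,er=ik(P,R,[az+rng.uniform(-50,40),rng.uniform(0,60),rng.uniform(-60,20),rng.uniform(-180,115),rng.uniform(-70,-12),rng.uniform(-170,170)])
        if er<2e-3 and not any(np.abs(j-k).max()<3 for k in S): S.append(j)
    return S
if __name__=="__main__":
  for nm,P,aa,pp in (("M",ch(.018,0,.089),(17,19,20,25,30,35),(-15,-7,0,7,15)),("knee",ch(.0225,-.166,.159),(30,45,60,75),(-40,0,40,80))):
    for a in aa:
      for ps in pp:
        S=solsR(P,Rt(a,PSI+ps)); print(nm,a,ps,[j.round().tolist() for j in S][:4])
E
time timeout 500 python3 scan3.py
```

```text
M 17 -15 [[15.0, 22.0, -37.0, 33.0, -20.0, -160.0]]
M 17 -7 [[14.0, 22.0, -37.0, 28.0, -19.0, -148.0]]
M 17 0 [[14.0, 22.0, -35.0, 22.0, -19.0, -135.0]]
M 17 7 [[14.0, 22.0, -33.0, 15.0, -20.0, -121.0]]
M 17 15 [[13.0, 22.0, -30.0, 7.0, -22.0, -104.0]]
M 19 -15 [[13.0, 21.0, -42.0, 46.0, -16.0, -171.0]]
M 19 -7 [[12.0, 21.0, -42.0, 42.0, -14.0, -159.0]]
M 19 0 [[13.0, 21.0, -40.0, 33.0, -14.0, -145.0]]
M 19 7 [[13.0, 21.0, -36.0, 21.0, -15.0, -127.0]]
M 19 15 [[13.0, 22.0, -32.0, 9.0, -18.0, -107.0]]
M 20 -15 []
M 20 -7 [[10.0, 21.0, -45.0, 54.0, -11.0, -169.0]]
M 20 0 [[11.0, 21.0, -43.0, 44.0, -10.0, -154.0]]
M 20 7 [[13.0, 21.0, -39.0, 27.0, -12.0, -132.0]]
M 20 15 [[13.0, 21.0, -33.0, 11.0, -16.0, -108.0]]
M 25 -15 [[-5.0, 20.0, -49.0, 109.0, -9.0, 142.0]]
M 25 -7 []
M 25 0 []
M 25 7 []
M 25 15 []
M 30 -15 []
M 30 -7 []
M 30 0 []
M 30 7 []
M 30 15 []
M 35 -15 []
M 35 -7 []
M 35 0 []
M 35 7 []
M 35 15 []
knee 30 -40 [[-6.0, 15.0, -46.0, 74.0, -21.0, 156.0]]
knee 30 0 []
knee 30 40 [[-17.0, 19.0, -11.0, -32.0, -43.0, -23.0]]
knee 30 80 [[-21.0, 27.0, 2.0, -32.0, -69.0, 13.0]]
knee 45 -40 []
knee 45 0 []
knee 45 40 [[-27.0, 20.0, -11.0, -55.0, -46.0, 2.0]]
knee 45 80 [[-28.0, 31.0, 6.0, -46.0, -78.0, 23.0]]
knee 60 -40 []
knee 60 0 [[-37.0, 16.0, -29.0, -116.0, -26.0, 43.0]]
knee 60 40 [[-38.0, 24.0, -12.0, -75.0, -56.0, 26.0]]
knee 60 80 [[-35.0, 36.0, 9.0, -57.0, -87.0, 31.0]]
knee 75 -40 []
knee 75 0 [[-48.0, 27.0, -41.0, -136.0, -58.0, 74.0]]
knee 75 40 [[-46.0, 31.0, -14.0, -89.0, -69.0, 43.0]]
knee 75 80 [[-39.0, 42.0, 10.0, -67.0, -97.0, 36.0]]
real	2m16.329s
user	2m11.728s
sys	0m0.266s
```

```bash
cat > scan4.py <<'E'
from clr import *
E_=np.vstack([egg(-.048,0),egg(-.048,.075),egg(.018,.075),egg(.018,-.075),rim,stay])
out=[]
for a in (19,20,21,22):
  for ps in (0,5,8,11):
    for z in (.083,.087,.091):
      R=Rt(a,PSI+ps);Rc=Rt(a,ps); G=np.array([.018,0,z])-.006*Rc[:,2]
      ce=clear(G,Rc,E_); cl=min(clear(G-d*Rc[:,0],Rc,lid)[0] for d in (0,.05,.1,.15))
      if cl<.005: continue
      for j0 in ([13,21,-38,25,-14,-130],[11,21,-43,44,-11,-154]):
        j,er=ik(ch(*G),R,j0)
        if er<2e-3: out.append((a,ps,z,*[round(float(x),3) for x in ce],round(float(cl),3),j.round(1).tolist(),[ik(ch(*G)-d*R[:,0],R,j)[0][4].round(1) for d in (.05,.15)])); break
for o in out: print(*o)
E
python3 scan4.py
```

```text
19 0 0.083 0.006 0.014 0.008 [11.5, 21.3, -42.9, 41.2, -10.7, -151.6] [np.float64(-20.5), np.float64(-36.0)]
19 0 0.087 0.01 0.014 0.006 [12.3, 21.0, -41.8, 37.6, -11.9, -148.6] [np.float64(-21.3), np.float64(-36.7)]
19 0 0.091 0.014 0.014 0.005 [12.8, 20.8, -40.9, 34.8, -13.0, -146.3] [np.float64(-22.0), np.float64(-37.3)]
20 0 0.091 0.013 0.014 0.009 [10.2, 20.2, -44.6, 47.8, -9.4, -157.0] [np.float64(-19.8), np.float64(-35.6)]
```

```bash
python3 - <<'E'
from clr import *
from station import r
s=r.sense(); print(s["tcp_pos"],s["joints"].round(1))
R=Rt(19,80); P=np.array([.482,.333,.065])-.006*R[:,2]; hi=P-.07*R[:,0]
for d in (.07,.04,0): print(ik(P-d*R[:,0],R,[42,20,-20,-25,-30,-40])[0].round(1))
cmd(s,R,hi); cmd(s,R,P,(hi,R))
# B and R-front checks
E_=np.vstack([egg(-.048,0),egg(-.048,.075),egg(.018,.075),egg(.018,-.075),egg(.018,0)])
G=np.array([-.048,-.075,.089])
for a in (5,10,15): 
    print(a,[tuple(np.round(clear(G,Rt(a,0),o),3)) for o in (E_,lid,rim,stay)],ik(ch(*G),Rt(a),[9,17,-41,16,-19,-123])[0].round(1))
E
```

```text
[0.48140342 0.29554641 0.16882278] [ 45.3  12.1 -26.   -9.9 -28.5 -68.5]
[ 42.2  18.5 -18.7 -18.5 -39.1 -39.2]
[ 42.8  21.3 -19.2 -19.7 -35.9 -38.2]
[ 43.5  25.1 -19.3 -21.5 -31.9 -36.5]
t [ 0.0512  0.0123 -0.0144] a [-0.1075  0.0274  0.0479] rows 3.0
t [ 0.0933 -0.     -0.    ] a [0. 0. 0.] rows 1.7
5 [(np.float64(0.027), np.float64(0.014)), (np.float64(0.016), np.float64(0.112)), (np.float64(0.017), np.float64(0.03)), (np.float64(0.019), np.float64(0.047))] [   7.5   20.2  -29.2    2.6  -35.9 -110. ]
10 [(np.float64(0.027), np.float64(0.014)), (np.float64(0.033), np.float64(0.116)), (np.float64(0.013), np.float64(0.03)), (np.float64(0.024), np.float64(0.047))] [   8.3   18.5  -34.3    6.9  -27.9 -114.6]
15 [(np.float64(0.027), np.float64(0.014)), (np.float64(0.049), np.float64(0.121)), (np.float64(0.009), np.float64(0.029)), (np.float64(0.03), np.float64(0.047))] [   8.7   16.9  -40.9   15.5  -18.6 -123.4]
```

play_rows([
  {"fingers":-1,"tx":0.03,"ty":0.0123,"tz":-0.0144,"ax":-0.07,"ay":0.02,"az":0.03},
  {"fingers":-1,"tx":0.0512,"ty":0.0123,"tz":-0.0144,"ax":-0.1075,"ay":0.0274,"az":0.0479},
  {"fingers":-1,"tx":0.0512,"ty":0.0123,"tz":-0.0144,"ax":-0.1075,"ay":0.0274,"az":0.0479},
  {"fingers":-1,"tx":0.0512,"ty":0.0123,"tz":-0.0144,"ax":-0.1075,"ay":0.0274,"az":0.0479},
  {"fingers":-1,"tx":0.0512,"ty":0.0123,"tz":-0.0144,"ax":-0.1075,"ay":0.0274,"az":0.0479},
])

```text
time_s: 5.52
tcp_pos: [0.4784, 0.3045, 0.1293]
ee_rot: [[0.06, -0.983, 0.171], [0.32, 0.182, 0.93], [-0.946, -0.001, 0.326]]
wrist_force: [-0.6, -0.1, -0.7]
gripper_width: 0.998
```

play_rows([
  {"fingers":-1,"tx":0,"ty":0,"tz":0,"ax":0,"ay":0,"az":0},
  {"fingers":-1,"tx":0,"ty":0,"tz":0,"ax":0,"ay":0,"az":0},
])

```text
time_s: 5.68
tcp_pos: [0.477, 0.3036, 0.1295]
ee_rot: [[0.06, -0.984, 0.169], [0.32, 0.18, 0.93], [-0.946, -0.001, 0.325]]
wrist_force: [-0.5, -0.3, 0.4]
gripper_width: 1.0
```

```bash
python3 - <<'E'
from clr import *
from station import r
s=r.sense(); print(s["tcp_pos"],s["joints"].round(1))
R=Rt(19,80); P=np.array([.482,.333,.065])-.006*R[:,2]; print(P); cmd(s,R,P)
E
```

```text
[0.47696015 0.30357704 0.12951307] [ 42.2  18.3 -19.  -18.3 -38.8 -39.6]
[0.48101487 0.32741308 0.06304659]
t [0.0943 0.0005 0.0017] a [-0.0016 -0.0002  0.0011] rows 1.7
```

play_rows([
  {"fingers":-1,"tx":0.04,"ty":0.0005,"tz":0.001,"ax":0,"ay":0,"az":0},
  {"fingers":-1,"tx":0.075,"ty":0.0005,"tz":0.0017,"ax":0,"ay":0,"az":0},
  {"fingers":-1,"tx":0.0943,"ty":0.0005,"tz":0.0017,"ax":0,"ay":0,"az":0},
  {"fingers":-1,"tx":0.0943,"ty":0.0005,"tz":0.0017,"ax":0,"ay":0,"az":0},
  {"fingers":-0.5,"tx":0.0943,"ty":0.0005,"tz":0.0017,"ax":0,"ay":0,"az":0},
])

```text
time_s: 6.1
tcp_pos: [0.4814, 0.3272, 0.0626]
ee_rot: [[0.059, -0.984, 0.168], [0.318, 0.178, 0.931], [-0.946, -0.001, 0.324]]
wrist_force: [0.0, -0.1, -0.3]
gripper_width: 0.973
```

play_rows([
  {"fingers":0,"tx":0,"ty":0,"tz":0,"ax":0,"ay":0,"az":0},
  {"fingers":0.2,"tx":0,"ty":0,"tz":0,"ax":0,"ay":0,"az":0},
  {"fingers":0.4,"tx":0,"ty":0,"tz":0,"ax":0,"ay":0,"az":0},
  {"fingers":0.6,"tx":0,"ty":0,"tz":0,"ax":0,"ay":0,"az":0},
  {"fingers":1,"tx":0,"ty":0,"tz":0,"ax":0,"ay":0,"az":0},
])

```text
time_s: 6.52
tcp_pos: [0.4821, 0.3273, 0.0635]
ee_rot: [[0.06, -0.984, 0.168], [0.32, 0.179, 0.93], [-0.945, -0.002, 0.326]]
wrist_force: [-0.1, 0.0, 0.2]
gripper_width: 0.634
```

play_rows([
  {"fingers":1,"tx":0,"ty":0,"tz":0,"ax":0,"ay":0,"az":0},
  {"fingers":1,"tx":0,"ty":0,"tz":0,"ax":0,"ay":0,"az":0},
])

```text
time_s: 6.68
tcp_pos: [0.4822, 0.3274, 0.0631]
ee_rot: [[0.06, -0.984, 0.168], [0.32, 0.178, 0.931], [-0.946, -0.003, 0.325]]
wrist_force: [1.0, -0.9, 0.5]
gripper_width: 0.513
```

```bash
python3 - <<'E'
from clr import *
from station import r
s=r.sense(); print(s["tcp_pos"],s["joints"].round(1),s["gripper_width"],s["wrist_force"])
# plan: lift, transit with tilt 0, then tilt
T=Rt(0); R=Rt(19); G=ch(*(np.array([.018,0,.089])-.006*Rt(19,0)[:,2])); hi=G-.15*R[:,0]; print("G",G,"hi",hi)
j=s["joints"]; P0,R0=s["tcp_pos"],s["ee_rot"]
p1=P0-.13*R0[:,0]; p1[2]=max(p1[2],.19)
w=[(p1,R0)]
from scipy.spatial.transform import Slerp
K=Slerp([0,1],Ro.from_matrix([R0,T])); 
for k in (.25,.5,.75,1.): w.append((p1+(hi+[0,0,.06]-p1)*k+[0,0,.02],K([k]).as_matrix()[0]))
w.append((hi,R))
ref=(P0,R0)
for p,Q in w: j,er=ik(p,Q,j); print(np.round(p,3),j.round(),round(er,3)); cmd(None,Q,p,ref); ref=(p,Q)
E
```

```text
[0.48224624 0.32739781 0.06313642] [ 43.5  25.1 -19.5 -21.3 -31.6 -36.9] 0.5132872052982211 [ 1.02717146 -0.92651951  0.46819916]
G [ 0.58917792 -0.03872328  0.08704659] hi [ 0.54116045 -0.02982377  0.22887438]
[0.474 0.286 0.19 ] [ 41.  13. -17. -16. -46. -41.] 0.0
t [-0.1783 -0.      0.0017] a [0. 0. 0.] rows 3.2
[0.491 0.207 0.235] [ 36.   9. -16. -10. -52. -63.] 0.0
t [-0.0887 -0.0408 -0.0748] a [ 0.1241  0.0208 -0.0206] rows 3.2
[0.508 0.128 0.259] [ 29.   8. -15.  -6. -58. -82.] 0.0
t [-0.0548 -0.0739 -0.0647] a [ 0.1241  0.0208 -0.0206] rows 3.2
[0.524 0.049 0.284] [ 22.   9. -11.  -2. -65. -99.] 0.0
t [-0.0459 -0.0968 -0.0343] a [ 0.1241  0.0208 -0.0206] rows 3.2
[ 0.541 -0.03   0.309] [  14.   12.   -5.   -0.  -74. -115.] 0.0
t [-0.0382 -0.1058  0.0029] a [ 0.1241  0.0208 -0.0206] rows 3.2
[ 0.541 -0.03   0.229] [  18.    6.  -31.   15.  -37. -130.] 0.0
t [0.1067 0.     0.    ] a [-0.     -0.1056  0.    ] rows 2.7
```

```bash
python3 - <<'E'
from clr import *
from station import r
from scipy.spatial.transform import Slerp
s=r.sense(); T=Rt(0); R=Rt(19); G=ch(*(np.array([.018,0,.089])-.006*Rt(19,0)[:,2])); hi=G-.15*R[:,0]
j=s["joints"]; P0,R0=s["tcp_pos"],s["ee_rot"]; p1=P0-.13*R0[:,0]
end=ch(-.095,0,.29); K=Slerp([0,1],Ro.from_matrix([R0,T])); w=[(p1,R0)]
for k in (.25,.5,.75,1.): w.append((p1+(end-p1)*k,K([k]).as_matrix()[0]))
w.append((hi,R))
ref=(P0,R0)
for p,Q in w: j,er=ik(p,Q,j); print(np.round(p,3),j.round(),round(er,3)); cmd(None,Q,p,ref); ref=(p,Q)
E
```

```text
[0.474 0.286 0.186] [ 41.  13. -17. -16. -46. -41.] 0.0
t [-0.1733 -0.     -0.    ] a [0. 0. 0.] rows 3.1
[0.477 0.21  0.212] [ 37.   9. -20. -10. -49. -64.] 0.0
t [-0.0651 -0.0213 -0.0828] a [ 0.1241  0.0208 -0.0206] rows 3.2
[0.479 0.133 0.238] [ 32.   6. -20.  -5. -54. -85.] 0.0
t [-0.0574 -0.0558 -0.0717] a [ 0.1241  0.0208 -0.0206] rows 3.2
[0.481 0.057 0.264] [  25.    5.  -18.   -2.  -62. -102.] 0.0
t [-0.0489 -0.0829 -0.0478] a [ 0.1241  0.0208 -0.0206] rows 3.2
[ 0.484 -0.019  0.29 ] [  17.    6.  -14.   -0.  -70. -118.] 0.0
t [-0.0409 -0.0982 -0.015 ] a [ 0.1241  0.0208 -0.0206] rows 3.2
[ 0.541 -0.03   0.229] [  18.    6.  -31.   15.  -37. -130.] 0.0
t [ 0.0815 -0.      0.078 ] a [-0.     -0.1056  0.    ] rows 2.7
```

play_rows([
  {"fingers":1,"tx":-0.02,"ty":0,"tz":0,"ax":0,"ay":0,"az":0},
  {"fingers":1,"tx":-0.06,"ty":0,"tz":0,"ax":0,"ay":0,"az":0},
  {"fingers":1,"tx":-0.11,"ty":0,"tz":0,"ax":0,"ay":0,"az":0},
  {"fingers":1,"tx":-0.16,"ty":0,"tz":0,"ax":0,"ay":0,"az":0},
  {"fingers":1,"tx":-0.173,"ty":0,"tz":0,"ax":0,"ay":0,"az":0},
])

```text
time_s: 7.1
tcp_pos: [0.476, 0.2859, 0.1915]
ee_rot: [[0.067, -0.984, 0.165], [0.323, 0.178, 0.929], [-0.944, -0.009, 0.33]]
wrist_force: [0.5, -1.2, -1.0]
gripper_width: 0.515
```

play_rows([
  {"fingers":1,"tx":-0.016,"ty":-0.005,"tz":-0.02,"ax":0.031,"ay":0.005,"az":-0.005},
  {"fingers":1,"tx":-0.033,"ty":-0.011,"tz":-0.041,"ax":0.062,"ay":0.01,"az":-0.01},
  {"fingers":1,"tx":-0.049,"ty":-0.016,"tz":-0.062,"ax":0.093,"ay":0.016,"az":-0.015},
  {"fingers":1,"tx":-0.065,"ty":-0.0213,"tz":-0.0828,"ax":0.1241,"ay":0.0208,"az":-0.0206},
])

```text
time_s: 7.43
tcp_pos: [0.476, 0.2087, 0.2114]
ee_rot: [[0.096, -0.838, 0.538], [0.237, 0.544, 0.805], [-0.967, 0.051, 0.25]]
wrist_force: [0.5, -0.8, -1.3]
gripper_width: 0.511
```

play_rows([
  {"fingers":1,"tx":-0.014,"ty":-0.014,"tz":-0.018,"ax":0.031,"ay":0.005,"az":-0.005},
  {"fingers":1,"tx":-0.029,"ty":-0.028,"tz":-0.036,"ax":0.062,"ay":0.01,"az":-0.01},
  {"fingers":1,"tx":-0.043,"ty":-0.042,"tz":-0.054,"ax":0.093,"ay":0.016,"az":-0.015},
  {"fingers":1,"tx":-0.0574,"ty":-0.0558,"tz":-0.0717,"ax":0.1241,"ay":0.0208,"az":-0.0206},
])

```text
time_s: 7.77
tcp_pos: [0.4783, 0.1324, 0.2373]
ee_rot: [[0.096, -0.563, 0.821], [0.147, 0.824, 0.547], [-0.984, 0.068, 0.162]]
wrist_force: [-0.2, 0.3, -0.6]
gripper_width: 0.513
```

play_rows([
  {"fingers":1,"tx":-0.012,"ty":-0.021,"tz":-0.012,"ax":0.031,"ay":0.005,"az":-0.005},
  {"fingers":1,"tx":-0.024,"ty":-0.041,"tz":-0.024,"ax":0.062,"ay":0.01,"az":-0.01},
  {"fingers":1,"tx":-0.037,"ty":-0.062,"tz":-0.036,"ax":0.093,"ay":0.016,"az":-0.015},
  {"fingers":1,"tx":-0.0489,"ty":-0.0829,"tz":-0.0478,"ax":0.1241,"ay":0.0208,"az":-0.0206},
])

```text
time_s: 8.1
tcp_pos: [0.4808, 0.0563, 0.2634]
ee_rot: [[0.062, -0.202, 0.977], [0.064, 0.978, 0.198], [-0.996, 0.05, 0.074]]
wrist_force: [0.5, 0.6, -1.4]
gripper_width: 0.51
```

play_rows([
  {"fingers":1,"tx":-0.01,"ty":-0.025,"tz":-0.004,"ax":0.031,"ay":0.005,"az":-0.005},
  {"fingers":1,"tx":-0.02,"ty":-0.049,"tz":-0.008,"ax":0.062,"ay":0.01,"az":-0.01},
  {"fingers":1,"tx":-0.031,"ty":-0.074,"tz":-0.012,"ax":0.093,"ay":0.016,"az":-0.015},
  {"fingers":1,"tx":-0.0409,"ty":-0.0982,"tz":-0.015,"ax":0.1241,"ay":0.0208,"az":-0.0206},
  {"fingers":1,"tx":-0.0409,"ty":-0.0982,"tz":-0.015,"ax":0.1241,"ay":0.0208,"az":-0.0206},
])

```text
time_s: 8.52
tcp_pos: [0.4842, -0.0207, 0.29]
ee_rot: [[-0.0, 0.187, 0.982], [-0.001, 0.982, -0.187], [-1.0, -0.001, 0.0]]
wrist_force: [0.3, -0.9, -0.1]
gripper_width: 0.511
```

```bash
python3 - <<'E'
from clr import *
from station import r,viewer
s=r.sense(); p=wristcam(viewer.capture("wrist"),s); print(s["time_s"],s["tcp_pos"],s["joints"].round(1),s["gripper_width"])
im=p["image"][:,:,::-1].copy()
for x,y,z in ((.018,0,.06),(-.048,-.075,.06),(-.048,0,.083),(.018,-.075,.083),(.018,.075,.083),(-.048,.075,.083)):
    u=proj(p,ch(x,y,z)[None])[0]; cv2.circle(im,tuple(int(k) for k in u),5,(0,255,0),1)
for q in (seg((-.1,.15,.12),(.1,.15,.12),40),seg((-.1,-.15,.12),(.1,-.15,.12),40),seg((-.1,-.15,.09),(-.1,.15,.09),40),seg(lidp(-.2,-.15,-.04),lidp(-.2,.15,-.04)),seg(lidp(-.242,-.055,-.008),lidp(-.242,.055,-.008))):
    for u in proj(p,np.array([ch(*a) for a in q])): cv2.circle(im,tuple(int(k) for k in np.clip(u,-99,999)),1,(255,0,255),-1)
cv2.imwrite("pics/w3.png",im)
G=ch(*(np.array([.018,0,.089])-.006*Rt(19,0)[:,2])); R=Rt(19);cmd(s,R,G-.15*R[:,0])
E
```

```text
8.5167 [ 0.48419395 -0.02072227  0.29003015] [ 1.680e+01  6.200e+00 -1.390e+01  1.000e-01 -6.990e+01 -1.176e+02] 0.510773700716656
t [0.0816 0.0024 0.0769] a [-0.0014 -0.1055  0.0006] rows 2.7
```

View pics/w3.png

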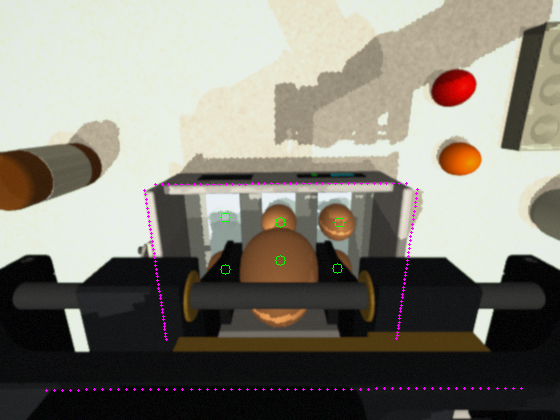

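The wrist view with the model overlaid agrees within a few pixels: rims, the front egg of the middle rack at (279,220), and the free R-front pocket at (225,216). I'll tilt and go in.

play_rows([
  {"fingers":1,"tx":0.015,"ty":0.0006,"tz":0.01,"ax":0,"ay":-0.035,"az":0},
  {"fingers":1,"tx":0.04,"ty":0.0012,"tz":0.035,"ax":-0.0007,"ay":-0.07,"az":0},
  {"fingers":1,"tx":0.065,"ty":0.002,"tz":0.06,"ax":-0.0014,"ay":-0.1055,"az":0.0006},
  {"fingers":1,"tx":0.0816,"ty":0.0024,"tz":0.0769,"ax":-0.0014,"ay":-0.1055,"az":0.0006},
  {"fingers":1,"tx":0.0816,"ty":0.0024,"tz":0.0769,"ax":-0.0014,"ay":-0.1055,"az":0.0006},
])

```text
time_s: 8.98
tcp_pos: [0.5376, -0.028, 0.2233]
ee_rot: [[0.312, 0.176, 0.934], [-0.059, 0.984, -0.166], [-0.948, -0.003, 0.317]]
wrist_force: [-0.5, -0.2, -0.6]
gripper_width: 0.508
```

play_rows([
  {"fingers":1,"tx":0,"ty":0,"tz":0,"ax":0,"ay":0,"az":0},
  {"fingers":1,"tx":0,"ty":0,"tz":0,"ax":0,"ay":0,"az":0},
])

```text
time_s: 9.15
tcp_pos: [0.5414, -0.0271, 0.2294]
ee_rot: [[0.321, 0.177, 0.93], [-0.056, 0.984, -0.168], [-0.945, 0.001, 0.326]]
wrist_force: [0.2, -0.4, 0.1]
gripper_width: 0.515
```

```bash
python3 - <<'E'
from clr import *
from station import r,viewer
s=r.sense(); print(s["time_s"],s["tcp_pos"],s["joints"].round(1),s["wrist_force"])
G=ch(*(np.array([.018,0,.089])-.006*Rt(19,0)[:,2])); R=Rt(19);print(G)
for d in (.1,.05,.02,.005,0): cmd(s,R,G-d*R[:,0])
E
```

```text
9.15 [ 0.54135259 -0.02707778  0.22943313] [  18.7    6.1  -31.    15.1  -37.  -129.7] [ 0.21051342 -0.42305392  0.1339522 ]
[ 0.58917792 -0.03872328  0.08704659]
t [ 0.0675 -0.0039  0.0001] a [ 0.0015  0.0002 -0.001 ] rows 1.2
t [ 0.1342 -0.0041  0.    ] a [ 0.0015  0.0002 -0.001 ] rows 2.4
t [ 0.1742 -0.0042 -0.    ] a [ 0.0015  0.0002 -0.001 ] rows 3.1
t [ 0.1942 -0.0043 -0.    ] a [ 0.0015  0.0002 -0.001 ] rows 3.5
t [ 0.2008 -0.0043 -0.    ] a [ 0.0015  0.0002 -0.001 ] rows 3.6
```

play_rows([
  {"fingers":1,"tx":0.02,"ty":-0.0039,"tz":0,"ax":0,"ay":0,"az":0},
  {"fingers":1,"tx":0.045,"ty":-0.0039,"tz":0,"ax":0.0015,"ay":0,"az":0},
  {"fingers":1,"tx":0.075,"ty":-0.004,"tz":0,"ax":0.0015,"ay":0,"az":-0.001},
  {"fingers":1,"tx":0.105,"ty":-0.004,"tz":0,"ax":0.0015,"ay":0,"az":-0.001},
  {"fingers":1,"tx":0.13,"ty":-0.004,"tz":0,"ax":0.0015,"ay":0,"az":-0.001},
])

```text
time_s: 9.57
tcp_pos: [0.5728, -0.0357, 0.1367]
ee_rot: [[0.322, 0.183, 0.929], [-0.059, 0.983, -0.173], [-0.945, 0.001, 0.328]]
wrist_force: [0.2, -0.2, -0.2]
gripper_width: 0.516
```

play_rows([
  {"fingers":1,"tx":0.02,"ty":0,"tz":0,"ax":0,"ay":0,"az":0},
  {"fingers":1,"tx":0.035,"ty":0,"tz":0,"ax":0,"ay":0,"az":0},
  {"fingers":1,"tx":0.045,"ty":0,"tz":0,"ax":0,"ay":0,"az":0},
  {"fingers":1,"tx":0.051,"ty":0,"tz":0,"ax":0,"ay":0,"az":0},
  {"fingers":1,"tx":0.055,"ty":0,"tz":0,"ax":0,"ay":0,"az":0},
])

```text
time_s: 9.98
tcp_pos: [0.5855, -0.0385, 0.0977]
ee_rot: [[0.321, 0.183, 0.929], [-0.06, 0.983, -0.173], [-0.945, -0.0, 0.327]]
wrist_force: [-0.1, -0.6, -0.3]
gripper_width: 0.51
```

```bash
python3 - <<'E'
from clr import *
from station import r,viewer
s=r.sense(); p=wristcam(viewer.capture("wrist"),s); q=viewer.capture("scene"); print(s["time_s"],s["tcp_pos"],s["joints"].round(1),s["wrist_force"],s["gripper_width"])
G=ch(*(np.array([.018,0,.089])-.006*Rt(19,0)[:,2])); R=Rt(19)
for d in (.01,0): cmd(s,R,G-d*R[:,0])
a=q["image"][60:262,180:380,::-1]; cv2.imwrite("pics/c4.png",np.hstack([cv2.resize(a,(400,404)),p["image"][:404,80:480,::-1]]))
E
```

```text
9.9833 [ 0.58553844 -0.03854928  0.09774966] [  13.5   19.7  -40.2   31.8  -14.7 -143.8] [-0.06623858 -0.55865598 -0.25554873] 0.5103578284023397
t [ 0.0017  0.0007 -0.0001] a [-0.0001  0.0004  0.0002] rows 0.0
t [ 0.0151  0.0007 -0.0001] a [-0.0001  0.0004  0.0002] rows 0.3
```

View pics/c4.png

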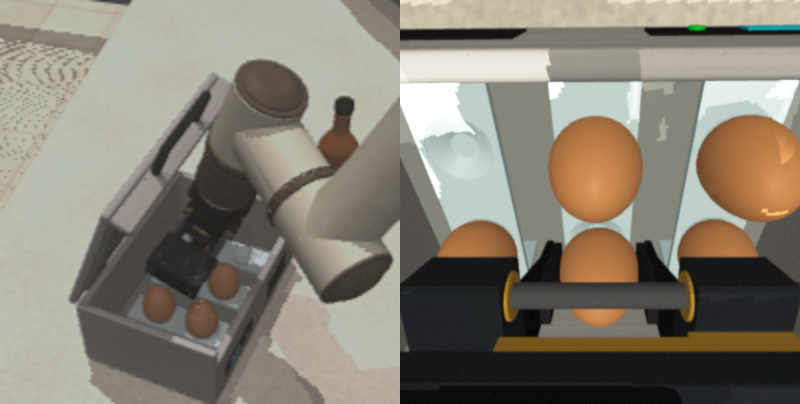

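play_rows([
  {"fingers":1,"tx":0.003,"ty":0.0007,"tz":0,"ax":0,"ay":0,"az":0},
  {"fingers":1,"tx":0.006,"ty":0.0007,"tz":0,"ax":0,"ay":0,"az":0},
  {"fingers":1,"tx":0.009,"ty":0.0007,"tz":0,"ax":0,"ay":0,"az":0},
])

```text
time_s: 10.33
tcp_pos: [0.587, -0.0384, 0.0911]
ee_rot: [[0.32, 0.183, 0.929], [-0.06, 0.983, -0.173], [-0.945, -0.0, 0.326]]
wrist_force: [-0.1, -0.1, -0.9]
gripper_width: 0.511
```

play_rows([
  {"fingers":1,"tx":0.002,"ty":0,"tz":0,"ax":0,"ay":0,"az":0},
  {"fingers":1,"tx":0.003,"ty":0,"tz":0,"ax":0,"ay":0,"az":0},
  {"fingers":1,"tx":0.003,"ty":0,"tz":0,"ax":0,"ay":0,"az":0},
])

```text
time_s: 10.58
tcp_pos: [0.5871, -0.039, 0.0882]
ee_rot: [[0.319, 0.183, 0.93], [-0.061, 0.983, -0.173], [-0.946, -0.001, 0.324]]
wrist_force: [-0.5, 1.0, -0.6]
gripper_width: 0.515
```

play_rows([
  {"fingers":1,"tx":0.0015,"ty":0,"tz":0,"ax":0,"ay":0,"az":0},
  {"fingers":1,"tx":0.002,"ty":0,"tz":0,"ax":0,"ay":0,"az":0},
  {"fingers":1,"tx":0.002,"ty":0,"tz":0,"ax":0,"ay":0,"az":0},
])

```text
time_s: 10.83
tcp_pos: [0.5879, -0.0391, 0.0876]
ee_rot: [[0.32, 0.183, 0.93], [-0.061, 0.983, -0.173], [-0.945, -0.001, 0.326]]
wrist_force: [-1.3, -0.7, 4.5]
gripper_width: 0.515
```

play_rows([
  {"fingers":1,"tx":0.001,"ty":0,"tz":0,"ax":0,"ay":0,"az":0},
  {"fingers":-0.1,"tx":0.001,"ty":0,"tz":0,"ax":0,"ay":0,"az":0},
  {"fingers":-0.2,"tx":0.001,"ty":0,"tz":0,"ax":0,"ay":0,"az":0},
  {"fingers":-0.3,"tx":0.001,"ty":0,"tz":0,"ax":0,"ay":0,"az":0},
  {"fingers":-0.3,"tx":0.001,"ty":0,"tz":0,"ax":0,"ay":0,"az":0},
])

```text
time_s: 11.25
tcp_pos: [0.5881, -0.0388, 0.0861]
ee_rot: [[0.319, 0.183, 0.93], [-0.06, 0.983, -0.173], [-0.946, -0.001, 0.325]]
wrist_force: [-0.3, 0.4, -0.5]
gripper_width: 0.631
```

play_rows([
  {"fingers":-0.3,"tx":0,"ty":0,"tz":0,"ax":0,"ay":0,"az":0},
  {"fingers":-0.3,"tx":0,"ty":0,"tz":0,"ax":0,"ay":0,"az":0},
])

```text
time_s: 11.42
tcp_pos: [0.588, -0.0388, 0.0861]
ee_rot: [[0.319, 0.183, 0.93], [-0.06, 0.983, -0.173], [-0.946, -0.001, 0.325]]
wrist_force: [-0.2, -0.6, -0.8]
gripper_width: 0.644
```

```bash
python3 - <<'E'
from clr import *
from station import r,viewer
s=r.sense(); p=wristcam(viewer.capture("wrist"),s); print(s["time_s"],s["tcp_pos"],s["joints"].round(1),s["wrist_force"],s["gripper_width"])
cv2.imwrite("pics/w5.png",p["image"][60:404,80:480,::-1])
E
```

```text
11.4167 [ 0.58798265 -0.03884668  0.08610566] [  12.4   20.8  -41.8   36.9  -12.2 -148.1] [-0.17820954 -0.55068448 -0.81389606] 0.6444456659578748
```

View pics/w5.png

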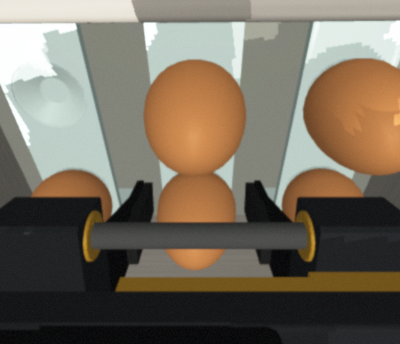

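```bash
cat > plan.py <<'E'
from clr import *
from scipy.spatial.transform import Slerp
def chain(s,w,j=None):
    ref=(s["tcp_pos"],s["ee_rot"]); j=s["joints"] if j is None else j
    for p,Q in w:
        p=np.array(p); j,er=ik(p,Q,j); print(np.round(p,3),j.round(),"ok" if er<2e-3 else er); cmd(None,Q,p,ref); ref=(p,Q)
def lerp(a,b,n):
    K=Slerp([0,1],Ro.from_matrix([a[1],b[1]])); return [(np.array(a[0])+(np.array(b[0])-a[0])*k,K([k]).as_matrix()[0]) for k in np.linspace(0,1,n+1)[1:]]
E
python3 - <<'E'
from plan import *
from station import r
s=r.sense(); P0,R0=s["tcp_pos"],s["ee_rot"]; a=(P0-.15*R0[:,0],R0); b=(ch(-.095,0,.27),Rt(0))
R=Rt(12,75); B=np.array([.396,.399,.065]); c=(B-.09*R[:,0],R)
chain(s,[a,b]+lerp(b,c,4)+[(B,R)])
E
```

```text
[ 0.54  -0.03   0.228] [  19.    6.  -31.   15.  -37. -130.] ok
t [-0.2 -0.  -0. ] a [0. 0. 0.] rows 3.6
[ 0.484 -0.019  0.27 ] [  17.    7.  -16.    0.  -67. -118.] ok
t [-0.0779  0.0002 -0.0543] a [-0.0002  0.1052  0.0003] rows 2.6
[0.461 0.081 0.241] [  29.    5.  -22.   -1.  -60. -108.] ok
t [ 0.039   0.1255 -0.0546] a [-0.1183 -0.0134  0.0124] rows 3.0
[0.437 0.181 0.212] [ 41.   6. -26.  -2. -52. -98.] ok
t [ 0.0428  0.1355 -0.0073] a [-0.1183 -0.0134  0.0124] rows 3.0
[0.414 0.281 0.182] [ 52.  10. -26.  -3. -45. -86.] ok
t [0.0487 0.1275 0.0402] a [-0.1183 -0.0134  0.0124] rows 3.0
[0.391 0.381 0.153] [ 59.  15. -23.  -5. -40. -71.] ok
t [0.0559 0.1026 0.0813] a [-0.1183 -0.0134  0.0124] rows 3.0
[0.396 0.399 0.065] [ 60.  24. -26.  -6. -29. -70.] ok
t [0.12 0.   0.  ] a [ 0. -0.  0.] rows 2.2
```

play_rows([
  {"fingers":-0.3,"tx":-0.02,"ty":0,"tz":0,"ax":0,"ay":0,"az":0},
  {"fingers":-0.3,"tx":-0.06,"ty":0,"tz":0,"ax":0,"ay":0,"az":0},
  {"fingers":-0.3,"tx":-0.11,"ty":0,"tz":0,"ax":0,"ay":0,"az":0},
  {"fingers":-0.3,"tx":-0.16,"ty":0,"tz":0,"ax":0,"ay":0,"az":0},
  {"fingers":-0.3,"tx":-0.2,"ty":0,"tz":0,"ax":0,"ay":0,"az":0},
])

```text
time_s: 11.88
tcp_pos: [0.54, -0.0293, 0.2308]
ee_rot: [[0.321, 0.182, 0.929], [-0.059, 0.983, -0.173], [-0.945, 0.001, 0.327]]
wrist_force: [1.2, -0.0, 0.2]
gripper_width: 0.65
```

play_rows([
  {"fingers":-0.3,"tx":-0.03,"ty":0,"tz":-0.02,"ax":0,"ay":0.035,"az":0},
  {"fingers":-1,"tx":-0.06,"ty":0,"tz":-0.04,"ax":0,"ay":0.07,"az":0},
  {"fingers":-1,"tx":-0.0779,"ty":0.0002,"tz":-0.0543,"ax":0,"ay":0.1052,"az":0},
  {"fingers":-1,"tx":-0.0779,"ty":0.0002,"tz":-0.0543,"ax":0,"ay":0.1052,"az":0},
])

```text
time_s: 12.22
tcp_pos: [0.4862, -0.0184, 0.2736]
ee_rot: [[0.005, 0.183, 0.983], [0.002, 0.983, -0.183], [-1.0, 0.003, 0.004]]
wrist_force: [1.3, 0.3, 0.5]
gripper_width: 0.797
```

play_rows([
  {"fingers":-1,"tx":0.01,"ty":0.032,"tz":-0.014,"ax":-0.03,"ay":-0.0034,"az":0.0031},
  {"fingers":-1,"tx":0.02,"ty":0.063,"tz":-0.027,"ax":-0.06,"ay":-0.0067,"az":0.0062},
  {"fingers":-1,"tx":0.03,"ty":0.095,"tz":-0.041,"ax":-0.09,"ay":-0.01,"az":0.0093},
  {"fingers":-1,"tx":0.039,"ty":0.1255,"tz":-0.0546,"ax":-0.1183,"ay":-0.0134,"az":0.0124},
])

```text
time_s: 12.55
tcp_pos: [0.46, 0.0814, 0.239]
ee_rot: [[0.043, -0.191, 0.981], [0.038, 0.981, 0.189], [-0.998, 0.029, 0.05]]
wrist_force: [1.2, -0.1, -0.3]
gripper_width: 0.985
```

play_rows([
  {"fingers":-1,"tx":0.011,"ty":0.034,"tz":-0.002,"ax":-0.03,"ay":-0.0034,"az":0.0031},
  {"fingers":-1,"tx":0.021,"ty":0.068,"tz":-0.004,"ax":-0.06,"ay":-0.0067,"az":0.0062},
  {"fingers":-1,"tx":0.032,"ty":0.102,"tz":-0.005,"ax":-0.09,"ay":-0.01,"az":0.0093},
  {"fingers":-1,"tx":0.0428,"ty":0.1355,"tz":-0.0073,"ax":-0.1183,"ay":-0.0134,"az":0.0124},
])

```text
time_s: 12.88
tcp_pos: [0.4369, 0.1815, 0.21]
ee_rot: [[0.068, -0.536, 0.841], [0.089, 0.843, 0.53], [-0.994, 0.039, 0.105]]
wrist_force: [0.1, -0.5, -0.3]
gripper_width: 0.998
```

play_rows([
  {"fingers":-1,"tx":0.012,"ty":0.032,"tz":0.01,"ax":-0.03,"ay":-0.0034,"az":0.0031},
  {"fingers":-1,"tx":0.024,"ty":0.064,"tz":0.02,"ax":-0.06,"ay":-0.0067,"az":0.0062},
  {"fingers":-1,"tx":0.037,"ty":0.096,"tz":0.03,"ax":-0.09,"ay":-0.01,"az":0.0093},
  {"fingers":-1,"tx":0.0487,"ty":0.1275,"tz":0.0402,"ax":-0.1183,"ay":-0.0134,"az":0.0124},
])

```text
time_s: 13.22
tcp_pos: [0.4137, 0.2813, 0.1805]
ee_rot: [[0.072, -0.807, 0.586], [0.146, 0.589, 0.795], [-0.987, 0.028, 0.16]]
wrist_force: [1.0, -0.1, -0.6]
gripper_width: 0.997
```

play_rows([
  {"fingers":-1,"tx":0.014,"ty":0.026,"tz":0.02,"ax":-0.03,"ay":-0.0034,"az":0.0031},
  {"fingers":-1,"tx":0.028,"ty":0.052,"tz":0.04,"ax":-0.06,"ay":-0.0067,"az":0.0062},
  {"fingers":-1,"tx":0.042,"ty":0.077,"tz":0.06,"ax":-0.09,"ay":-0.01,"az":0.0093},
  {"fingers":-1,"tx":0.0559,"ty":0.1026,"tz":0.0813,"ax":-0.1183,"ay":-0.0134,"az":0.0124},
  {"fingers":-1,"tx":0.0559,"ty":0.1026,"tz":0.0813,"ax":-0.1183,"ay":-0.0134,"az":0.0124},
])

```text
time_s: 13.63
tcp_pos: [0.3907, 0.3831, 0.1503]
ee_rot: [[0.054, -0.967, 0.249], [0.199, 0.255, 0.946], [-0.979, -0.001, 0.206]]
wrist_force: [0.0, 0.2, -0.7]
gripper_width: 1.0
```

```bash
python3 - <<'E'
from plan import *
from station import r,viewer
s=r.sense(); p=wristcam(viewer.capture("wrist"),s); print(s["time_s"],s["tcp_pos"],s["joints"].round(1))
hsv=cv2.cvtColor(p["image"],cv2.COLOR_RGB2HSV); m=cv2.inRange(hsv,(5,70,50),(20,190,255)); n,l,st,c=cv2.connectedComponentsWithStats(m)
for k in range(1,n):
    if st[k,4]>500: print(st[k],c[k].round(), onz(p,(st[k,0]+st[k,2]/2,st[k,1]+st[k,3]/2),.059).round(4))
R=Rt(12,75); B=np.array([.396,.399,.065]); print(proj(p,np.array([[.396,.399,.059]]))); cmd(s,R,B)
E
```

```text
13.6333 [0.39066147 0.38305054 0.15026038] [ 59.7  15.4 -23.3  -4.8 -40.  -71. ]
[ 250  186   54   59 2505] [276. 214.] [0.396  0.3985 0.059 ]
[[277.09084381 215.96756179]]
t [ 0.1159 -0.0013 -0.0015] a [ 0.0014 -0.0006  0.0001] rows 2.1
```

play_rows([
  {"fingers":-1,"tx":0.04,"ty":-0.001,"tz":-0.0015,"ax":0,"ay":0,"az":0},
  {"fingers":-1,"tx":0.085,"ty":-0.0013,"tz":-0.0015,"ax":0,"ay":0,"az":0},
  {"fingers":-0.5,"tx":0.1159,"ty":-0.0013,"tz":-0.0015,"ax":0,"ay":0,"az":0},
  {"fingers":-0.3,"tx":0.1159,"ty":-0.0013,"tz":-0.0015,"ax":0,"ay":0,"az":0},
  {"fingers":0,"tx":0.1159,"ty":-0.0013,"tz":-0.0015,"ax":0,"ay":0,"az":0},
])

```text
time_s: 14.1
tcp_pos: [0.3966, 0.3953, 0.0664]
ee_rot: [[0.053, -0.966, 0.255], [0.196, 0.26, 0.945], [-0.979, -0.0, 0.203]]
wrist_force: [0.1, 0.7, 0.9]
gripper_width: 0.855
```

play_rows([
  {"fingers":0.2,"tx":0,"ty":0,"tz":0,"ax":0,"ay":0,"az":0},
  {"fingers":0.4,"tx":0,"ty":0,"tz":0,"ax":0,"ay":0,"az":0},
  {"fingers":0.6,"tx":0,"ty":0,"tz":0,"ax":0,"ay":0,"az":0},
  {"fingers":1,"tx":0,"ty":0,"tz":0,"ax":0,"ay":0,"az":0},
  {"fingers":1,"tx":0,"ty":0,"tz":0,"ax":0,"ay":0,"az":0},
])

```text
time_s: 14.52
tcp_pos: [0.3968, 0.3972, 0.0688]
ee_rot: [[0.055, -0.966, 0.254], [0.201, 0.26, 0.945], [-0.978, -0.0, 0.209]]
wrist_force: [-2.9, -0.2, 4.8]
gripper_width: 0.513
```

play_rows([
  {"fingers":1,"tx":0,"ty":0,"tz":0,"ax":0,"ay":0,"az":0},
  {"fingers":1,"tx":0,"ty":0,"tz":0,"ax":0,"ay":0,"az":0},
])

```text
time_s: 14.68
tcp_pos: [0.3968, 0.3973, 0.0688]
ee_rot: [[0.055, -0.966, 0.253], [0.201, 0.259, 0.945], [-0.978, -0.001, 0.208]]
wrist_force: [-4.1, -0.9, 6.0]
gripper_width: 0.51
```

```bash
python3 - <<'E'
from plan import *
from station import r
s=r.sense(); print(s["tcp_pos"],s["gripper_width"],s["time_s"])
P0,R0=s["tcp_pos"],s["ee_rot"]; a=(P0-.12*R0[:,0],R0); b=(ch(-.11,-.07,.27),Rt(0)); R=Rt(12); G=ch(-.048,-.075,.089); c=(G-.12*R[:,0],R)
chain(s,[a]+lerp(a,b,4)+[c,(G,R)]); print(G)
E
```

```text
[0.39682142 0.39725555 0.06882518] 0.509868096571356 14.6833
[0.39  0.373 0.186] [ 59.  12. -22.  -5. -45. -71.] ok
t [-0.16  0.    0.  ] a [0. 0. 0.] rows 2.9
[0.407 0.259 0.207] [ 50.   6. -26.  -3. -49. -85.] ok
t [-0.0568 -0.0608 -0.133 ] a [ 0.1183  0.0135 -0.0124] rows 3.0
[0.423 0.144 0.228] [ 39.   2. -27.  -2. -54. -95.] ok
t [-0.0484 -0.1074 -0.1036] a [ 0.1183  0.0135 -0.0124] rows 3.0
[0.44  0.029 0.249] [  24.    2.  -24.   -1.  -61. -103.] ok
t [-0.0401 -0.1397 -0.0591] a [ 0.1183  0.0135 -0.0124] rows 3.0
[ 0.456 -0.085  0.27 ] [  10.    5.  -18.    0.  -67. -110.] ok
t [-0.0329 -0.1533 -0.0056] a [ 0.1183  0.0135 -0.0124] rows 3.0
[ 0.492 -0.097  0.206] [  10.    6.  -30.    6.  -43. -114.] ok
t [ 0.0848 -0.0067  0.0494] a [-0.     -0.0667 -0.    ] rows 1.8
[ 0.516 -0.101  0.089] [   9.   18.  -37.    9.  -24. -117.] ok
t [ 0.16 -0.    0.  ] a [0. 0. 0.] rows 2.9
[ 0.51618601 -0.10146493  0.089     ]
```

play_rows([
  {"fingers":1,"tx":-0.01,"ty":0,"tz":0,"ax":0,"ay":0,"az":0},
  {"fingers":1,"tx":-0.04,"ty":0,"tz":0,"ax":0,"ay":0,"az":0},
  {"fingers":1,"tx":-0.08,"ty":0,"tz":0,"ax":0,"ay":0,"az":0},
  {"fingers":1,"tx":-0.13,"ty":0,"tz":0,"ax":0,"ay":0,"az":0},
  {"fingers":1,"tx":-0.16,"ty":0,"tz":0,"ax":0,"ay":0,"az":0},
])

```text
time_s: 15.1
tcp_pos: [0.391, 0.3728, 0.1886]
ee_rot: [[0.057, -0.966, 0.253], [0.202, 0.259, 0.945], [-0.978, -0.003, 0.21]]
wrist_force: [0.7, 0.9, 0.5]
gripper_width: 0.513
```

play_rows([
  {"fingers":1,"tx":-0.014,"ty":-0.015,"tz":-0.033,"ax":0.03,"ay":0.0034,"az":-0.0031},
  {"fingers":1,"tx":-0.028,"ty":-0.03,"tz":-0.066,"ax":0.06,"ay":0.0067,"az":-0.0062},
  {"fingers":1,"tx":-0.043,"ty":-0.046,"tz":-0.1,"ax":0.09,"ay":0.01,"az":-0.0093},
  {"fingers":1,"tx":-0.0568,"ty":-0.0608,"tz":-0.133,"ax":0.1183,"ay":0.0135,"az":-0.0124},
])

```text
time_s: 15.43
tcp_pos: [0.4065, 0.2566, 0.2068]
ee_rot: [[0.071, -0.802, 0.593], [0.145, 0.596, 0.79], [-0.987, 0.03, 0.159]]
wrist_force: [0.3, 0.6, -0.8]
gripper_width: 0.513
```

play_rows([
  {"fingers":1,"tx":-0.012,"ty":-0.027,"tz":-0.026,"ax":0.03,"ay":0.0034,"az":-0.0031},
  {"fingers":1,"tx":-0.024,"ty":-0.054,"tz":-0.052,"ax":0.06,"ay":0.0067,"az":-0.0062},
  {"fingers":1,"tx":-0.036,"ty":-0.08,"tz":-0.078,"ax":0.09,"ay":0.01,"az":-0.0093},
  {"fingers":1,"tx":-0.0484,"ty":-0.1074,"tz":-0.1036,"ax":0.1183,"ay":0.0135,"az":-0.0124},
])

```text
time_s: 15.77
tcp_pos: [0.4227, 0.1419, 0.2277]
ee_rot: [[0.066, -0.529, 0.846], [0.088, 0.848, 0.523], [-0.994, 0.04, 0.103]]
wrist_force: [0.6, -0.0, -1.2]
gripper_width: 0.512
```

play_rows([
  {"fingers":1,"tx":-0.01,"ty":-0.035,"tz":-0.015,"ax":0.03,"ay":0.0034,"az":-0.0031},
  {"fingers":1,"tx":-0.02,"ty":-0.07,"tz":-0.03,"ax":0.06,"ay":0.0067,"az":-0.0062},
  {"fingers":1,"tx":-0.03,"ty":-0.105,"tz":-0.045,"ax":0.09,"ay":0.01,"az":-0.0093},
  {"fingers":1,"tx":-0.0401,"ty":-0.1397,"tz":-0.0591,"ax":0.1183,"ay":0.0135,"az":-0.0124},
])

```text
time_s: 16.1
tcp_pos: [0.4391, 0.0274, 0.2489]
ee_rot: [[0.041, -0.183, 0.982], [0.037, 0.983, 0.181], [-0.998, 0.029, 0.047]]
wrist_force: [0.7, 0.2, -1.5]
gripper_width: 0.516
```

play_rows([
  {"fingers":1,"tx":-0.008,"ty":-0.038,"tz":-0.0014,"ax":0.03,"ay":0.0034,"az":-0.0031},
  {"fingers":1,"tx":-0.016,"ty":-0.077,"tz":-0.0028,"ax":0.06,"ay":0.0067,"az":-0.0062},
  {"fingers":1,"tx":-0.025,"ty":-0.115,"tz":-0.0042,"ax":0.09,"ay":0.01,"az":-0.0093},
  {"fingers":1,"tx":-0.0329,"ty":-0.1533,"tz":-0.0056,"ax":0.1183,"ay":0.0135,"az":-0.0124},
])

```text
time_s: 16.43
tcp_pos: [0.4556, -0.0871, 0.2701]
ee_rot: [[-0.001, 0.188, 0.982], [-0.002, 0.982, -0.188], [-1.0, -0.002, -0.0]]
wrist_force: [0.8, 0.6, -0.4]
gripper_width: 0.515
```

play_rows([
  {"fingers":1,"tx":0.02,"ty":-0.002,"tz":0.01,"ax":0,"ay":-0.02,"az":0},
  {"fingers":1,"tx":0.05,"ty":-0.005,"tz":0.03,"ax":0,"ay":-0.045,"az":0},
  {"fingers":1,"tx":0.0848,"ty":-0.0067,"tz":0.0494,"ax":0,"ay":-0.0667,"az":0},
  {"fingers":1,"tx":0.0848,"ty":-0.0067,"tz":0.0494,"ax":0,"ay":-0.0667,"az":0},
  {"fingers":1,"tx":0.0848,"ty":-0.0067,"tz":0.0494,"ax":0,"ay":-0.0667,"az":0},
])

```text
time_s: 16.85
tcp_pos: [0.4898, -0.0978, 0.205]
ee_rot: [[0.199, 0.183, 0.963], [-0.041, 0.983, -0.179], [-0.979, -0.004, 0.203]]
wrist_force: [0.4, -0.9, 0.0]
gripper_width: 0.512
```

```bash
python3 - <<'E'
from plan import *
from station import r,viewer
s=r.sense(); print(s["tcp_pos"],s["gripper_width"],s["time_s"],s["joints"].round(1))
p=wristcam(viewer.capture("wrist"),s); im=p["image"][:,:,::-1].copy()
for x,y,z in ((-.048,-.075,.06),(-.048,0,.083),(-.048,.075,.083)):
    u=proj(p,ch(x,y,z)[None])[0]; cv2.circle(im,tuple(int(k) for k in u),4,(0,255,0),1)
cv2.imwrite("pics/w6.png",im)
R=Rt(12); G=ch(-.048,-.075,.0928)
for d in (.03,.01,0): cmd(s,R,G-d*R[:,0])
E
```

```text
[ 0.48975273 -0.09779595  0.20495991] 0.5121861014270809 16.85 [   9.8    6.2  -30.1    6.2  -43.  -114.6]
t [0.1136 0.002  0.0043] a [-0.0001 -0.0017  0.0012] rows 2.0
t [0.1403 0.0021 0.0044] a [-0.0001 -0.0017  0.0012] rows 2.5
t [0.1536 0.0022 0.0045] a [-0.0001 -0.0017  0.0012] rows 2.8
```

View pics/w6.png

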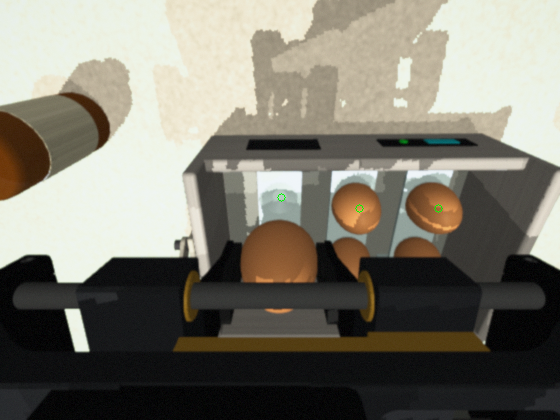

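The pocket's dimple sits under the mark at (281,197), so I'll descend gently.

play_rows([
  {"fingers":1,"tx":0.03,"ty":0.002,"tz":0.0043,"ax":0,"ay":0,"az":0},
  {"fingers":1,"tx":0.065,"ty":0.002,"tz":0.0043,"ax":0,"ay":-0.0017,"az":0.0012},
  {"fingers":1,"tx":0.095,"ty":0.002,"tz":0.0044,"ax":0,"ay":-0.0017,"az":0.0012},
  {"fingers":1,"tx":0.118,"ty":0.002,"tz":0.0044,"ax":0,"ay":-0.0017,"az":0.0012},
  {"fingers":1,"tx":0.134,"ty":0.0021,"tz":0.0044,"ax":0,"ay":-0.0017,"az":0.0012},
])

```text
time_s: 17.32
tcp_pos: [0.5172, -0.1, 0.1087]
ee_rot: [[0.211, 0.182, 0.961], [-0.037, 0.983, -0.178], [-0.977, 0.002, 0.214]]
wrist_force: [-0.9, -0.4, -0.4]
gripper_width: 0.509
```

play_rows([
  {"fingers":1,"tx":0.004,"ty":0,"tz":0,"ax":0,"ay":0,"az":0},
  {"fingers":1,"tx":0.008,"ty":0,"tz":0,"ax":0,"ay":0,"az":0},
  {"fingers":1,"tx":0.011,"ty":0,"tz":0,"ax":0,"ay":0,"az":0},
  {"fingers":1,"tx":0.0125,"ty":0,"tz":0,"ax":0,"ay":0,"az":0},
])

```text
time_s: 17.65
tcp_pos: [0.5184, -0.1005, 0.1002]
ee_rot: [[0.212, 0.182, 0.96], [-0.037, 0.983, -0.178], [-0.977, 0.003, 0.215]]
wrist_force: [1.1, -0.1, -1.2]
gripper_width: 0.513
```

play_rows([
  {"fingers":1,"tx":0.0015,"ty":0,"tz":0,"ax":0,"ay":0,"az":0},
  {"fingers":1,"tx":0.003,"ty":0,"tz":0,"ax":0,"ay":0,"az":0},
  {"fingers":1,"tx":0.003,"ty":0,"tz":0,"ax":0,"ay":0,"az":0},
])

```text
time_s: 17.9
tcp_pos: [0.518, -0.1007, 0.0972]
ee_rot: [[0.21, 0.182, 0.961], [-0.037, 0.983, -0.179], [-0.977, 0.002, 0.213]]
wrist_force: [0.3, 0.8, -0.8]
gripper_width: 0.514
```

play_rows([
  {"fingers":1,"tx":0.0015,"ty":-0.001,"tz":-0.0015,"ax":0,"ay":0,"az":0},
  {"fingers":1,"tx":0.003,"ty":-0.001,"tz":-0.003,"ax":0,"ay":0,"az":0},
  {"fingers":1,"tx":0.003,"ty":-0.001,"tz":-0.003,"ax":0,"ay":0,"az":0},
])

```text
time_s: 18.15
tcp_pos: [0.5155, -0.1013, 0.0938]
ee_rot: [[0.209, 0.183, 0.961], [-0.037, 0.983, -0.179], [-0.977, 0.002, 0.212]]
wrist_force: [-0.5, -0.6, -1.2]
gripper_width: 0.514
```

play_rows([
  {"fingers":1,"tx":0.001,"ty":0,"tz":0,"ax":0,"ay":0,"az":0},
  {"fingers":1,"tx":0.002,"ty":0,"tz":0,"ax":0,"ay":0,"az":0},
  {"fingers":1,"tx":0.002,"ty":0,"tz":0,"ax":0,"ay":0,"az":0},
])

```text
time_s: 18.4
tcp_pos: [0.5162, -0.1014, 0.0935]
ee_rot: [[0.21, 0.182, 0.961], [-0.037, 0.983, -0.178], [-0.977, 0.001, 0.213]]
wrist_force: [-3.3, 1.3, 6.3]
gripper_width: 0.513
```

play_rows([
  {"fingers":-0.1,"tx":0,"ty":0,"tz":0,"ax":0,"ay":0,"az":0},
  {"fingers":-0.2,"tx":0,"ty":0,"tz":0,"ax":0,"ay":0,"az":0},
  {"fingers":-0.3,"tx":0,"ty":0,"tz":0,"ax":0,"ay":0,"az":0},
  {"fingers":-0.3,"tx":0,"ty":0,"tz":0,"ax":0,"ay":0,"az":0},
  {"fingers":-0.3,"tx":0,"ty":0,"tz":0,"ax":0,"ay":0,"az":0},
])

```text
time_s: 18.82
tcp_pos: [0.5164, -0.1012, 0.0925]
ee_rot: [[0.209, 0.182, 0.961], [-0.037, 0.983, -0.178], [-0.977, 0.002, 0.213]]
wrist_force: [-0.2, 0.4, -0.6]
gripper_width: 0.639
```

play_rows([
  {"fingers":-0.3,"tx":-0.02,"ty":0,"tz":0,"ax":0,"ay":0,"az":0},
  {"fingers":-0.3,"tx":-0.06,"ty":0,"tz":0,"ax":0,"ay":0,"az":0},
  {"fingers":-0.3,"tx":-0.11,"ty":0,"tz":0,"ax":0,"ay":0,"az":0},
  {"fingers":-0.3,"tx":-0.16,"ty":0,"tz":0,"ax":0,"ay":0,"az":0},
  {"fingers":-0.3,"tx":-0.18,"ty":0,"tz":-0.02,"ax":0,"ay":0,"az":0},
])

```text
time_s: 19.23
tcp_pos: [0.4776, -0.0933, 0.2274]
ee_rot: [[0.221, 0.181, 0.958], [-0.037, 0.983, -0.177], [-0.975, 0.004, 0.224]]
wrist_force: [0.3, -0.6, 0.3]
gripper_width: 0.651
```

```bash
cat > knee.py <<'E'
from scan3 import *
from plan import *
syr=np.array([[-.12+.032*np.cos(t),-.287+.032*np.sin(t),z] for t in np.linspace(0,6.28,16) for z in (0,.05,.1,.15,.2)])
K=np.array([.0225,-.166,.159])
obs=np.vstack([lid,rim,syr])
lk=np.degrees(np.arctan2(.054,.0445))
for a in (50,60,70,80):
  for ps in (60,80,90,100):
    Rc0=Rt(a,ps)
    # roll so jaw is perpendicular to link in the x-z plane as far as can be
    n=np.array([-.77,0,.635]); y=n-Rc0[:,0]*(n@Rc0[:,0]); y/=np.linalg.norm(y)
    roll=np.degrees(np.arctan2(y@Rc0[:,2],y@Rc0[:,1]))
    for fl in (0,180):
        Rw=Rt(a,PSI+ps,roll+fl); Rc=Rt(a,ps,roll+fl)
        b=clear(K,Rc,obs,.03)
        S=solsR(ch(*K),Rw,8)
        for j in S[:1]: print(a,ps,fl,round(roll),np.round(b,3),j.round())
E
python3 - <<'E'
from station import r,viewer
import cv2
s=r.sense(); print(s["tcp_pos"],s["time_s"],s["joints"].round(1))
q=viewer.capture("scene"); cv2.imwrite("pics/c7.png",cv2.resize(q["image"][70:270,190:390,::-1],(560,560),interpolation=cv2.INTER_CUBIC))
E
timeout 300 python3 knee.py
```

```text
[ 0.47763141 -0.09327751  0.22740305] 19.2333 [  10.8    3.   -30.4    6.3  -44.7 -115.3]
50 60 0 20 [0.039 0.024] [-32.  27.  -2. -56. -66.  -1.]
50 80 0 28 [0.036 0.024] [-31.  33.   7. -50. -81.  -2.]
50 90 0 32 [0.033 0.023] [-29.  36.  12. -47. -88.  -2.]
50 100 0 37 [0.03 0.02] [-27.  38.  16. -43. -94.  -3.]
50 100 180 37 [0.03 0.02] [-27.  38.  16. -43. -94. 177.]
60 60 0 28 [0.018 0.025] [-37.  30.  -2. -65. -72.  -1.]
60 80 0 32 [0.036 0.022] [-35.  36.   9. -57. -87.  -2.]
60 90 0 36 [0.042 0.02 ] [-33.  39.  14. -54. -95.  -3.]
60 90 180 36 [0.042 0.02 ] [-33.  39.  14. -54. -95. 177.]
60 100 0 39 [0.039 0.017] [ -30.   42.   19.  -50. -102.   -4.]
60 100 180 39 [0.039 0.017] [ -30.   42.   19.  -50. -102.  176.]
70 60 0 35 [-0.004  0.023] [-41.  34.  -2. -73. -79.  -0.]
70 80 0 36 [0.021 0.018] [-38.  40.  10. -64. -94.  -2.]
70 90 0 38 [0.031 0.015] [ -36.   43.   16.  -60. -101.   -3.]
70 90 180 38 [0.031 0.015] [ -36.   43.   16.  -60. -101.  177.]
70 100 0 40 [0.041 0.013] [ -33.   46.   21.  -57. -109.   -4.]
70 100 180 40 [0.041 0.013] [ -33.   46.   21.  -57. -109.  176.]
80 60 0 40 [-0.025  0.02 ] [-45.  38.  -2. -80. -87.   1.]
80 80 0 38 [0.004 0.015] [ -40.   44.   11.  -70. -101.   -2.]
80 90 0 39 [0.017 0.013] [ -38.   47.   17.  -67. -108.   -3.]
80 90 180 39 [0.017 0.013] [ -38.   47.   17.  -67. -108.  177.]
80 100 0 41 [0.035 0.011] [ -35.   50.   23.  -63. -115.   -5.]
80 100 180 41 [0.035 0.011] [ -35.   50.   23.  -63. -115.  175.]
```

```bash
cat > knee2.py <<'E'
from plan import *
syr=np.array([[-.12+.032*np.cos(t),-.287+.032*np.sin(t),z] for t in np.linspace(0,6.28,16) for z in (0,.05,.1,.15,.21)])
v=np.load("ch.npy"); Rz=e("z",np.degrees(v[2])).as_matrix(); Rw=lambda Rc:Rz@Rc
K=np.array([.0225,-.166,.159]); a,ps=60,90; Rc0=Rt(a,ps); n=np.array([-.77,0,.635]); y=n-Rc0[:,0]*(n@Rc0[:,0]); roll=np.degrees(np.arctan2(y@Rc0[:,2],y@Rc0[:,1]))
RK=Rt(a,ps,roll); 
obs=np.vstack([lid,rim,syr])
def show(s,w,gap=.087):
    "w: chiller-frame waypoints"
    pr=[]
    for p,R in w:
        b=clear(np.array(p),R,np.vstack([obs,stay]),gap); pr.append(tuple(np.round(b,3)))
    chain(s,[(ch(*p),Rw(R)) for p,R in w]); print(pr)
E
python3 - <<'E'
from knee2 import *
from station import r
s=r.sense(); print(roll)
c=lambda P:Rz.T@(np.array(P)-[v[0],v[1],0])
p0=(c(s["tcp_pos"]),Rz.T@s["ee_rot"]); p1=((-.13,-.12,.34),Rt(0,0)); p2=(K-.2*RK[:,0]+[0,0,.1],RK); p3=(K-.1*RK[:,0],RK)
print(p2[0],p3[0])
show(s,[p1]+lerp(p1,p2,5)+[p3,(K,RK)])
E
```

```text
35.5340380062043
[ 0.0225     -0.33920508  0.359     ] [ 0.0225     -0.25260254  0.209     ]
[ 0.427 -0.131  0.34 ] [   4.    1.  -13.    0.  -77. -104.] ok
t [-0.1587 -0.0596 -0.0166] a [-0.0001  0.0709 -0.0015] rows 3.1
[ 0.449 -0.179  0.344] [-10.   4.  -5. -12. -76. -78.] ok
t [-0.0051 -0.0585  0.0407] a [-0.0547 -0.0316  0.0614] rows 2.2
[ 0.471 -0.228  0.348] [-23.  10.   5. -25. -83. -55.] ok
t [-0.0133 -0.0629  0.0311] a [-0.0547 -0.0316  0.0614] rows 2.2
[ 0.493 -0.277  0.351] [-33.  19.  16. -36. -94. -37.] ok
t [-0.0229 -0.064   0.0219] a [-0.0547 -0.0316  0.0614] rows 2.2
[ 0.515 -0.325  0.355] [ -40.   28.   29.  -46. -108.  -26.] ok
t [-0.0333 -0.0616  0.0139] a [-0.0547 -0.0316  0.0614] rows 2.2
[ 0.537 -0.374  0.359] [ -45.   39.   44.  -57. -122.  -21.] ok
t [-0.0437 -0.056   0.0075] a [-0.0547 -0.0316  0.0614] rows 2.2
[ 0.553 -0.289  0.209] [ -39.   40.   23.  -52. -104.   -6.] ok
t [ 0.2    -0.0671 -0.094 ] a [-0. -0. -0.] rows 4.2
[ 0.569 -0.204  0.159] [-33.  39.  14. -54. -95.  -3.] ok
t [ 0.1333 -0.      0.    ] a [0. 0. 0.] rows 2.4
[(np.float64(0.103), np.float64(0.113)), (np.float64(0.112), np.float64(0.09)), (np.float64(0.134), np.float64(0.084)), (np.float64(0.153), np.float64(0.097)), (np.float64(0.172), np.float64(0.132)), (np.float64(0.196), np.float64(0.171)), (np.float64(0.045), np.float64(0.07)), (np.float64(0.029), np.float64(0.015))]
```

View pics/c7.png

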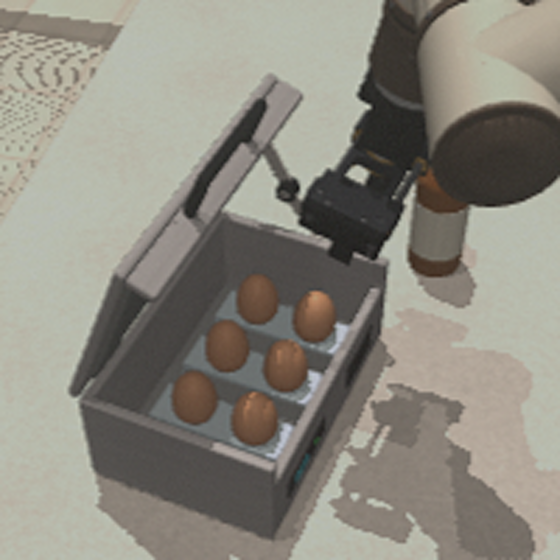

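play_rows([
  {"fingers":-0.15,"tx":-0.05,"ty":-0.02,"tz":-0.006,"ax":0,"ay":0.02,"az":0},
  {"fingers":-0.15,"tx":-0.1,"ty":-0.04,"tz":-0.011,"ax":0,"ay":0.045,"az":-0.001},
  {"fingers":-0.15,"tx":-0.14,"ty":-0.053,"tz":-0.015,"ax":0,"ay":0.0709,"az":-0.0015},
  {"fingers":-0.15,"tx":-0.1587,"ty":-0.0596,"tz":-0.0166,"ax":0,"ay":0.0709,"az":-0.0015},
])

```text
time_s: 19.62
tcp_pos: [0.4307, -0.132, 0.3387]
ee_rot: [[-0.005, 0.183, 0.983], [-0.002, 0.983, -0.183], [-1.0, -0.003, -0.005]]
wrist_force: [1.0, -0.9, 0.3]
gripper_width: 0.578
```

play_rows([
  {"fingers":-0.15,"tx":-0.002,"ty":-0.02,"tz":0.014,"ax":-0.018,"ay":-0.0105,"az":0.02},
  {"fingers":-0.15,"tx":-0.0034,"ty":-0.039,"tz":0.027,"ax":-0.036,"ay":-0.021,"az":0.041},
  {"fingers":-0.15,"tx":-0.0051,"ty":-0.0585,"tz":0.0407,"ax":-0.0547,"ay":-0.0316,"az":0.0614},
])

```text
time_s: 19.87
tcp_pos: [0.451, -0.1796, 0.3387]
ee_rot: [[0.111, -0.003, 0.994], [0.183, 0.983, -0.017], [-0.977, 0.183, 0.109]]
wrist_force: [0.9, 0.7, 0.0]
gripper_width: 0.575
```

play_rows([
  {"fingers":-0.15,"tx":-0.0044,"ty":-0.021,"tz":0.01,"ax":-0.018,"ay":-0.0105,"az":0.02},
  {"fingers":-0.15,"tx":-0.009,"ty":-0.042,"tz":0.02,"ax":-0.036,"ay":-0.021,"az":0.041},
  {"fingers":-0.15,"tx":-0.0133,"ty":-0.0629,"tz":0.0311,"ax":-0.0547,"ay":-0.0316,"az":0.0614},
])

```text
time_s: 20.12
tcp_pos: [0.4728, -0.2291, 0.3422]
ee_rot: [[0.189, -0.199, 0.962], [0.372, 0.921, 0.118], [-0.909, 0.336, 0.248]]
wrist_force: [-0.4, 0.4, -0.7]
gripper_width: 0.573
```

play_rows([
  {"fingers":-0.15,"tx":-0.0076,"ty":-0.021,"tz":0.0073,"ax":-0.018,"ay":-0.0105,"az":0.02},
  {"fingers":-0.15,"tx":-0.0153,"ty":-0.043,"tz":0.0146,"ax":-0.036,"ay":-0.021,"az":0.041},
  {"fingers":-0.15,"tx":-0.0229,"ty":-0.064,"tz":0.0219,"ax":-0.0547,"ay":-0.0316,"az":0.0614},
])

```text
time_s: 20.37
tcp_pos: [0.4948, -0.2783, 0.3454]
ee_rot: [[0.223, -0.398, 0.89], [0.557, 0.801, 0.219], [-0.8, 0.446, 0.4]]
wrist_force: [1.0, 0.8, -0.9]
gripper_width: 0.575
```

play_rows([
  {"fingers":-0.15,"tx":-0.011,"ty":-0.0205,"tz":0.0046,"ax":-0.018,"ay":-0.0105,"az":0.02},
  {"fingers":-0.15,"tx":-0.022,"ty":-0.041,"tz":0.0093,"ax":-0.036,"ay":-0.021,"az":0.041},
  {"fingers":-0.15,"tx":-0.0333,"ty":-0.0616,"tz":0.0139,"ax":-0.0547,"ay":-0.0316,"az":0.0614},
])

```text
time_s: 20.62
tcp_pos: [0.5167, -0.327, 0.3487]
ee_rot: [[0.211, -0.585, 0.783], [0.721, 0.634, 0.279], [-0.66, 0.506, 0.555]]
wrist_force: [0.7, -0.5, -0.4]
gripper_width: 0.577
```

play_rows([
  {"fingers":-0.15,"tx":-0.0146,"ty":-0.0187,"tz":0.0025,"ax":-0.018,"ay":-0.0105,"az":0.02},
  {"fingers":-0.15,"tx":-0.029,"ty":-0.037,"tz":0.005,"ax":-0.036,"ay":-0.021,"az":0.041},
  {"fingers":-0.15,"tx":-0.0437,"ty":-0.056,"tz":0.0075,"ax":-0.0547,"ay":-0.0316,"az":0.0614},
  {"fingers":-0.15,"tx":-0.0437,"ty":-0.056,"tz":0.0075,"ax":-0.0547,"ay":-0.0316,"az":0.0614},
])

```text
time_s: 20.95
tcp_pos: [0.5397, -0.3785, 0.3446]
ee_rot: [[0.153, -0.738, 0.658], [0.856, 0.432, 0.285], [-0.494, 0.519, 0.697]]
wrist_force: [-0.0, -0.3, -3.7]
gripper_width: 0.576
```

```bash
python3 - <<'E'
from knee2 import *
from station import r
s=r.sense(); print(s["time_s"],s["tcp_pos"],s["joints"].round(1),s["gripper_width"])
show(s,[(K-.1*RK[:,0],RK),(K-.06*RK[:,0],RK),(K,RK)],.05)
E
```

```text
20.95 [ 0.53965192 -0.37845444  0.34464254] [ -45.3   40.    43.7  -57.1 -122.1  -21.1] 0.5756343570235065
[ 0.553 -0.289  0.209] [ -39.   40.   23.  -52. -104.   -6.] ok
t [ 0.1942 -0.0557 -0.0803] a [-0.0054  0.0008 -0.0028] rows 3.9
[ 0.559 -0.255  0.189] [ -36.   39.   19.  -52. -100.   -5.] ok
t [ 0.0533 -0.      0.    ] a [0. 0. 0.] rows 1.0
[ 0.569 -0.204  0.159] [-33.  39.  14. -54. -95.  -3.] ok
t [0.08 0.   0.  ] a [0. 0. 0.] rows 1.4
[(np.float64(0.045), np.float64(0.07)), (np.float64(0.036), np.float64(0.033)), (np.float64(0.029), np.float64(0.012))]
```

play_rows([
  {"fingers":-0.15,"tx":0.045,"ty":-0.013,"tz":-0.019,"ax":0,"ay":0,"az":0},
  {"fingers":-0.15,"tx":0.09,"ty":-0.026,"tz":-0.037,"ax":-0.0054,"ay":0,"az":-0.0028},
  {"fingers":-0.15,"tx":0.14,"ty":-0.04,"tz":-0.058,"ax":-0.0054,"ay":0,"az":-0.0028},
  {"fingers":-0.15,"tx":0.18,"ty":-0.052,"tz":-0.075,"ax":-0.0054,"ay":0,"az":-0.0028},
  {"fingers":-0.15,"tx":0.1942,"ty":-0.0557,"tz":-0.0803,"ax":-0.0054,"ay":0.0008,"az":-0.0028},
])

```text
time_s: 21.37
tcp_pos: [0.5517, -0.2824, 0.2117]
ee_rot: [[0.154, -0.748, 0.645], [0.85, 0.433, 0.3], [-0.504, 0.502, 0.703]]
wrist_force: [-0.3, 0.2, -0.0]
gripper_width: 0.576
```

play_rows([
  {"fingers":-0.15,"tx":0,"ty":0,"tz":0,"ax":0,"ay":0,"az":0},
  {"fingers":-0.15,"tx":0,"ty":0,"tz":0,"ax":0,"ay":0,"az":0},
])

```text
time_s: 21.53
tcp_pos: [0.553, -0.2868, 0.2173]
ee_rot: [[0.158, -0.752, 0.64], [0.846, 0.438, 0.305], [-0.51, 0.493, 0.705]]
wrist_force: [-0.0, -0.4, 0.1]
gripper_width: 0.571
```

```bash
python3 - <<'E'
from knee2 import *
from station import r,viewer,spotter
s=r.sense(); print(s["time_s"],s["tcp_pos"],s["joints"].round(1),s["gripper_width"])
p=viewer.capture("wrist"); f=spotter.silhouettes("knee",p); p=wristcam(p,s)
for d in f[:3]: print(d["score"],np.round(d["uv"]),[ (a.min(),a.max()) for a in np.nonzero(d["region"])])
im=p["image"][:,:,::-1].copy()
for P in (K,[-.022,-.166,.105],lidp(-.1,-.15,-.012),K+RK[:,0]*.019):
    u=proj(p,ch(*P)[None])[0]; print(u.round()); cv2.circle(im,tuple(int(k) for k in np.clip(u,-99,900)),4,(0,255,0),1)
cv2.imwrite("pics/w8.png",im)
cmd(s,Rw(RK),ch(*K))
E
```

```text
21.5333 [ 0.55303753 -0.28684736  0.21730979] [ -38.5   39.    23.2  -51.7 -104.4   -6.3] 0.5711479906422737
0.73 [277. 210.] [(np.int64(126), np.int64(317)), (np.int64(256), np.int64(292))]
0.71 [321. 144.] [(np.int64(132), np.int64(156)), (np.int64(305), np.int64(333))]
0.54 [340. 204.] [(np.int64(191), np.int64(211)), (np.int64(329), np.int64(355))]
[274. 208.]
[285. 132.]
[280. 273.]
[274. 202.]
t [ 0.1366 -0.0058 -0.0075] a [ 0.0031 -0.0026  0.0024] rows 2.5
```

View pics/w8.png

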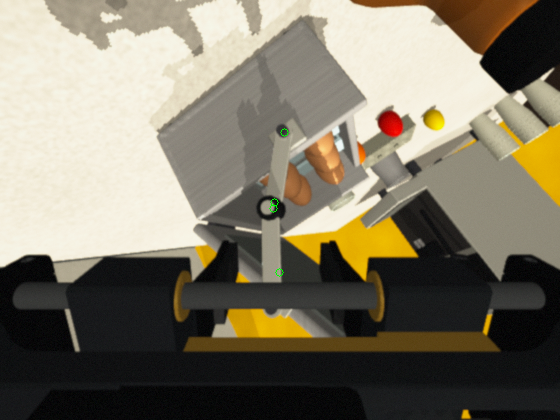

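play_rows([
  {"fingers":-0.15,"tx":0.04,"ty":-0.008,"tz":-0.0075,"ax":0.0031,"ay":-0.0026,"az":0.0024},
  {"fingers":-0.15,"tx":0.08,"ty":-0.008,"tz":-0.0075,"ax":0.0031,"ay":-0.0026,"az":0.0024},
  {"fingers":-0.15,"tx":0.115,"ty":-0.008,"tz":-0.0075,"ax":0.0031,"ay":-0.0026,"az":0.0024},
  {"fingers":-0.15,"tx":0.1366,"ty":-0.008,"tz":-0.0075,"ax":0.0031,"ay":-0.0026,"az":0.0024},
  {"fingers":-0.15,"tx":0.1366,"ty":-0.008,"tz":-0.0075,"ax":0.0031,"ay":-0.0026,"az":0.0024},
])

```text
time_s: 22.05
tcp_pos: [0.5704, -0.2024, 0.158]
ee_rot: [[0.158, -0.748, 0.645], [0.853, 0.433, 0.293], [-0.498, 0.504, 0.706]]
wrist_force: [0.4, -0.6, -0.1]
gripper_width: 0.576
```

play_rows([
  {"fingers":0.1,"tx":0,"ty":0,"tz":0,"ax":0,"ay":0,"az":0},
  {"fingers":0.3,"tx":0,"ty":0,"tz":0,"ax":0,"ay":0,"az":0},
  {"fingers":0.4,"tx":0,"ty":0,"tz":0,"ax":0,"ay":0,"az":0},
  {"fingers":0.4,"tx":0,"ty":0,"tz":0,"ax":0,"ay":0,"az":0},
  {"fingers":0.4,"tx":0,"ty":0,"tz":0,"ax":0,"ay":0,"az":0},
])

```text
time_s: 22.47
tcp_pos: [0.5701, -0.205, 0.1583]
ee_rot: [[0.16, -0.747, 0.645], [0.852, 0.435, 0.292], [-0.499, 0.503, 0.706]]
wrist_force: [-1.2, 0.9, 0.5]
gripper_width: 0.331
```

```bash
python3 - <<'E'
from knee2 import *
from station import r
s=r.sense(); print(s["time_s"],s["tcp_pos"],ch(*K),s["joints"].round(1),s["gripper_width"],s["wrist_force"])
c=np.array([-.022,-.166,.105]); th0=np.arctan2(.054,.0445); k=lambda d:np.array([-.022+.07*np.cos(th0+d),-.166,.105+.07*np.sin(th0+d)])
for d in (.1,.2,.3,.4): 
    D=Rw(RK).T@(ch(*k(d))-ch(*k(0)))/.75; print(d,D.round(4),(k(d)-k(0)).round(4))
E
```

```text
22.4667 [ 0.57008608 -0.20500011  0.15827668] [ 0.56890976 -0.20379506  0.159     ] [-32.8  39.2  14.  -53.7 -94.7  -2.7] 0.33074408619340523 [-1.18424985  0.93507324  0.51412756]
0.1 [-0.0028  0.0089 -0.0004] [-0.0056  0.      0.0042]
0.2 [-0.0052  0.0178 -0.0017] [-0.0116  0.      0.0078]
0.3 [-0.0072  0.0267 -0.0038] [-0.018   0.      0.0107]
0.4 [-0.0087  0.0354 -0.0067] [-0.0246  0.      0.0131]
```

play_rows([
  {"fingers":0.45,"tx":0,"ty":0,"tz":0,"ax":0,"ay":0,"az":0},
  {"fingers":0.45,"tx":-0.0014,"ty":0.0045,"tz":-0.0002,"ax":0,"ay":0,"az":0},
  {"fingers":0.45,"tx":-0.0028,"ty":0.0089,"tz":-0.0004,"ax":0,"ay":0,"az":0},
  {"fingers":0.45,"tx":-0.004,"ty":0.013,"tz":-0.001,"ax":0,"ay":0,"az":0},
  {"fingers":0.45,"tx":-0.0052,"ty":0.0178,"tz":-0.0017,"ax":0,"ay":0,"az":0},
])

```text
time_s: 22.88
tcp_pos: [0.5592, -0.2026, 0.166]
ee_rot: [[0.161, -0.748, 0.644], [0.851, 0.436, 0.293], [-0.5, 0.501, 0.706]]
wrist_force: [4.1, -2.9, -1.2]
gripper_width: 0.275
```

play_rows([
  {"fingers":0.45,"tx":-0.001,"ty":0.0044,"tz":-0.001,"ax":0,"ay":0,"az":0},
  {"fingers":0.45,"tx":-0.002,"ty":0.0089,"tz":-0.0021,"ax":0,"ay":0,"az":0},
  {"fingers":0.45,"tx":-0.0028,"ty":0.013,"tz":-0.0035,"ax":0,"ay":0,"az":0},
  {"fingers":0.45,"tx":-0.0028,"ty":0.013,"tz":-0.0035,"ax":0,"ay":0,"az":0},
])

```text
time_s: 23.22
tcp_pos: [0.5489, -0.2005, 0.1703]
ee_rot: [[0.159, -0.747, 0.645], [0.852, 0.434, 0.293], [-0.499, 0.503, 0.706]]
wrist_force: [2.2, -3.3, 1.4]
gripper_width: 0.276
```

```bash
python3 - <<'E'
from knee2 import *
from station import r,viewer,spotter
s=r.sense(); print(s["time_s"],s["tcp_pos"],s["gripper_width"],s["wrist_force"])
P=Rz.T@(s["tcp_pos"]-[v[0],v[1],0]); print("local",P, np.hypot(P[0]+.022,P[2]-.105))
p=viewer.capture("wrist"); f=spotter.silhouettes("knee",p); q=wristcam(p,s); print([(round(d["score"],2),np.round(d["uv"])) for d in f[:3]])
print(proj(q,np.array([s["tcp_pos"]])))
cv2.imwrite("pics/w9.png",p["image"][80:400,130:430,::-1])
E
```

```text
23.2167 [ 0.54888036 -0.20046752  0.17031104] 0.2764374385357943 [ 2.23221316 -3.30405535  1.40295172]
local [ 0.00219965 -0.16638069  0.17031104] 0.06965023480990053
[(0.67, array([268., 243.]))]
[[279.07932002 272.76485619]]
```

play_rows([
  {"fingers":0.45,"tx":-0.0007,"ty":0.0044,"tz":-0.0014,"ax":0,"ay":0,"az":0},
  {"fingers":0.45,"tx":-0.0015,"ty":0.0087,"tz":-0.0029,"ax":0,"ay":0,"az":0},
  {"fingers":0.45,"tx":-0.0015,"ty":0.0087,"tz":-0.0029,"ax":0,"ay":0,"az":0},
])

```text
time_s: 23.57
tcp_pos: [0.5424, -0.1991, 0.1721]
ee_rot: [[0.158, -0.747, 0.646], [0.852, 0.434, 0.293], [-0.499, 0.504, 0.705]]
wrist_force: [1.5, -4.4, 1.2]
gripper_width: 0.28
```

play_rows([
  {"fingers":0.2,"tx":0,"ty":0,"tz":0,"ax":0,"ay":0,"az":0},
  {"fingers":-0.1,"tx":0,"ty":0,"tz":0,"ax":0,"ay":0,"az":0},
  {"fingers":-0.1,"tx":0,"ty":0,"tz":0,"ax":0,"ay":0,"az":0},
  {"fingers":-0.1,"tx":0,"ty":0,"tz":0,"ax":0,"ay":0,"az":0},
])

```text
time_s: 23.9
tcp_pos: [0.5422, -0.1982, 0.1715]
ee_rot: [[0.157, -0.746, 0.647], [0.853, 0.432, 0.292], [-0.497, 0.506, 0.705]]
wrist_force: [-0.3, -0.4, -0.3]
gripper_width: 0.491
```

play_rows([
  {"fingers":-0.1,"tx":-0.03,"ty":0,"tz":0,"ax":0,"ay":0,"az":0},
  {"fingers":-0.1,"tx":-0.07,"ty":0,"tz":0,"ax":0,"ay":0,"az":0},
  {"fingers":-0.1,"tx":-0.11,"ty":0,"tz":0,"ax":0,"ay":0,"az":0},
  {"fingers":-0.1,"tx":-0.15,"ty":0,"tz":0,"ax":0,"ay":0,"az":0},
  {"fingers":-0.1,"tx":-0.16,"ty":0,"tz":0,"ax":0,"ay":0,"az":0},
])

```text
time_s: 24.32
tcp_pos: [0.5231, -0.3048, 0.2334]
ee_rot: [[0.161, -0.747, 0.645], [0.85, 0.437, 0.294], [-0.502, 0.501, 0.705]]
wrist_force: [-0.2, -0.7, 0.4]
gripper_width: 0.552
```

```bash
python3 - <<'E'
from knee2 import *
from station import r,viewer,spotter
s=r.sense(); print(s["time_s"],s["tcp_pos"],s["gripper_width"],s["wrist_force"],s["joints"].round(1))
p=viewer.capture("wrist"); f=spotter.silhouettes("knee",p); q=wristcam(p,s)
print([(round(d["score"],2),np.round(d["uv"])) for d in f[:3]])
th0=np.arctan2(.054,.0445)
for d in (0,.1,.2,.3,.4,.5): print(d,proj(q,ch(-.022+.07*np.cos(th0+d),-.176,.105+.07*np.sin(th0+d))[None]).round())
cv2.imwrite("pics/w9.png",p["image"][80:400,130:430,::-1])
# plan to lid handle
def handle(qq): t=1.187-qq; return np.array([.1-.242*np.cos(t)-.008*np.sin(t),0,.12+.242*np.sin(t)-.008*np.cos(t)])
RL=Rt(0,0,-90); H=handle(.03)
c=lambda P:Rz.T@(np.array(P)-[v[0],v[1],0])
p0=(c(s["tcp_pos"]),Rz.T@s["ee_rot"]); p1=(p0[0]+[-.02,-.0,.22],p0[1]); p2=(H+[0,0,.10],RL)
print(H); show(s,[p1]+lerp(p1,p2,5)+[(H,RL)],.05)
E
```

```text
24.3167 [ 0.52306933 -0.30475733  0.23340935] 0.5518619074971466 [-0.1995737  -0.69639485  0.40579197] [ -41.1   37.7   22.6  -51.3 -107.    -6. ]
[(0.96, array([269., 214.])), (0.71, array([321., 178.]))]
0 [[247. 210.]]
0.1 [[254. 211.]]
0.2 [[261. 210.]]
0.3 [[268. 209.]]
0.4 [[275. 207.]]
0.5 [[282. 205.]]
[-0.00463014  0.          0.33835873]
[ 0.503 -0.301  0.453] [ -44.   28.   39.  -61. -124.  -28.] ok
t [-0.1473  0.1687  0.1913] a [-0.  0. -0.] rows 5.3
[ 0.517 -0.248  0.45 ] [ -34.   24.   35.  -48. -118.  -21.] ok
t [0.0651 0.0152 0.0299] a [-0.0359  0.0644 -0.0204] rows 1.9
[ 0.531 -0.195  0.447] [ -23.   20.   31.  -36. -111.  -18.] ok
t [0.0567 0.0149 0.044 ] a [-0.0359  0.0644 -0.0204] rows 1.9
[ 0.545 -0.142  0.444] [ -11.   16.   26.  -24. -103.  -17.] ok
t [0.0456 0.0126 0.0559] a [-0.0359  0.0644 -0.0204] rows 1.9
[ 0.559 -0.089  0.441] [  1.  14.  21. -12. -97. -19.] ok
t [0.0327 0.0082 0.0651] a [-0.0359  0.0644 -0.0204] rows 1.9
[ 0.573 -0.036  0.438] [ 13.  13.  15.  -0. -92. -23.] ok
t [0.0185 0.0022 0.0708] a [-0.0359  0.0644 -0.0204] rows 1.9
[ 0.573 -0.036  0.338] [ 13.  14.   3.  -0. -79. -23.] ok
t [ 0.1333  0.     -0.    ] a [-0.  0.  0.] rows 2.4
[(np.float64(0.232), np.float64(0.167)), (np.float64(0.197), np.float64(0.133)), (np.float64(0.171), np.float64(0.113)), (np.float64(0.163), np.float64(0.093)), (np.float64(0.146), np.float64(0.076)), (np.float64(0.146), np.float64(0.077)), (np.float64(0.046), np.float64(0.013))]
```

play_rows([
  {"fingers":-0.1,"tx":-0.026,"ty":0.03,"tz":0.034,"ax":0,"ay":0,"az":0},
  {"fingers":-0.1,"tx":-0.052,"ty":0.06,"tz":0.068,"ax":0,"ay":0,"az":0},
  {"fingers":-0.1,"tx":-0.078,"ty":0.09,"tz":0.102,"ax":0,"ay":0,"az":0},
  {"fingers":-0.1,"tx":-0.104,"ty":0.12,"tz":0.136,"ax":0,"ay":0,"az":0},
  {"fingers":-0.1,"tx":-0.13,"ty":0.15,"tz":0.17,"ax":0,"ay":0,"az":0},
])

```text
time_s: 24.83
tcp_pos: [0.5066, -0.2961, 0.4279]
ee_rot: [[0.156, -0.747, 0.646], [0.854, 0.431, 0.292], [-0.497, 0.506, 0.705]]
wrist_force: [0.8, -0.7, -0.2]
gripper_width: 0.546
```

play_rows([
  {"fingers":-0.1,"tx":0.022,"ty":0.005,"tz":0.01,"ax":-0.012,"ay":0.0215,"az":-0.0068},
  {"fingers":-0.1,"tx":0.043,"ty":0.01,"tz":0.02,"ax":-0.024,"ay":0.043,"az":-0.0136},
  {"fingers":-0.1,"tx":0.0651,"ty":0.0152,"tz":0.0299,"ax":-0.0359,"ay":0.0644,"az":-0.0204},
])

```text
time_s: 25.08
tcp_pos: [0.5204, -0.2437, 0.4237]
ee_rot: [[0.082, -0.81, 0.581], [0.742, 0.439, 0.506], [-0.665, 0.39, 0.637]]
wrist_force: [1.0, 0.0, -1.5]
gripper_width: 0.548
```

play_rows([
  {"fingers":-0.1,"tx":0.019,"ty":0.005,"tz":0.015,"ax":-0.012,"ay":0.0215,"az":-0.0068},
  {"fingers":-0.1,"tx":0.038,"ty":0.01,"tz":0.029,"ax":-0.024,"ay":0.043,"az":-0.0136},
  {"fingers":-0.1,"tx":0.0567,"ty":0.0149,"tz":0.044,"ax":-0.0359,"ay":0.0644,"az":-0.0204},
])

```text
time_s: 25.33
tcp_pos: [0.5341, -0.1895, 0.4201]
ee_rot: [[0.024, -0.868, 0.497], [0.593, 0.412, 0.691], [-0.805, 0.278, 0.525]]
wrist_force: [-0.3, 0.6, 0.2]
gripper_width: 0.548
```

play_rows([
  {"fingers":-0.1,"tx":0.015,"ty":0.004,"tz":0.019,"ax":-0.012,"ay":0.0215,"az":-0.0068},
  {"fingers":-0.1,"tx":0.03,"ty":0.008,"tz":0.037,"ax":-0.024,"ay":0.043,"az":-0.0136},
  {"fingers":-0.1,"tx":0.0456,"ty":0.0126,"tz":0.0559,"ax":-0.0359,"ay":0.0644,"az":-0.0204},
])

```text
time_s: 25.58
tcp_pos: [0.5476, -0.1363, 0.4173]
ee_rot: [[-0.009, -0.918, 0.397], [0.413, 0.358, 0.838], [-0.911, 0.172, 0.375]]
wrist_force: [0.5, 0.3, -0.1]
gripper_width: 0.55
```

play_rows([
  {"fingers":-0.1,"tx":0.011,"ty":0.003,"tz":0.022,"ax":-0.012,"ay":0.0215,"az":-0.0068},
  {"fingers":-0.1,"tx":0.022,"ty":0.0055,"tz":0.043,"ax":-0.024,"ay":0.043,"az":-0.0136},
  {"fingers":-0.1,"tx":0.0327,"ty":0.0082,"tz":0.0651,"ax":-0.0359,"ay":0.0644,"az":-0.0204},
])

```text
time_s: 25.83
tcp_pos: [0.561, -0.0831, 0.4145]
ee_rot: [[-0.019, -0.958, 0.288], [0.211, 0.277, 0.937], [-0.977, 0.078, 0.197]]
wrist_force: [0.7, 0.3, -0.4]
gripper_width: 0.549
```

```bash
python3 - <<'E'
from knee2 import *
from station import r
s=r.sense(); print(s["time_s"],s["tcp_pos"],s["joints"].round(1))
def handle(qq): t=1.187-qq; return np.array([.1-.242*np.cos(t)-.008*np.sin(t),0,.12+.242*np.sin(t)-.008*np.cos(t)])
RL=Rt(0,0,-90); H=handle(.035); show(s,[(H+[0,0,.08],RL),(H,RL)],.05)
E
```

```text
25.8333 [ 0.56101525 -0.08313947  0.41448634] [  1.2  14.4  17.3 -12.2 -93.7 -18.6]
[ 0.571 -0.035  0.418] [ 13.  13.  12.  -0. -89. -23.] ok
t [0.0088 0.0047 0.0645] a [-0.0338  0.0645 -0.0217] rows 1.9
[ 0.571 -0.035  0.338] [ 13.  14.   2.  -0. -79. -23.] ok
t [0.1067 0.     0.    ] a [0. 0. 0.] rows 1.9
[(np.float64(0.125), np.float64(0.056)), (np.float64(0.045), np.float64(0.012))]
```

play_rows([
  {"fingers":-0.1,"tx":0.003,"ty":0.0016,"tz":0.021,"ax":-0.011,"ay":0.0215,"az":-0.0072},
  {"fingers":-0.1,"tx":0.006,"ty":0.003,"tz":0.043,"ax":-0.022,"ay":0.043,"az":-0.0145},
  {"fingers":-0.1,"tx":0.0088,"ty":0.0047,"tz":0.0645,"ax":-0.0338,"ay":0.0645,"az":-0.0217},
  {"fingers":-0.1,"tx":0.0088,"ty":0.0047,"tz":0.0645,"ax":-0.0338,"ay":0.0645,"az":-0.0217},
  {"fingers":-0.1,"tx":0.0088,"ty":0.0047,"tz":0.0645,"ax":-0.0338,"ay":0.0645,"az":-0.0217},
])

```text
time_s: 26.25
tcp_pos: [0.5712, -0.035, 0.4175]
ee_rot: [[-0.002, -0.983, 0.182], [0.003, 0.182, 0.983], [-1.0, 0.003, 0.003]]
wrist_force: [-0.6, -0.5, -0.1]
gripper_width: 0.553
```

```bash
python3 - <<'E'
from knee2 import *
from station import r,viewer,spotter
s=r.sense(); print(s["time_s"],s["tcp_pos"],s["ee_rot"].round(3).tolist())
p=viewer.capture("wrist"); q=wristcam(p,s)
def handle(qq,y=0): t=1.187-qq; return np.array([.1-.242*np.cos(t)-.008*np.sin(t),y,.12+.242*np.sin(t)-.008*np.cos(t)])
im=p["image"][:,:,::-1].copy()
for d in spotter.silhouettes("lid_handle",p)[:3]:
    ys,xs=np.nonzero(d["region"]); print(round(d["score"],2),np.round(d["uv"]),xs.min(),xs.max(),ys.min(),ys.max())
for qq,col in ((0,(0,255,0)),(.035,(255,0,255)),(.08,(0,0,255))):
    for y in (-.055,0,.055): u=proj(q,ch(*handle(qq,y))[None])[0]; print(qq,y,u.round()); cv2.circle(im,tuple(int(k) for k in np.clip(u,-99,900)),4,col,1)
cv2.imwrite("pics/w10.png",im)
RL=Rt(0,0,-90); show(s,[(handle(.035),RL)],.05)
E
```

```text
26.25 [ 0.57124712 -0.03499928  0.41751371] [[-0.002, -0.983, 0.182], [0.003, 0.182, 0.983], [-1.0, 0.003, 0.003]]
0.69 [249. 156.] 192 295 23 336
0.25 [336. 333.] 333 342 323 336
0 -0.055 [267. 156.]
0 0 [268. 225.]
0 0.055 [269. 285.]
0.035 -0.055 [277. 155.]
0.035 0 [278. 223.]
0.035 0.055 [278. 283.]
0.08 -0.055 [290. 154.]
0.08 0 [289. 221.]
0.08 0.055 [289. 280.]
[ 0.571 -0.035  0.338] [ 13.  14.   2.  -0. -79. -23.] ok
t [ 0.1062 -0.0006 -0.0008] a [ 0.0002  0.0008 -0.0008] rows 1.9
[(np.float64(0.045), np.float64(0.012))]
```

View pics/w10.png

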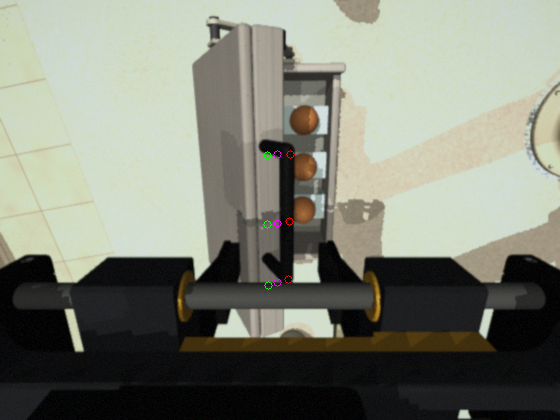

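play_rows([
  {"fingers":-0.1,"tx":0.03,"ty":0.01,"tz":0,"ax":0,"ay":0,"az":0},
  {"fingers":-0.1,"tx":0.07,"ty":0.01,"tz":0,"ax":0,"ay":0,"az":0},
  {"fingers":-0.1,"tx":0.1,"ty":0.01,"tz":0,"ax":0,"ay":0,"az":0},
  {"fingers":-0.1,"tx":0.111,"ty":0.01,"tz":0,"ax":0,"ay":0,"az":0},
  {"fingers":-0.1,"tx":0.111,"ty":0.01,"tz":0,"ax":0,"ay":0,"az":0},
])

```text
time_s: 26.77
tcp_pos: [0.5638, -0.0374, 0.3336]
ee_rot: [[-0.004, -0.982, 0.189], [0.002, 0.189, 0.982], [-1.0, 0.004, 0.001]]
wrist_force: [-0.3, -0.3, 0.5]
gripper_width: 0.549
```

play_rows([
  {"fingers":0.2,"tx":0,"ty":0,"tz":0,"ax":0,"ay":0,"az":0},
  {"fingers":0.4,"tx":0,"ty":0,"tz":0,"ax":0,"ay":0,"az":0},
  {"fingers":0.6,"tx":0,"ty":0,"tz":0,"ax":0,"ay":0,"az":0},
  {"fingers":0.8,"tx":0,"ty":0,"tz":0,"ax":0,"ay":0,"az":0},
  {"fingers":1,"tx":0,"ty":0,"tz":0,"ax":0,"ay":0,"az":0},
])

```text
time_s: 27.18
tcp_pos: [0.5652, -0.0364, 0.3368]
ee_rot: [[0.003, -0.982, 0.187], [0.003, 0.187, 0.982], [-1.0, -0.003, 0.003]]
wrist_force: [-0.7, 0.0, 0.2]
gripper_width: 0.261
```

play_rows([
  {"fingers":1,"tx":0,"ty":0,"tz":0,"ax":0,"ay":0,"az":0},
  {"fingers":1,"tx":0,"ty":0,"tz":0,"ax":0,"ay":0,"az":0},
  {"fingers":1,"tx":0,"ty":0,"tz":0,"ax":0,"ay":0,"az":0},
])

```text
time_s: 27.43
tcp_pos: [0.5646, -0.0363, 0.3363]
ee_rot: [[0.001, -0.982, 0.186], [0.002, 0.186, 0.982], [-1.0, -0.001, 0.002]]
wrist_force: [-1.4, 1.0, 1.6]
gripper_width: 0.126
```

```bash
python3 - <<'E'
from knee2 import *
from station import r
s=r.sense(); print(s["time_s"],s["tcp_pos"],s["gripper_width"],s["wrist_force"])
def handle(qq,y=0): t=1.187-qq; return np.array([.1-.242*np.cos(t)-.008*np.sin(t),y,.12+.242*np.sin(t)-.008*np.cos(t)])
P=Rz.T@(s["tcp_pos"]-[v[0],v[1],0]); print(P)
q0=min(np.linspace(0,.2,201),key=lambda q:abs(np.arctan2(P[2]-.12,.1-P[0])-np.arctan2(handle(q)[2]-.12,.1-handle(q)[0]))); print("q0",q0,handle(q0))
qs=np.r_[q0,np.arange(.15,1.18,.04),1.187]; H=np.array([handle(q) for q in qs])
for i in range(0,len(qs)-1,5): print([(round(-(H[k][2]-H[i][2])/.75,4),round(-(H[k][0]-H[i][0])/.75,4),round(qs[k],2)) for k in range(i+1,min(i+6,len(qs)))])
E
```

```text
27.4333 [ 0.56458565 -0.03629032  0.33633517] 0.12610618541187016 [-1.38879287  0.98172212  1.6061124 ]
[-0.0122967  -0.00209232  0.33633517]
q0 0.062 [-0.01156286  0.          0.33489935]
[(np.float64(0.0142), np.float64(0.0246), np.float64(0.15)), (np.float64(0.0213), np.float64(0.0354), np.float64(0.19)), (np.float64(0.0289), np.float64(0.0458), np.float64(0.23)), (np.float64(0.0369), np.float64(0.056), np.float64(0.27)), (np.float64(0.0453), np.float64(0.0658), np.float64(0.31))]
[(np.float64(0.0088), np.float64(0.0095), np.float64(0.35)), (np.float64(0.0179), np.float64(0.0186), np.float64(0.39)), (np.float64(0.0274), np.float64(0.0273), np.float64(0.43)), (np.float64(0.0373), np.float64(0.0357), np.float64(0.47)), (np.float64(0.0474), np.float64(0.0437), np.float64(0.51))]
[(np.float64(0.0105), np.float64(0.0075), np.float64(0.55)), (np.float64(0.0213), np.float64(0.0147), np.float64(0.59)), (np.float64(0.0323), np.float64(0.0213), np.float64(0.63)), (np.float64(0.0436), np.float64(0.0276), np.float64(0.67)), (np.float64(0.0552), np.float64(0.0334), np.float64(0.71))]
[(np.float64(0.0118), np.float64(0.0053), np.float64(0.75)), (np.float64(0.0237), np.float64(0.0101), np.float64(0.79)), (np.float64(0.0359), np.float64(0.0145), np.float64(0.83)), (np.float64(0.0482), np.float64(0.0184), np.float64(0.87)), (np.float64(0.0607), np.float64(0.0217), np.float64(0.91))]
[(np.float64(0.0126), np.float64(0.0029), np.float64(0.95)), (np.float64(0.0253), np.float64(0.0052), np.float64(0.99)), (np.float64(0.0381), np.float64(0.0071), np.float64(1.03)), (np.float64(0.0509), np.float64(0.0084), np.float64(1.07)), (np.float64(0.0638), np.float64(0.0092), np.float64(1.11))]
[(np.float64(0.0129), np.float64(0.0003), np.float64(1.15)), (np.float64(0.0249), np.float64(0.0001), np.float64(1.19))]
```

play_rows([
  {"fingers":1,"tx":0.006,"ty":0.011,"tz":0,"ax":0,"ay":0,"az":0},
  {"fingers":1,"tx":0.0142,"ty":0.0246,"tz":0,"ax":0,"ay":0,"az":0},
  {"fingers":1,"tx":0.0213,"ty":0.0354,"tz":0,"ax":0,"ay":0,"az":0},
  {"fingers":1,"tx":0.0289,"ty":0.0458,"tz":0,"ax":0,"ay":0,"az":0},
  {"fingers":1,"tx":0.0369,"ty":0.056,"tz":0,"ax":0,"ay":0,"az":0},
])

```text
time_s: 27.85
tcp_pos: [0.5244, -0.0289, 0.3089]
ee_rot: [[0.005, -0.982, 0.186], [0.001, 0.186, 0.982], [-1.0, -0.005, 0.002]]
wrist_force: [0.4, -2.9, 1.3]
gripper_width: 0.129
```

play_rows([
  {"fingers":1,"tx":0.0084,"ty":0.0098,"tz":0,"ax":0,"ay":0,"az":0},
  {"fingers":1,"tx":0.0084,"ty":0.0098,"tz":0,"ax":0,"ay":0,"az":0},
])

```text
time_s: 28.02
tcp_pos: [0.5152, -0.0271, 0.301]
ee_rot: [[0.0, -0.982, 0.187], [0.002, 0.187, 0.982], [-1.0, 0.0, 0.002]]
wrist_force: [-2.1, 0.1, -2.6]
gripper_width: 0.127
```

```bash
python3 - <<'E'
from knee2 import *
from station import r
s=r.sense(); P=Rz.T@(s["tcp_pos"]-[v[0],v[1],0]); print(s["time_s"],P,np.hypot(P[0]-.1,P[2]-.12),s["gripper_width"],s["wrist_force"])
E
```

```text
28.0167 [-0.06255033 -0.00207974  0.30095424] 0.24324277748023293 0.1268028503120572 [-2.09991671  0.12930503 -2.62297373]
```

Radius 243 mm (expected 242) and low forces, so the lid is following on its arc.

play_rows([
  {"fingers":1,"tx":0.0088,"ty":0.0095,"tz":0,"ax":0,"ay":0,"az":0},
  {"fingers":1,"tx":0.0179,"ty":0.0186,"tz":0,"ax":0,"ay":0,"az":0},
  {"fingers":1,"tx":0.0274,"ty":0.0273,"tz":0,"ax":0,"ay":0,"az":0},
  {"fingers":1,"tx":0.0373,"ty":0.0357,"tz":0,"ax":0,"ay":0,"az":0},
  {"fingers":1,"tx":0.0474,"ty":0.0437,"tz":0,"ax":0,"ay":0,"az":0},
])

```text
time_s: 28.43
tcp_pos: [0.4849, -0.0213, 0.2667]
ee_rot: [[0.003, -0.982, 0.186], [0.001, 0.186, 0.982], [-1.0, -0.003, 0.002]]
wrist_force: [0.0, -2.2, -0.4]
gripper_width: 0.127
```

play_rows([
  {"fingers":1,"tx":0.0105,"ty":0.0075,"tz":0,"ax":0,"ay":0,"az":0},
  {"fingers":1,"tx":0.0213,"ty":0.0147,"tz":0,"ax":0,"ay":0,"az":0},
  {"fingers":1,"tx":0.0323,"ty":0.0213,"tz":0,"ax":0,"ay":0,"az":0},
  {"fingers":1,"tx":0.0436,"ty":0.0276,"tz":0,"ax":0,"ay":0,"az":0},
  {"fingers":1,"tx":0.0552,"ty":0.0334,"tz":0,"ax":0,"ay":0,"az":0},
])

```text
time_s: 28.85
tcp_pos: [0.4596, -0.0163, 0.2242]
ee_rot: [[0.002, -0.982, 0.187], [0.002, 0.187, 0.982], [-1.0, -0.002, 0.002]]
wrist_force: [1.8, -3.9, -1.4]
gripper_width: 0.125
```

play_rows([
  {"fingers":1,"tx":0,"ty":0,"tz":0,"ax":0,"ay":0,"az":0},
])

```text
time_s: 28.93
tcp_pos: [0.4587, -0.0162, 0.2227]
ee_rot: [[-0.001, -0.982, 0.187], [0.002, 0.187, 0.982], [-1.0, 0.001, 0.002]]
wrist_force: [3.0, -3.3, -6.5]
gripper_width: 0.124
```

```bash
python3 - <<'E'
from knee2 import *
from station import r
s=r.sense(); P=Rz.T@(s["tcp_pos"]-[v[0],v[1],0]); print(s["time_s"],P,np.hypot(P[0]-.1,P[2]-.12),"q",1.187-np.arctan2(P[2]-.12,.1-P[0])-.033,s["gripper_width"],s["wrist_force"],s["joints"].round(1))
E
```

```text
28.9333 [-0.12002685 -0.00166444  0.22265217] 0.2427947344121332 q 0.7174737261126866 0.124128896787135 [ 3.03699277 -3.29726255 -6.50243968] [ 18.3   6.7 -23.4  -0.1 -59.9 -29. ]
```

play_rows([
  {"fingers":1,"tx":0.0118,"ty":0.0053,"tz":0,"ax":0,"ay":0,"az":0},
  {"fingers":1,"tx":0.0237,"ty":0.0101,"tz":0,"ax":0,"ay":0,"az":0},
  {"fingers":1,"tx":0.0359,"ty":0.0145,"tz":0,"ax":0,"ay":0,"az":0},
  {"fingers":1,"tx":0.0482,"ty":0.0184,"tz":0,"ax":0,"ay":0,"az":0},
  {"fingers":1,"tx":0.0607,"ty":0.0217,"tz":0,"ax":0,"ay":0,"az":0},
])

```text
time_s: 29.35
tcp_pos: [0.4437, -0.0133, 0.1787]
ee_rot: [[0.002, -0.982, 0.187], [0.002, 0.187, 0.982], [-1.0, -0.002, 0.002]]
wrist_force: [1.3, -6.2, -0.9]
gripper_width: 0.127
```

play_rows([
  {"fingers":1,"tx":0.0063,"ty":0.0015,"tz":0,"ax":0,"ay":0,"az":0},
  {"fingers":1,"tx":0.0126,"ty":0.0029,"tz":0,"ax":0,"ay":0,"az":0},
  {"fingers":1,"tx":0.019,"ty":0.0041,"tz":0,"ax":0,"ay":0,"az":0},
  {"fingers":1,"tx":0.0253,"ty":0.0052,"tz":0,"ax":0,"ay":0,"az":0},
  {"fingers":1,"tx":0.0317,"ty":0.0062,"tz":0,"ax":0,"ay":0,"az":0},
])

```text
time_s: 29.77
tcp_pos: [0.4393, -0.0125, 0.155]
ee_rot: [[0.002, -0.982, 0.187], [0.001, 0.187, 0.982], [-1.0, -0.001, 0.002]]
wrist_force: [2.2, -5.9, -0.7]
gripper_width: 0.125
```

play_rows([
  {"fingers":1,"tx":0.0064,"ty":0.0009,"tz":0,"ax":0,"ay":0,"az":0},
  {"fingers":1,"tx":0.0128,"ty":0.0016,"tz":0,"ax":0,"ay":0,"az":0},
  {"fingers":1,"tx":0.019,"ty":0.0022,"tz":0,"ax":0,"ay":0,"az":0},
  {"fingers":1,"tx":0.025,"ty":0.0026,"tz":0,"ax":0,"ay":0,"az":0},
  {"fingers":1,"tx":0.03,"ty":0.0029,"tz":0,"ax":0,"ay":0,"az":0},
])

```text
time_s: 30.18
tcp_pos: [0.4374, -0.0122, 0.1326]
ee_rot: [[0.002, -0.982, 0.187], [0.001, 0.187, 0.982], [-1.0, -0.002, 0.002]]
wrist_force: [2.9, -7.7, -1.6]
gripper_width: 0.124
```

```bash
python3 - <<'E'
from knee2 import *
from station import r
s=r.sense(); P=Rz.T@(s["tcp_pos"]-[v[0],v[1],0]); print(s["time_s"],P,np.hypot(P[0]-.1,P[2]-.12),"q",1.187-np.arctan2(P[2]-.12,.1-P[0])-.033,s["gripper_width"],s["wrist_force"],s["joints"].round(1))
E
```

```text
30.1833 [-0.14178477 -0.00157437  0.13257775] 0.24211169665115043 q 1.1020264203289625 0.12446397488265275 [ 2.91788919 -7.74587773 -1.60523099] [ 19.8  10.8 -33.7  -0.  -45.4 -30.5]
```

play_rows([
  {"fingers":1,"tx":0.0035,"ty":0,"tz":0,"ax":0,"ay":0,"az":0},
  {"fingers":1,"tx":0.007,"ty":0,"tz":0,"ax":0,"ay":0,"az":0},
  {"fingers":1,"tx":0.0105,"ty":0,"tz":0,"ax":0,"ay":0,"az":0},
  {"fingers":1,"tx":0.014,"ty":0,"tz":0,"ax":0,"ay":0,"az":0},
  {"fingers":1,"tx":0.017,"ty":0,"tz":0,"ax":0,"ay":0,"az":0},
])

```text
time_s: 30.6
tcp_pos: [0.4372, -0.0122, 0.1199]
ee_rot: [[0.002, -0.982, 0.187], [0.001, 0.187, 0.982], [-1.0, -0.001, 0.002]]
wrist_force: [1.5, -7.4, -1.9]
gripper_width: 0.124
```

play_rows([
  {"fingers":1,"tx":0.002,"ty":0,"tz":0,"ax":0,"ay":0,"az":0},
  {"fingers":1,"tx":0.004,"ty":0,"tz":0,"ax":0,"ay":0,"az":0},
  {"fingers":1,"tx":0.006,"ty":0,"tz":0,"ax":0,"ay":0,"az":0},
  {"fingers":1,"tx":0.008,"ty":0,"tz":0,"ax":0,"ay":0,"az":0},
  {"fingers":1,"tx":0.009,"ty":0,"tz":0,"ax":0,"ay":0,"az":0},
])

```text
time_s: 31.02
tcp_pos: [0.4374, -0.0121, 0.1158]
ee_rot: [[0.001, -0.983, 0.185], [0.0, 0.185, 0.983], [-1.0, -0.001, 0.001]]
wrist_force: [-9.0, -4.6, 26.3]
gripper_width: 0.13
```

play_rows([
  {"fingers":1,"tx":0,"ty":0,"tz":0,"ax":0,"ay":0,"az":0},
  {"fingers":1,"tx":0,"ty":0,"tz":0,"ax":0,"ay":0,"az":0},
])

```text
time_s: 31.18
tcp_pos: [0.4374, -0.012, 0.1159]
ee_rot: [[0.002, -0.983, 0.185], [0.001, 0.185, 0.983], [-1.0, -0.002, 0.001]]
wrist_force: [-6.1, -4.9, 19.6]
gripper_width: 0.125
```

play_rows([
  {"fingers":0.7,"tx":0,"ty":0,"tz":0,"ax":0,"ay":0,"az":0},
  {"fingers":0.4,"tx":0,"ty":0,"tz":0,"ax":0,"ay":0,"az":0},
  {"fingers":0.2,"tx":0,"ty":0,"tz":0,"ax":0,"ay":0,"az":0},
  {"fingers":0.2,"tx":0,"ty":0,"tz":0,"ax":0,"ay":0,"az":0},
])

```text
time_s: 31.52
tcp_pos: [0.4373, -0.0112, 0.1132]
ee_rot: [[0.002, -0.982, 0.187], [0.003, 0.187, 0.982], [-1.0, -0.001, 0.003]]
wrist_force: [-0.6, 0.4, -0.6]
gripper_width: 0.298
```

play_rows([
  {"fingers":0.2,"tx":-0.03,"ty":0,"tz":0,"ax":0,"ay":0,"az":0},
  {"fingers":0.2,"tx":-0.06,"ty":0,"tz":0,"ax":0,"ay":0,"az":0},
  {"fingers":0.2,"tx":-0.1,"ty":0,"tz":0,"ax":0,"ay":0,"az":0},
  {"fingers":0.2,"tx":-0.13,"ty":0,"tz":0,"ax":0,"ay":0,"az":0},
  {"fingers":0.2,"tx":-0.13,"ty":0,"tz":0,"ax":0,"ay":0,"az":0},
])

```text
time_s: 31.93
tcp_pos: [0.4401, -0.0109, 0.2154]
ee_rot: [[0.011, -0.983, 0.185], [0.004, 0.186, 0.983], [-1.0, -0.01, 0.006]]
wrist_force: [-0.3, 0.4, 0.1]
gripper_width: 0.398
```

```bash
cat > chk.py <<'E'
from knee2 import *
from station import r,viewer,spotter
s=r.sense(); print(s["time_s"],s["tcp_pos"],s["gripper_width"],s["wrist_force"])
def handle(qq,y=0): t=1.187-qq; return np.array([.1-.242*np.cos(t)-.008*np.sin(t),y,.12+.242*np.sin(t)-.008*np.cos(t)])
for n in ("wrist","scene","side"):
    p=viewer.capture(n); q=wristcam(p,s) if n=="wrist" else p
    np.save(f"img_{n}.npy",p["image"])
    for k in ("lid_handle","knee"):
        for d in spotter.silhouettes(k,p)[:2]:
            ys,xs=np.nonzero(d["region"]); print(n,k,round(d["score"],2),np.round(d["uv"]),xs.min(),xs.max(),ys.min(),ys.max(),"centroid",xs.mean().round(1),ys.mean().round(1))
    for qq in (1.187,1.15,1.1): print(n,qq,proj(q,np.array([ch(*handle(qq,y)) for y in (-.055,0,.055)])).round(1).tolist())
E
python3 chk.py
```

```text
31.9333 [ 0.44006817 -0.01093474  0.2154013 ] 0.3978026747925284 [-0.25176664  0.37032479  0.08569094]
wrist lid_handle 0.91 [116. 144.] 0 290 0 350 centroid 122.3 143.8
wrist knee 0.59 [191.   6.] 110 230 0 16 centroid 185.2 4.1
wrist 1.187 [[282.3, 151.2], [282.3, 213.8], [282.3, 268.9]]
wrist 1.15 [[282.5, 152.5], [282.5, 217.2], [282.5, 273.8]]
wrist 1.1 [[282.1, 154.5], [282.1, 222.1], [282.1, 281.0]]
scene lid_handle 0.61 [274. 191.] 217 332 142 237 centroid 274.4 192.2
scene 1.187 [[331.7, 190.5], [324.6, 204.3], [317.0, 218.9]]
scene 1.15 [[332.1, 188.3], [324.9, 202.1], [317.2, 216.8]]
scene 1.1 [[332.3, 185.2], [325.1, 199.0], [317.3, 213.7]]
side lid_handle 0.7 [328. 260.] 269 385 199 305 centroid 328.4 257.9
side knee 0.69 [334. 310.] 319 354 295 320 centroid 334.1 309.1
side 1.187 [[284.6, 285.4], [275.2, 269.4], [266.2, 254.4]]
side 1.15 [[284.6, 283.5], [275.1, 267.5], [266.1, 252.4]]
side 1.1 [[284.7, 280.9], [275.1, 264.8], [266.1, 249.7]]
```

```bash
python3 - <<'E'
import numpy as np,cv2
w=np.load("img_wrist.npy"); g=w.max(2)
print("wrist rows: dark cols near 282");
col=g[130:290,276:289].min(1); print(col.tolist())
for n,c in (("scene",(324.6,204.3)),("side",(275.2,269.4))):
    im=np.load(f"img_{n}.npy").max(2); x,y=map(int,c); sub=im[y-22:y+23,x-22:x+23]; m=(sub<45).astype(np.uint8)
    N,l,st,ce=cv2.connectedComponentsWithStats(m,connectivity=8)
    for k in range(1,N):
        if st[k,4]>15: print(n,st[k],ce[k]+[x-22,y-22])
E
```

```text
wrist rows: dark cols near 282
[205, 208, 208, 208, 208, 208, 209, 208, 192, 128, 55, 17, 14, 17, 13, 13, 10, 10, 14, 11, 13, 12, 9, 14, 12, 16, 13, 14, 16, 12, 14, 11, 12, 14, 12, 12, 12, 14, 14, 17, 14, 11, 9, 10, 10, 14, 13, 11, 14, 12, 10, 9, 10, 13, 10, 10, 14, 13, 13, 13, 13, 12, 14, 12, 15, 14, 14, 11, 12, 13, 13, 11, 11, 11, 13, 14, 13, 13, 13, 13, 15, 15, 10, 10, 5, 7, 6, 8, 6, 4, 7, 6, 4, 7, 8, 5, 9, 6, 5, 7, 6, 6, 8, 9, 9, 9, 10, 10, 11, 12, 8, 5, 6, 10, 9, 8, 10, 11, 9, 11, 10, 7, 9, 8, 9, 10, 11, 10, 9, 9, 7, 7, 3, 8, 9, 12, 10, 7, 9, 10, 27, 97, 184, 213, 219, 219, 218, 216, 215, 218, 218, 203, 132, 55, 30, 38, 43, 47, 52, 54]
scene [ 13   0  23  23 101] [325.32673267 191.53465347]
scene [ 0 20 25 18 89] [315.75280899 212.71910112]
side [  6   0  39  45 762] [281.61548556 265.76509186]
```

play_rows([
  {"fingers":0.2,"tx":-0.03,"ty":0.02,"tz":0,"ax":0,"ay":0,"az":0},
  {"fingers":0.2,"tx":-0.06,"ty":0.04,"tz":0,"ax":0,"ay":0,"az":0},
  {"fingers":0.2,"tx":-0.08,"ty":0.05,"tz":0,"ax":0,"ay":0,"az":0},
  {"fingers":0.2,"tx":-0.08,"ty":0.05,"tz":0,"ax":0,"ay":0,"az":0},
  {"fingers":0.2,"tx":-0.08,"ty":0.05,"tz":0,"ax":0,"ay":0,"az":0},
])

```text
time_s: 32.8
tcp_pos: [0.4003, -0.0047, 0.2713]
ee_rot: [[0.003, -0.982, 0.186], [0.003, 0.186, 0.982], [-1.0, -0.003, 0.004]]
wrist_force: [-0.7, -0.8, -0.5]
gripper_width: 0.398
```

```bash
python3 - <<'E'
from knee2 import *
from station import r,viewer,job
s=r.sense(); p=viewer.capture("wrist"); q=wristcam(p,s); g=p["image"].max(2)
def handle(qq,y=0): t=1.187-qq; return np.array([.1-.242*np.cos(t)-.008*np.sin(t),y,.12+.242*np.sin(t)-.008*np.cos(t)])
for qq in (1.187,1.15,1.1): print(qq,proj(q,np.array([ch(*handle(qq,y-.002)) for y in (-.061,.061)])).round(1).tolist())
u=proj(q,ch(*handle(1.187))[None])[0].round().astype(int); c=g[:,u[0]-4:u[0]+5].min(1)[:260]; d=np.nonzero(c<70)[0]; print(u,d.min(),d.max(),len(d))
# other things
sc=viewer.capture("scene")
from station import spotter
for k in ("mug","pitcher","syrup"): print(k,[(np.round(x["uv"]).tolist(),round(x["score"],2)) for x in spotter.find_in(k,sc)][:2])
print(s["time_s"],s["wrist_force"]); print(job.finish_job())
E
```

```text
1.187 [[241.0, 138.3], [245.6, 248.6]]
1.15 [[240.0, 139.0], [244.9, 252.1]]
1.1 [[238.0, 139.9], [243.3, 257.2]]
[244 198] 137 259 123
mug [([208.0, 334.0], 0.79)]
pitcher [([259.0, 403.0], 0.77)]
syrup [([342.0, 159.0], 0.79)]
32.8 [-0.73819993 -0.8169375  -0.46805953]
the job is handed in; nothing more can be done
None
```

I put both brown eggs into the free pockets, lifted the knee past centre and lowered the lid by its handle until it met a stop. I then backed off and handed the job in at about 33 s.

**What the checks showed**
- **Eggs:** Set-down forces were about 5–6 N. In the scene picture after the second egg, all six eggs stood upright.
- **Knee:** The network found the cap still past centre after I let go, which fits about 0.3–0.4 rad of travel on its arc. The lid then came down freely.
- **Lid:** It stayed gripped all the way down and ended against a firm stop. Force there was 20–26 N, under the 40 N limit.
- **Mug and pitcher:** Both were found within about 2 pixels of where they started.

**What disagreed or stayed unsure**
- **How fully the lid is closed:** By the measured height at the stop, the handle sat about 2.5 mm (0.01 rad) above its nominal closed position.
    - The handle's apparent length in the first wrist picture after release matched the closed lid.
    - In the last picture it came out 123 px long, against about 110 px predicted for a closed lid. I think shadow or the gripper was included in that measurement, but I did not resolve it.
- **Syrup bottle:** Its reported centre moved from (350,144) to (342,159). I take this to be the arm hiding part of it, since no contact force was felt nearby, but I had used up my picture views and could not check.

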